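Put away the washed soil-lab ware and hang the empty bin

ROBOT

A 6-joint arm with a two-finger parallel gripper is mounted at the origin on the work surface. World frame = base frame: x ahead of the robot, y to its left, z up, the work surface at z = 0. Lengths are in m, angles in degrees, forces in N, time in s.
With the tool pointing down it reaches from about 0.25 to 0.725 m from the base axis. Payload 9.7 kg.
Tool frame: the origin (TCP) lies midway between the tips of the shut fingers; the grasp point (between the pads) lies 19 mm behind it; z points along the fingers, y is the line along which they close (so a half turn about z gives the same grasp; the last joint's range is limited). The gripper opens to 85 mm and grips with 20 to 120 N. Pads are 22 mm wide; open, the fingers measure 114 mm over their backs; the gripper's body (76 mm by 85 mm) begins 54 mm behind the grasp point. The pads swing forward as they close: fully open they stand 13 mm farther back than shut.
Start: joints at [0, 4.979, 10.078, 95.1, 0, 90], TCP at [0.55, -0, 0.231] pointing down, gripper open.
Joint ranges: [-179.16, 179.16], [-48.56, 103.87], [-65.8, 70.77], [-126.05, 130.52], [-82.76, 87.17], [-180, 180]. Speed limits (degrees/s): [127.2, 127.2, 147.25, 180, 180, 180].

INTERFACE

Orientations are given as [roll, pitch, yaw] about the fixed x, y, z axes, in that order (R = Rz(yaw) Ry(pitch) Rx(roll)).
In Python, from workcell import bot gives the robot as it stands.
- The arm moves only by the shell command python3 -m crank 'ROWS' [FORCE]. ROWS is JSON, a list of rows, each an object with "gripper": the finger opening in mm, from 0 to 85.4; "travel": the shift along the tool's x, y, z in mm, a list of three; "twist": the turn, a rotation vector about the tool's x, y, z in rad, a list of three. In form: [{"gripper": gripper, "travel": [tx, ty, tz], "twist": [rx, ry, rz]}, ...]. A call has 1 to 12 rows; each row shifts and turns the commanded pose from where the row before left it, along the tool's axes as they then stand; what a row does not reach is not made up. A row lasts 1/8 s, in which the tool goes at most 62.5 mm and 10.7 degrees, less where a joint would pass 70% of its speed; a pose out of reach is approached as far as the arm can. A call is refused whole if a number of a shift passes 62.5 or a number of a turn 0.188, either way. A call with a gripper value outside its range is refused whole. The fingers move at their own pace and stop on an object; FORCE is the grip in N (left out, the last holds). Time passes only in rows, so rows that do not move let the fingers close. It gives the time, the measured TCP pose, the force, the opening and the grip force at its end, in the units of the state.
- bot.get_obs(): the state, without advancing time (a new reading comes with each control period).
- bot.camera(name): name is "scene" or "side" or "wrist"; returns the picture (480x640x3 uint8, red, green, blue); there is no depth.
- bot.calibration(name): a dict with "vfov" (degrees; the focal length in pixels is half the picture's height over the tangent of half this angle, whatever the lens; pixels are square), "cx", "cy" (the principal point, pixels), "k1" (the pictures are not rectified: a ray, as slopes to the right and down, at radius r is drawn at 1 + k1 r^2 times it, then the intrinsics apply), "camera_from_world" (4x4, takes a point from world to camera coordinates). Camera axes: x right, y down, z forward; pixel columns grow to the right and rows downward; lengths in m; the calibration is good to about 2 mm. A picture is of the moment at which its call begins: read the wrist's pose just before it. calibration takes no time and is no camera call; for the wrist camera it gives the pose at the moment of the call.
- bot.job_done(): hands the job in; it is judged then, once.
The state is a dict: "time": time; "q": joint angles; "qd": joint speeds; "joint_efforts": joint torques, N m; "ee_pos": TCP position; "tcp_rot": TCP orientation; "wrist_force": force on the tool from outside, world axes, zero at the start; "torque": the same for the moment, N m; "opening": finger opening in m; "grasp_force": force on a finger pad.
Only numpy, scipy, OpenCV 4.12 (cv2) and the standard library are available. Lean on these libraries where they do the work, as an engineer would, in place of code of your own. Each camera call takes 0.05 s, during which the arm holds its last target. There are 200 camera calls.

TASK

Put the washed ware away: stand every lid from the blue bin on edge between the tines of the drying rack, and hang every scoop by its eye on one of the panel's hooks. Once all the lids are in the rack, hang the empty bin by its lip on the top louvre row, in the free bay between the small bin and the hooks. Leave the jar and the tin that stand under the panel where they are.

Things in the scene. Friction and masses are not known exactly. Their poses are not given: they have to be found in the camera images.
- bin_mid (a point): Loose blue lipped hanging bin, 190 mm long (x), 105 wide (y), 60 high, open on top, 0.2 to 0.35 kg. Point: its centre, 30 mm above its underside. x points to its back, where the lip is; z up. It starts on the bench with the lids standing on edge across it in moulded guides at x = -60, -20, +20, +60 mm (not every place filled).
- bin_rim (a point): The bin's front grip rim, same axes: a wall 10 mm thick (x), the full 105 mm wide, reaching 17 mm above and below this point, its centre (the point is 90 mm before and 13 mm above the bin's centre). Pinch it from above, across its thickness, to carry the bin; the middle 71 mm inside it is free of guides.
- bin_lip (a point): Middle of the lower edge of the bin's lip, same axes; 110 mm behind and 10 mm above the bin's centre. The lip is 4 mm thick, 90 wide, and hangs 16 mm down from a flange behind the back wall, leaving a slot 13 mm wide, open below, between wall and lip. A bead at the foot of the back wall sticks out 4 mm.
- panel: Louvred steel panel on a bench stand, fixed during a run, 440 mm wide, sheet up to z = 235 mm. Origin on the bench in the plane of the sheet's front face, mid-width; front looks along -x (to the robot), y along it, z up. A small bin fixed on the top row fills y = -210 to -120, out to x = -159. Free bay: y = -120 to +80. Hooks at y = +100 and +170.
- louvre (a point): Middle of the free bay (panel y = -25 mm) on the upper edge of the top louvre row, panel's axes, 195 mm above the bench. The row is an upright tongue 4 mm thick, 20 tall, all along the panel, the point mid-thickness; 18 mm free between it and the sheet, which stands 40 mm higher. The next row, 45 mm lower, is alike.
- bay (a point): Where the bin's centre comes to lie when it hangs in mid-bay: 103 mm before and 36 mm below the louvre point, panel's axes. It then has its lip in the gap behind the tongue, its back wall before the tongue and its flange on the upper edge, leans on the next row and tips forward about 0.1 rad. Anywhere along the bay will do.
- rack: Wire drying rack, 225 x 140 mm, fixed in a run. Origin under its centre, on the bench. Lids rest on two wires along x (z = 26 mm, y = +-25). Tines 7 mm thick, up to z = 77, at y = +-32: seven gaps 19 mm clear, centred at x = 0, +-26, +-52, +-78. A lid in a gap: axis along x, centre at y = 0, z = 64, 32 mm showing above the tines. Use every second gap, for finger room.
- hook_a (a point): Tool hook, panel's axes: steel rod 8 mm thick, straight out from the panel's face (along -x) for 52 mm at z = 208 mm, then bent up, leaning 4 mm outward, to a tip 56 mm from the face at z = 238. The point is on the level part, 30 mm from the face. Panel y = +100 mm.
- hook_b (a point): Tool hook, panel's axes: steel rod 8 mm thick, straight out from the panel's face (along -x) for 52 mm at z = 208 mm, then bent up, leaning 4 mm outward, to a tip 56 mm from the face at z = 238. The point is on the level part, 30 mm from the face. Panel y = +170 mm.
- lid1_mid (a point): Loose round flat aluminium lid of a soil tin, 90 mm across, 12 mm thick, about 50 g. Point: its centre; x is the axis of the disc. It starts on edge in the bin, upright within 0.15 rad, its centre 48 mm above the bench, its top 33 mm above the bin's walls. May be absent.
- lid2_mid (a point): Loose round flat aluminium lid of a soil tin, 90 mm across, 12 mm thick, about 50 g. Point: its centre; x is the axis of the disc. It starts on edge in the bin, upright within 0.15 rad, its centre 48 mm above the bench, its top 33 mm above the bin's walls. May be absent.
- lid3_mid (a point): Loose round flat aluminium lid of a soil tin, 90 mm across, 12 mm thick, about 50 g. Point: its centre; x is the axis of the disc. It starts on edge in the bin, upright within 0.15 rad, its centre 48 mm above the bench, its top 33 mm above the bin's walls. May be absent.
- lid4_mid (a point): Loose round flat aluminium lid of a soil tin, 90 mm across, 12 mm thick, about 50 g. Point: its centre; x is the axis of the disc. It starts on edge in the bin, upright within 0.15 rad, its centre 48 mm above the bench, its top 33 mm above the bin's walls. May be absent.
- scoop_wide_grip (a point): Loose scoop, 70 to 120 g, lying flat on the bench: black handle 75 mm long (x), 18 wide (y), 18 high, wire eye at its +x end, aluminium bowl 46 mm wide and 62 long at its -x end. Point: the handle's centre, 9 mm above the underside; it balances within 25 mm of it, towards the bowl. z up. May be absent.
- scoop_wide_eye (a point): Centre of that scoop's wire eye, 55.5 mm along +x from the handle's centre; same axes. A round ring in the x-y plane, 29 mm clear inside, of 7 mm wire. Held level, lowered over a hook's upturned tip with the handle pointing away from the panel and let go, the scoop swings down and hangs.
- scoop_narrow_grip (a point): Loose scoop, 70 to 120 g, lying flat on the bench: black handle 75 mm long (x), 18 wide (y), 18 high, wire eye at its +x end, aluminium bowl 32 mm wide and 62 long at its -x end. Point: the handle's centre, 9 mm above the underside; it balances within 25 mm of it, towards the bowl. z up. May be absent.
- scoop_narrow_eye (a point): Centre of that scoop's wire eye, 55.5 mm along +x from the handle's centre; same axes. A round ring in the x-y plane, 29 mm clear inside, of 7 mm wire. Held level, lowered over a hook's upturned tip with the handle pointing away from the panel and let go, the scoop swings down and hangs.
- jar: Bystander, small glass jar with a white cap, 60 mm across, 60 tall; origin at its underside. Not part of the job.
- tin: Bystander, closed aluminium tin, 72 mm across, 50 tall; origin at its underside. Not part of the job.
Things that resemble listed ones, but are neither listed nor needed, are in the scene too. Leave any green look-alike of the part that bears scoop_narrow_grip alone.

How it is judged (in metres and radians):
On the way, in this order (a step that is already met when the one before it is completed fails the run):
1. every lid stands on edge in a gap of the drying rack (x of lid1_mid in the frame of rack between -0.091 and 0.091 m and y of lid1_mid in the frame of rack between -0.012 and 0.012 m and z of lid1_mid in the frame of rack between 0.056 and 0.071 m and angle between the x axis of each of lid1_mid, lid2_mid, lid3_mid, lid4_mid and the x axis of rack, either way round below 0.26 rad and x of lid2_mid in the frame of rack between -0.091 and 0.091 m and y of lid2_mid in the frame of rack between -0.012 and 0.012 m and z of lid2_mid in the frame of rack between 0.056 and 0.071 m and x of lid3_mid in the frame of rack between -0.091 and 0.091 m and y of lid3_mid in the frame of rack between -0.012 and 0.012 m and z of lid3_mid in the frame of rack between 0.056 and 0.071 m and x of lid4_mid in the frame of rack between -0.091 and 0.091 m and y of lid4_mid in the frame of rack between -0.012 and 0.012 m and z of lid4_mid in the frame of rack between 0.056 and 0.071 m), for 0.2 s.
2. the bin hangs by its lip on the top louvre row in the free bay (x of bin_mid in the frame of panel between -0.136 and -0.112 m and y of bin_mid in the frame of panel between -0.07 and 0.03 m and z of bin_mid in the frame of panel between 0.145 and 0.173 m and angle between bin_mid's own z axis and vertical below 0.2 rad and angle between the x axis of bin_mid and the x axis of panel, either way round below 0.2 rad), for 0.2 s.
At the end, for the whole second after the job is handed in: Each lid on edge in a rack gap, down on the wires (centre 56-71 mm up, 12 mm of midline, axis within 0.26 rad of the rack's length); each scoop on a hook by its eye, upright within 0.35 rad; the bin's lip behind the top louvre in the free bay, tipped and skewed under 0.2 rad (all of step 1 and all of step 2 and x of scoop_wide_eye in the frame of panel between -0.068 and -0.004 m and z of scoop_wide_eye in the frame of panel between 0.186 and 0.208 m and angle between each of scoop_wide_eye, scoop_narrow_eye's own x axis and vertical below 0.35 rad and (y of scoop_wide_eye in the frame of panel between 0.085 and 0.115 m or y of scoop_wide_eye in the frame of panel between 0.155 and 0.185 m) and x of scoop_narrow_eye in the frame of panel between -0.068 and -0.004 m and z of scoop_narrow_eye in the frame of panel between 0.186 and 0.208 m and (y of scoop_narrow_eye in the frame of panel between 0.085 and 0.115 m or y of scoop_narrow_eye in the frame of panel between 0.155 and 0.185 m)); the robot touches nothing.
It fails at once if the jar or the tin is pushed more than 50 mm or knocked over (distance of any of jar, tin from where it was at the start of the episode above 0.05 m or angle between any of jar, tin's own z axis and vertical above 0.6 rad).
Of lid1, lid2, lid3, lid4 only 3 to 4 are there at a start; the rules pass over those that are not, and their reading is None.
Of scoop_wide, scoop_narrow only 1 to 2 are there at a start; the rules pass over those that are not, and their reading is None.
At some moment in a run one of scoop_wide, scoop_narrow may be knocked a few centimetres aside while the robot is not near it.
It also fails if it takes over 210 s, if anything falls off the work surface, if the arm or the gripper's body presses on something with over 40 N, if the wrist force passes 120 N, or if a joint passes its speed limit or range.

## Working session

There is one attempt and no reset: what is moved stays moved. The work goes in short steps, Python scripts to look and compute and a shell command to move; the robot and the scene stay as the last step left them, time stands still between calls to the robot, and variables do not carry over. Pictures are saved under pics/ and viewed, at most 14 in all, crops included, and the job is handed in when it is done.

```bash
ls; mkdir -p pics
python3 - <<'E'
from workcell import bot
import cv2
o=bot.get_obs(); print({k:o[k] for k in('time','ee_pos','tcp_rot','opening')})
for n in('scene','side','wrist'):
    im=bot.camera(n); cv2.imwrite(f'pics/{n}0.png',im[:,:,::-1]); print(n,bot.calibration(n))
E
```

```text
pics
{'time': 0.0, 'ee_pos': array([5.49770653e-01, 6.96313246e-06, 2.30595999e-01]), 'tcp_rot': array([-1.79925304e+02,  9.59278405e-04,  8.99985831e+01]), 'opening': 0.08502259858539199}
scene {'vfov': 49.186179611171845, 'cx': 324.7994028109523, 'cy': 234.66855833426442, 'k1': -0.09074757745395041, 'camera_from_world': array([[ 7.68573322e-01,  6.39761704e-01,  1.04318413e-04,
        -3.48891009e-01],
       [ 3.85912022e-01, -4.63482689e-01, -7.97656385e-01,
        -5.26682080e-02],
       [-5.10261658e-01,  6.13097675e-01, -6.03112163e-01,
         1.54105959e+00],
       [ 0.00000000e+00,  0.00000000e+00,  0.00000000e+00,
         1.00000000e+00]])}
side {'vfov': 56.90233871625611, 'cx': 326.58055752301686, 'cy': 245.20101034336173, 'k1': -0.07292708901421643, 'camera_from_world': array([[-0.9673648 , -0.25337123,  0.00289046,  0.43485086],
       [-0.14456987,  0.5425238 , -0.82750678,  0.17788285],
       [ 0.20809827, -0.80091881, -0.56144828,  1.09304185],
       [ 0.        ,  0.        ,  0.        ,  1.        ]])}
wrist {'vfov': 59.13804642435688, 'cx': 319.5323643046082, 'cy': 241.15875671750453, 'k1': -0.03242262955217015, 'camera_from_world': array([[ 9.99999405e-01,  2.00832513e-04, -1.07201981e-03,
        -5.50233635e-01],
       [ 5.32358032e-04, -9.47739999e-01,  3.19043274e-01,
        -4.30502101e-02],
       [-9.51921791e-04, -3.19043655e-01, -9.47739542e-01,
         3.80893526e-01],
       [ 0.00000000e+00,  0.00000000e+00,  0.00000000e+00,
         1.00000000e+00]])}
```

View pics/scene0.png

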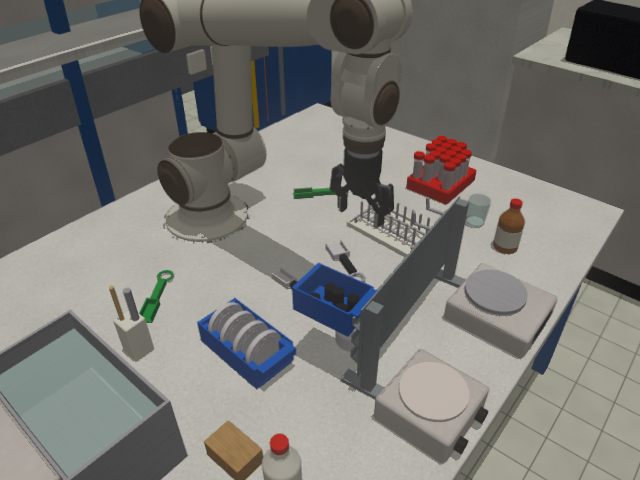

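View pics/side0.png

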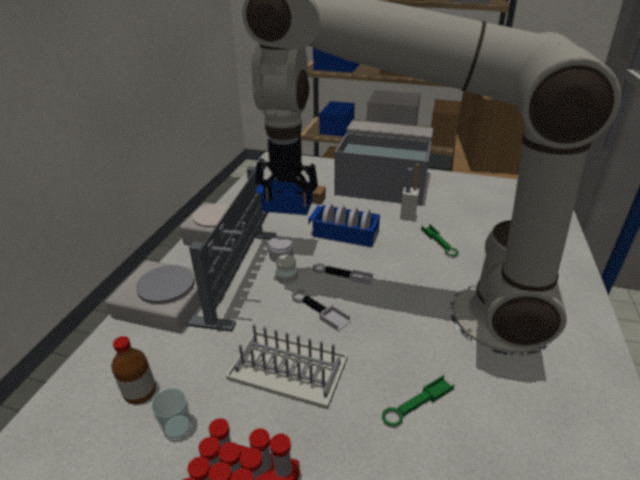

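The scene view shows the bin with four lids at about (245,340), two black scoops near (345,260) and (288,278), and green look-alikes. The side view shows the rack at (290,365), scoop handles at (340,272) and (315,303), and the jar and tin at (287,265) and (280,248).

```bash
cat > h.py <<'E'
import numpy as np, cv2
from workcell import bot
def K(c):
    f=240/np.tan(np.radians(c['vfov']/2)); return np.array([[f,0,c['cx']],[0,f,c['cy']],[0,0,1.]]), np.array([c['k1'],0,0,0,0.])
def ray(c,p):
    k,d=K(c); u=cv2.undistortPoints(np.array([[p]],float),k,d)[0,0]
    T=np.array(c['camera_from_world']); R=T[:3,:3]; return -R.T@T[:3,3], R.T@np.array([u[0],u[1],1.])
def plane(c,p,z):
    o,v=ray(c,p); return o+v*(z-o[2])/v[2]
def tri(cps):
    A=np.zeros((3,3));b=np.zeros(3); L=[]
    for c,p in cps:
        o,v=ray(c,p); v=v/np.linalg.norm(v); M=np.eye(3)-np.outer(v,v); A+=M;b+=M@o; L.append((o,M))
    x=np.linalg.solve(A,b); return x,[float(np.linalg.norm(M@(x-o))) for o,M in L]
def proj(c,P):
    k,d=K(c); T=np.array(c['camera_from_world']); P=np.atleast_2d(np.array(P,float))
    return cv2.projectPoints(P,cv2.Rodrigues(T[:3,:3])[0],T[:3,3],k,d)[0][:,0]
E
python3 - <<'E'
from h import *
s,d=bot.calibration('scene'),bot.calibration('side')
np.set_printoptions(precision=3,suppress=True)
T=np.array(bot.calibration('wrist')['camera_from_world']);print('wristcam',-T[:3,:3].T@T[:3,3])
for n,p,q,z in [('bin front',(200,340),None,.06),('lids mid',(245,335),(347,217),.06),('scoopA handle',(347,263),(315,303),.009),('scoopB',(292,279),(340,272),.009),('panel post near top',(371,308),None,.235)]:
    print(n,plane(s,p,z),plane(d,q,z) if q else '')
print('rack',plane(d,(289,368),.0)); 
for q in [(231,374),(327,400),(347,350),(259,331)]: print(plane(d,q,0))
for q in [(211,325),(230,325),(205,245),(255,172)]: print('panel',plane(d,q,.0 if q[1]>300 else .235))
for p in [(371,308),(461,203)]: print('panel s',plane(s,p,.235))
S=cv2.imread('pics/side0.png');C=cv2.imread('pics/scene0.png')
a=cv2.resize(S[160:410,180:400],None,fx=2.4,fy=2.4,interpolation=2);b=cv2.resize(C[180:400,190:480],None,fx=2.6,fy=2.6,interpolation=2)
cv2.imwrite('pics/a.png',a);cv2.imwrite('pics/b.png',b)
E
```

```text
wristcam [0.551 0.081 0.374]
bin front [ 0.408 -0.351  0.06 ] 
lids mid [ 0.469 -0.28   0.06 ] [ 0.456 -0.276  0.06 ]
scoopA handle [0.454 0.09  0.009] [0.459 0.078 0.009]
scoopB [ 0.386 -0.047  0.009] [ 0.428 -0.063  0.009]
panel post near top [ 0.72  -0.194  0.235] 
rack [0.459 0.287 0.   ]
[0.574 0.336 0.   ]
[0.358 0.346 0.   ]
[0.348 0.204 0.   ]
[0.564 0.199 0.   ]
panel [0.684 0.211 0.   ]
panel [0.639 0.199 0.   ]
panel [0.663 0.206 0.235]
panel [ 0.7   -0.161  0.235]
panel s [ 0.72  -0.194  0.235]
panel s [0.683 0.205 0.235]
```

View pics/a.png

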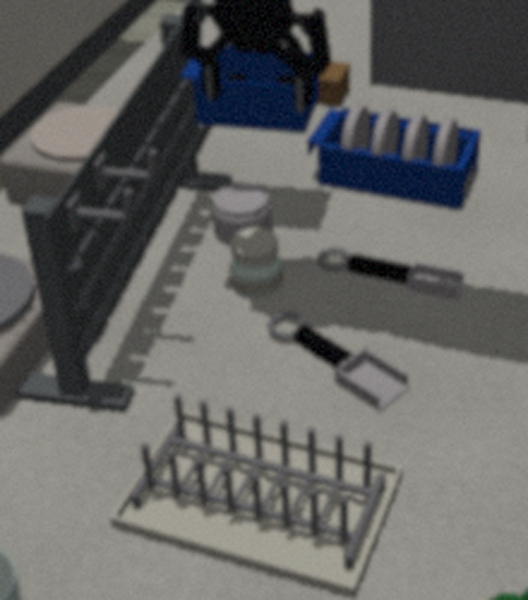

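View pics/b.png

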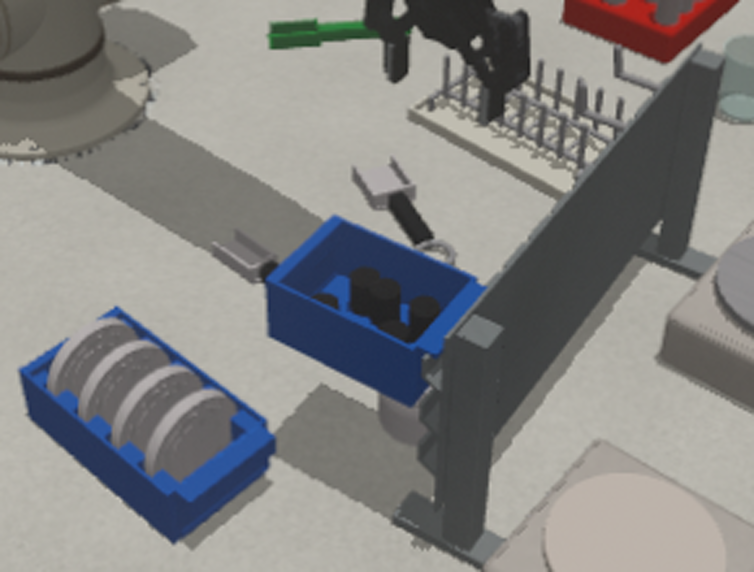

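Four lids are in the bin, with its lip to the right in the scene view. Two black scoops lie with their eyes towards the panel, and the panel sheet runs about y=-0.19 to 0.205 at x of 0.72 to 0.68. I'll look from above next.

```bash
python3 -m crank '[{"gripper":24,"travel":[-45,-17,-8],"twist":[0,0,0]},{"gripper":24,"travel":[-45,-17,-8],"twist":[0,0,0]},{"gripper":24,"travel":[-45,-17,-8],"twist":[0,0,0]},{"gripper":24,"travel":[-45,-17,-8],"twist":[0,0,0]},{"gripper":24,"travel":[-20,-17,-8],"twist":[0,0,0]},{"gripper":24,"travel":[0,0,0],"twist":[0,0,0]},{"gripper":24,"travel":[0,0,0],"twist":[0,0,0]}]'
cat > snap.py <<'E'
import sys,pickle
from h import *
n=sys.argv[1]; c=bot.calibration('wrist'); im=bot.camera('wrist'); cv2.imwrite(f'pics/{n}.png',im[:,:,::-1]); pickle.dump(c,open(f'pics/{n}.pkl','wb'))
E
python3 snap.py w1
python3 -m crank '[{"gripper":24,"travel":[-30,0,0],"twist":[0,0,0]},{"gripper":24,"travel":[-30,0,0],"twist":[0,0,0]},{"gripper":24,"travel":[0,0,0],"twist":[0,0,0]},{"gripper":24,"travel":[0,0,0],"twist":[0,0,0]}]'; python3 snap.py w2
python3 -c "
import cv2,numpy as np
cv2.imwrite('pics/w12.png',cv2.resize(np.hstack([cv2.imread('pics/w1.png'),cv2.imread('pics/w2.png')]),(800,300),interpolation=3))"
```

```text
time: 1.02
ee_pos: [0.4653, -0.1996, 0.2709]
tcp_rot: [-180.0, -0.0, 90.0]
wrist_force: [0.4, 0.4, -0.0]
opening: 0.0239
grasp_force: 0.0
time: 1.58
ee_pos: [0.4653, -0.259, 0.2709]
tcp_rot: [-180.0, -0.0, 90.0]
wrist_force: [0.8, -0.1, 0.1]
opening: 0.0238
grasp_force: 0.0
```

View pics/w2.png

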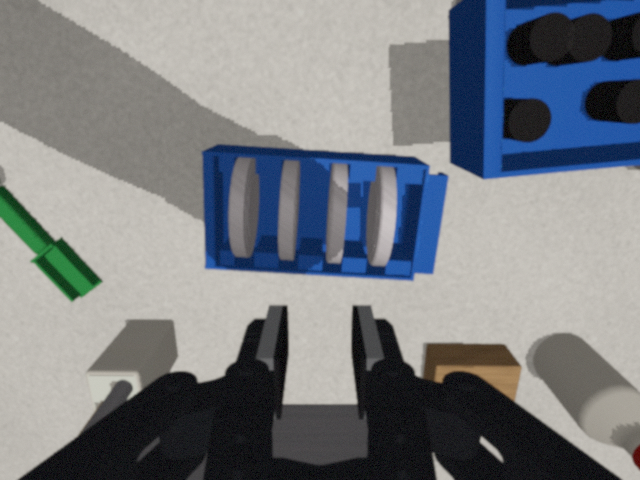

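The wrist view shows the bin rim corners at about (206,150), (428,160), (415,277) and (206,267). The four lids are at columns 244, 289, 338 and 382, with the lip on the right at (435,225).

Run:
```python
import cv2,numpy as np
from h import *
import pickle
a=cv2.imread('pics/w1.png');b=cv2.imread('pics/w2.png')
for im in(a,b):
    hsv=cv2.cvtColor(im,cv2.COLOR_BGR2HSV); m=cv2.inRange(hsv,(100,120,40),(125,255,255)); n,l,st,ce=cv2.connectedComponentsWithStats(m)
    for s in st[1:]:
        if s[4]>500: print(s)
A=cv2.resize(a[230:400,190:460],None,fx=2.9,fy=2.9,interpolation=2);B=cv2.resize(b[130:300,190:460],None,fx=2.9,fy=2.9,interpolation=2)
cv2.imwrite('pics/wc.png',cv2.resize(np.vstack([A[:300*1],B[:300]]),None,fx=1,fy=1)) if 0 else cv2.imwrite('pics/wc.png',np.vstack([cv2.resize(A,(476,300)),cv2.resize(B,(476,300))]))
```

```text
[  208    96   432   241 41352]
[  450     0   190   178 23240]
[  203   145   245   135 19032]
```

View pics/wc.png

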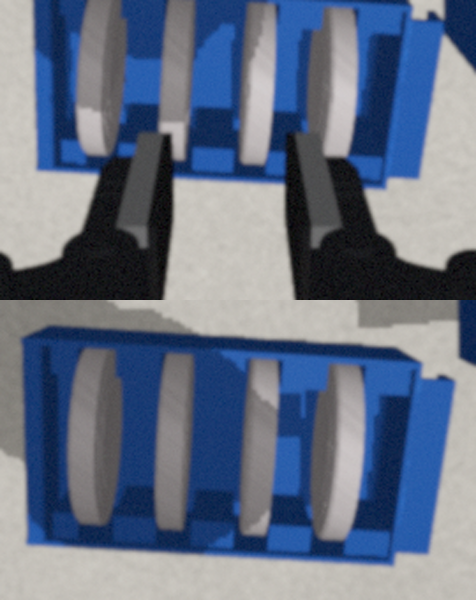

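Run:
```python
from h import *
import pickle
np.set_printoptions(precision=4,suppress=True)
c1,c2=[pickle.load(open(f'pics/w{i}.pkl','rb')) for i in(1,2)]
q2=lambda x,y:(190+x/1.763,130+y/1.763); q1=lambda x,y:(190+x/1.763,230+y/1.763)
print('tri NL',tri([(c1,q1(38,168)),(c2,q2(28,243))]),'NR',tri([(c1,q1(385,187)),(c2,q2(393,265))]))
R=[plane(c2,q2(*p),.06) for p in[(28,243),(24,40),(420,62),(393,265)]]
print(np.array(R)); print('len',np.linalg.norm(R[3]-R[0]),'wid',np.linalg.norm(R[1]-R[0]),np.linalg.norm(R[3]-R[2]))
v=R[3]-R[0]+R[2]-R[1]; yaw=np.arctan2(v[1],v[0]); C=np.mean(R,0);print('c',C,'yaw',yaw)
ux=np.array([np.cos(yaw),np.sin(yaw)]);uy=np.array([-ux[1],ux[0]])
for off in(-60,-20,20,60): print('expect',C[:2]+ux*off/1000)
for p in [(83,135),(172,135),(262,145),(350,150)]:
    P=plane(c2,q2(*p),.093); d=P[:2]-C[:2]; print(P,d@ux,d@uy)
```

```text
tri NL (array([ 0.3622, -0.3243,  0.0567]), [0.00010553644181959419, 0.00010553644181963425]) NR (array([ 0.5526, -0.3376,  0.054 ]), [7.978240073021614e-05, 7.978240073014736e-05])
[[ 0.363  -0.323   0.06  ]
 [ 0.3697 -0.2201  0.06  ]
 [ 0.5566 -0.2302  0.06  ]
 [ 0.5512 -0.335   0.06  ]]
len 0.188610710165482 wid 0.10305815532590132 0.10488970364251621
c [ 0.4601 -0.2771  0.06  ] yaw -0.0590307532509312
expect [ 0.4002 -0.2735]
expect [ 0.4402 -0.2759]
expect [ 0.4801 -0.2783]
expect [ 0.52   -0.2806]
[ 0.4014 -0.2578  0.093 ] -0.05974561996906464 0.01573374677179951
[ 0.4409 -0.2578  0.093 ] -0.02035054811282957 0.018077448911798417
[ 0.4808 -0.2624  0.093 ] 0.019749417215556675 0.015916075988904384
[ 0.5201 -0.2646  0.093 ] 0.05908382212539872 0.016001265283704307
```

The bin centre is (0.460,-0.277) with yaw -3.4°. Its size and height check out, and the lids sit at all four guides. I'll pick lid 1.

```bash
python3 -m crank '[{"gripper":24,"travel":[-14,-32,30],"twist":[0,0,0]},{"gripper":24,"travel":[0,-33,30],"twist":[0,0,0]},{"gripper":24,"travel":[0,0,30],"twist":[0,0,0.059]},{"gripper":24,"travel":[0,0,35],"twist":[0,0,0]},{"gripper":24,"travel":[0,0,20],"twist":[0,0,0]},{"gripper":24,"travel":[0,0,0],"twist":[0,0,0]},{"gripper":24,"travel":[0,0,0],"twist":[0,0,0]}]' 30; python3 snap.py w3
```

```text
time: 2.5
ee_pos: [0.4005, -0.2738, 0.1274]
tcp_rot: [179.9, 0.0, 86.7]
wrist_force: [-0.7, 0.6, -0.1]
opening: 0.0241
grasp_force: 0.0
```

View pics/w3.png

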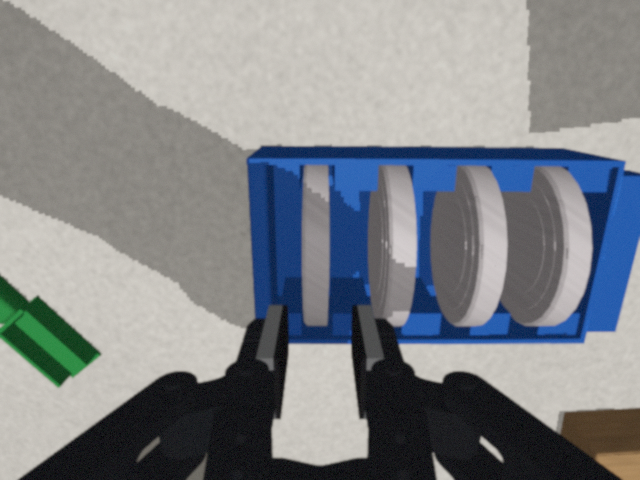

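The fingers straddle the lid, whose rim is at column 316 against a gripper centre of 320. Descending now.

```bash
python3 -m crank '[{"gripper":24,"travel":[0,-0.5,20],"twist":[0,0,0]},{"gripper":24,"travel":[0,0,20],"twist":[0,0,0]},{"gripper":24,"travel":[0,0,20],"twist":[0,0,0]},{"gripper":24,"travel":[0,0,0],"twist":[0,0,0]},{"gripper":5,"travel":[0,0,0],"twist":[0,0,0]},{"gripper":5,"travel":[0,0,0],"twist":[0,0,0]},{"gripper":5,"travel":[0,0,0],"twist":[0,0,0]},{"gripper":5,"travel":[0,0,0],"twist":[0,0,0]},{"gripper":5,"travel":[0,0,-15],"twist":[0,0,0]},{"gripper":5,"travel":[0,0,-40],"twist":[0,0,0]},{"gripper":5,"travel":[0,0,-50],"twist":[0,0,0]},{"gripper":5,"travel":[0,0,0],"twist":[0,0,0]}]' 30; python3 -c "
import numpy as np
# deltas from bin lid1 lift to rack look pose
a=np.array([.4005,-.274]);b=np.array([.46,.24]);d=b-a
print(d)"
```

```text
time: 4.05
ee_pos: [0.4008, -0.2749, 0.1759]
tcp_rot: [179.7, 0.2, 86.6]
wrist_force: [0.0, -0.1, -1.1]
opening: 0.0114
grasp_force: 35.1
[0.0595 0.514 ]
```

```bash
python3 -m crank '[{"gripper":5,"travel":[30,2,-30],"twist":[0,0,0]},{"gripper":5,"travel":[50,2,-30],"twist":[0,0,0]},{"gripper":5,"travel":[50,2,-30],"twist":[0,0,0]},{"gripper":5,"travel":[50,2,0],"twist":[0,0,0]},{"gripper":5,"travel":[50,2,0],"twist":[0,0,0]},{"gripper":5,"travel":[50,2,0],"twist":[0,0,0]},{"gripper":5,"travel":[50,2,0],"twist":[0,0,0]},{"gripper":5,"travel":[50,2,0],"twist":[0,0,0]},{"gripper":5,"travel":[50,2,0],"twist":[0,0,0]},{"gripper":5,"travel":[30,2,0],"twist":[0,0,0]},{"gripper":5,"travel":[0,0,0],"twist":[0,0,0]},{"gripper":5,"travel":[0,0,0],"twist":[0,0,0]}]'; python3 snap.py w4
python3 -m crank '[{"gripper":5,"travel":[45,0,0],"twist":[0,0,0]},{"gripper":5,"travel":[0,0,0],"twist":[0,0,0]},{"gripper":5,"travel":[0,0,0],"twist":[0,0,0]}]'; python3 snap.py w5
python3 -c "
import cv2,numpy as np
cv2.imwrite('pics/w45.png',cv2.resize(np.vstack([cv2.imread('pics/w4.png')[:300],cv2.imread('pics/w5.png')[:300]]),(640,600),interpolation=3))"
```

```text
time: 5.55
ee_pos: [0.4463, 0.1836, 0.2611]
tcp_rot: [-180.0, 0.0, 86.6]
wrist_force: [-0.4, 0.5, -0.5]
opening: 0.0113
grasp_force: 35.0
time: 5.98
ee_pos: [0.4492, 0.228, 0.2614]
tcp_rot: [-180.0, 0.0, 86.6]
wrist_force: [-0.2, 0.0, -0.1]
opening: 0.0111
grasp_force: 34.9
```

View pics/w45.png

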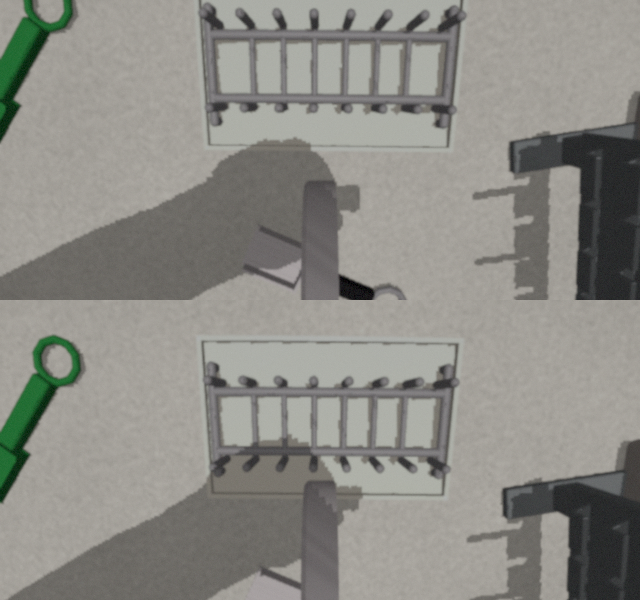

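The two wrist views show the rack plate with corners (in the second view) at (203,41), (459,43), (441,193) and (212,193). Eight tine pairs are visible, with the held lid at (320,190).

Run:
```python
from h import *
import pickle
np.set_printoptions(precision=4,suppress=True)
c4,c5=[pickle.load(open(f'pics/w{i}.pkl','rb')) for i in(4,5)]
P=np.array([plane(c5,p,.003) for p in[(203,41),(459,43),(441,193),(212,193)]]);print('plate',P.mean(0),[np.linalg.norm(P[i]-P[i-1]) for i in range(4)])
v=P[1]-P[0]+P[2]-P[3];print('yaw',np.degrees(np.arctan2(v[1],v[0])))
F=np.array([plane(c4,p,.077) for p in[(207,12),(244,15),(279,16),(314,17),(350,17),(387,16),(423,14),(458,13)]])
N=np.array([plane(c5,p,.077) for p in[(217,172),(250,169),(281,168),(313,167),(344,167),(375,167),(408,167),(440,172)]])
for A in(F,N):
    v=A[7]-A[0];print('row mid',A.mean(0),'len',np.linalg.norm(v),'yaw',np.degrees(np.arctan2(v[1],v[0])))
for a,b in[((279,16),(277,80)),((350,17),(349,80))]: print(tri([(c4,a),(c5,b)]))
```

```text
plate [0.462  0.2892 0.003 ] [np.float64(0.13500353835108958), np.float64(0.22346301334512325), np.float64(0.13358084272411083), np.float64(0.22163333605683616)]
yaw -3.5849233396014557
row mid [0.4642 0.3199 0.077 ] len 0.17528243540414618 yaw -3.5167132362241467
row mid [0.4586 0.2572 0.077 ] len 0.17332899599797194 yaw -3.3901719947248337
(array([0.4242, 0.3246, 0.0596]), [0.0011492804574990466, 0.0011492804574990518])
(array([0.4782, 0.3216, 0.0535]), [0.00033449596605026753, 0.00033449596605036674])
```

Rack centre is (0.462,0.289) with yaw -3.5°, which already matches the tool yaw. I'll move lid 1 above the gap at -78 mm.

```bash
python3 -m crank '[{"gripper":5,"travel":[31,-34,0],"twist":[0,0,0]},{"gripper":5,"travel":[31,-35,0],"twist":[0,0,0]},{"gripper":5,"travel":[0,0,35],"twist":[0,0,0]},{"gripper":5,"travel":[0,0,35],"twist":[0,0,0]},{"gripper":5,"travel":[0,0,25],"twist":[0,0,0]},{"gripper":5,"travel":[0,0,0],"twist":[0,0,0]},{"gripper":5,"travel":[0,0,0],"twist":[0,0,0]}]'; python3 snap.py w6
```

```text
time: 6.9
ee_pos: [0.3845, 0.2947, 0.1677]
tcp_rot: [179.9, -0.1, 86.6]
wrist_force: [-0.4, -0.7, 0.3]
opening: 0.0114
grasp_force: 34.9
```

View pics/w6.png

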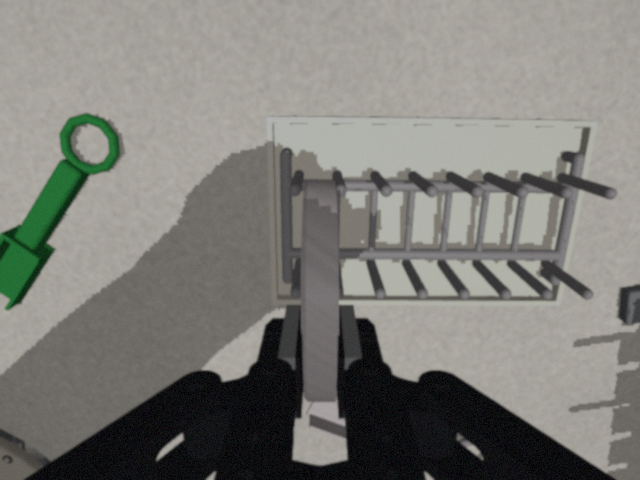

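The lid (columns 303 to 340) is centred between the first two far tines (about 297 and 341). Lowering.

```bash
python3 -m crank '[{"gripper":5,"travel":[0,0,25],"twist":[0,0,0]},{"gripper":5,"travel":[0,0,25],"twist":[0,0,0]},{"gripper":5,"travel":[0,0,15],"twist":[0,0,0]},{"gripper":5,"travel":[0,0,10],"twist":[0,0,0]},{"gripper":5,"travel":[0,0,4],"twist":[0,0,0]},{"gripper":5,"travel":[0,0,0],"twist":[0,0,0]},{"gripper":5,"travel":[0,0,0],"twist":[0,0,0]}]'
```

```text
time: 7.82
ee_pos: [0.3843, 0.2952, 0.0879]
tcp_rot: [180.0, -0.0, 86.6]
wrist_force: [-0.1, 0.5, 0.2]
opening: 0.0109
grasp_force: 35.0
```

```bash
python3 -m crank '[{"gripper":5,"travel":[0,0,2],"twist":[0,0,0]},{"gripper":5,"travel":[0,0,0],"twist":[0,0,0]}]';python3 -m crank '[{"gripper":24,"travel":[0,0,0],"twist":[0,0,0]},{"gripper":24,"travel":[0,0,0],"twist":[0,0,0]},{"gripper":24,"travel":[0,0,0],"twist":[0,0,0]},{"gripper":24,"travel":[0,0,-30],"twist":[0,0,0]},{"gripper":24,"travel":[0,0,-40],"twist":[0,0,0]},{"gripper":24,"travel":[0,0,-50],"twist":[0,0,0]},{"gripper":24,"travel":[0,0,0],"twist":[0,0,0]},{"gripper":24,"travel":[0,0,0],"twist":[0,0,0]}]'; python3 snap.py w7
```

```text
time: 8.07
ee_pos: [0.3844, 0.2952, 0.0861]
tcp_rot: [179.9, -0.0, 86.6]
wrist_force: [-0.6, -0.9, 4.6]
opening: 0.0108
grasp_force: 35.7
time: 9.07
ee_pos: [0.384, 0.2949, 0.2048]
tcp_rot: [-180.0, 0.0, 86.6]
wrist_force: [-0.4, 0.1, -0.5]
opening: 0.0239
grasp_force: 0.0
```

View pics/w7.png

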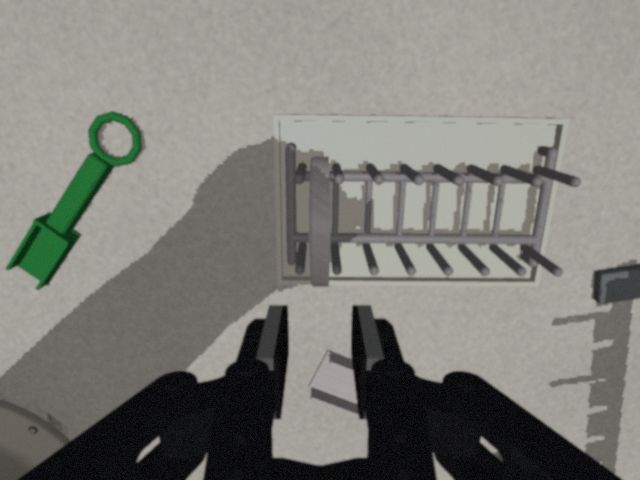

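Lid 1 stands in the leftmost gap, with its rim at column 319 between the tines. Next is lid 2.

```bash
python3 -m crank '[{"gripper":24,"travel":[-30,8,0],"twist":[0,0,0]},{"gripper":24,"travel":[-55,8,0],"twist":[0,0,0]},{"gripper":24,"travel":[-55,8,0],"twist":[0,0,0]},{"gripper":24,"travel":[-55,8,0],"twist":[0,0,0]},{"gripper":24,"travel":[-55,8,0],"twist":[0,0,0]},{"gripper":24,"travel":[-55,8,0],"twist":[0,0,0]},{"gripper":24,"travel":[-55,8,0],"twist":[0,0,0]},{"gripper":24,"travel":[-55,8,0],"twist":[0,0,0]},{"gripper":24,"travel":[-55,8,0],"twist":[0,0,0]},{"gripper":24,"travel":[-55,8,0],"twist":[0,0,0]},{"gripper":24,"travel":[-42,10,0],"twist":[0,0,0]},{"gripper":24,"travel":[0,0,0],"twist":[0,0,0]}]'; python3 -m crank '[{"gripper":24,"travel":[0,0,0],"twist":[0,0,0]},{"gripper":24,"travel":[0,0,0],"twist":[0,0,0]}]'
```

```text
time: 10.62
ee_pos: [0.4398, -0.2784, 0.2029]
tcp_rot: [-179.8, -0.1, 86.4]
wrist_force: [0.3, -0.1, -0.3]
opening: 0.0238
grasp_force: 0.0
time: 10.88
ee_pos: [0.4403, -0.2754, 0.2051]
tcp_rot: [-180.0, -0.0, 86.7]
wrist_force: [-0.5, -0.3, 0.2]
opening: 0.024
grasp_force: 0.0
```

```bash
python3 -m crank '[{"gripper":24,"travel":[0,0,40],"twist":[0,0,0]},{"gripper":24,"travel":[0,0,40],"twist":[0,0,0]},{"gripper":24,"travel":[0,0,34],"twist":[0,0,0]},{"gripper":24,"travel":[0,0,20],"twist":[0,0,0]},{"gripper":24,"travel":[0,0,0],"twist":[0,0,0]},{"gripper":5,"travel":[0,0,0],"twist":[0,0,0]},{"gripper":5,"travel":[0,0,0],"twist":[0,0,0]},{"gripper":5,"travel":[0,0,0],"twist":[0,0,0]},{"gripper":5,"travel":[0,0,0],"twist":[0,0,0]}]'; python3 -m crank '[{"gripper":5,"travel":[0,0,-15],"twist":[0,0,0]},{"gripper":5,"travel":[0,0,-40],"twist":[0,0,0]},{"gripper":5,"travel":[0,0,-50],"twist":[0,0,0]},{"gripper":5,"travel":[30,-6,-50],"twist":[0,0,0]},{"gripper":5,"travel":[50,-6,-20],"twist":[0,0,0]},{"gripper":5,"travel":[50,-6,0],"twist":[0,0,0]},{"gripper":5,"travel":[50,-6,0],"twist":[0,0,0]},{"gripper":5,"travel":[50,-6,0],"twist":[0,0,0]},{"gripper":5,"travel":[50,-6,0],"twist":[0,0,0]},{"gripper":5,"travel":[50,-2,0],"twist":[0,0,0]},{"gripper":5,"travel":[50,0,0],"twist":[0,0,0]},{"gripper":5,"travel":[50,0,0],"twist":[0,0,0]}]';python3 -m crank '[{"gripper":5,"travel":[50,0,0],"twist":[0,0,0]},{"gripper":5,"travel":[50,0,0],"twist":[0,0,0]},{"gripper":5,"travel":[37,0,0],"twist":[0,0,0]},{"gripper":5,"travel":[0,0,20],"twist":[0,0,0]},{"gripper":5,"travel":[0,0,40],"twist":[0,0,0]},{"gripper":5,"travel":[0,0,20],"twist":[0,0,0]},{"gripper":5,"travel":[0,0,0],"twist":[0,0,0]},{"gripper":5,"travel":[0,0,0],"twist":[0,0,0]}]'
```

```text
time: 12.0
ee_pos: [0.4408, -0.2766, 0.072]
tcp_rot: [179.9, 0.0, 86.6]
wrist_force: [0.6, 0.3, 3.5]
opening: 0.011
grasp_force: 35.3
time: 13.5
ee_pos: [0.4276, 0.1567, 0.2474]
tcp_rot: [179.9, -0.0, 86.6]
wrist_force: [0.8, -1.4, -0.2]
opening: 0.0114
grasp_force: 34.8
time: 14.5
ee_pos: [0.4363, 0.292, 0.1679]
tcp_rot: [179.9, -0.1, 86.6]
wrist_force: [-0.2, -0.5, 0.0]
opening: 0.0114
grasp_force: 34.8
```

```bash
python3 -m crank '[{"gripper":5,"travel":[0,0,25],"twist":[0,0,0]},{"gripper":5,"travel":[0,0,25],"twist":[0,0,0]},{"gripper":5,"travel":[0,0,15],"twist":[0,0,0]},{"gripper":5,"travel":[0,0,10],"twist":[0,0,0]},{"gripper":5,"travel":[0,0,4],"twist":[0,0,0]},{"gripper":5,"travel":[0,0,2],"twist":[0,0,0]},{"gripper":5,"travel":[0,0,0],"twist":[0,0,0]},{"gripper":5,"travel":[0,0,0],"twist":[0,0,0]}]'
```

```text
time: 15.5
ee_pos: [0.4371, 0.292, 0.0901]
tcp_rot: [179.7, -0.1, 86.6]
wrist_force: [-6.4, -8.3, 28.7]
opening: 0.0115
grasp_force: 40.0
```

```bash
python3 -m crank '[{"gripper":5,"travel":[0,0,-2],"twist":[0,0,0]},{"gripper":5,"travel":[0,0,0],"twist":[0,0,0]},{"gripper":5,"travel":[0,0,0],"twist":[0,0,0]}]'; python3 -m crank '[{"gripper":24,"travel":[0,0,0],"twist":[0,0,0]},{"gripper":24,"travel":[0,0,0],"twist":[0,0,0]},{"gripper":24,"travel":[0,0,0],"twist":[0,0,0]},{"gripper":24,"travel":[0,0,-30],"twist":[0,0,0]},{"gripper":24,"travel":[0,0,-40],"twist":[0,0,0]},{"gripper":24,"travel":[0,0,-46],"twist":[0,0,0]},{"gripper":24,"travel":[0,0,0],"twist":[0,0,0]},{"gripper":24,"travel":[0,0,0],"twist":[0,0,0]}]'; python3 snap.py w8
python3 - <<'E'
from h import *
import pickle
c7,c8=[pickle.load(open(f'pics/w{i}.pkl','rb')) for i in(7,8)]
# where lids should show: rim strip ends on the top arc
for n,c in((7,c7),(8,c8)):
    for x in(-78,-26):
        pts=[]
        R=np.array([[.9982,-.061*-1],[-.061,.9982]])
        for y,z in((0,.109),(.039,.0865),(-.039,.0865)):
            p=np.array([.462,.290])+ (x/1000+.0)*np.array([.998,-.061])+y*np.array([.061,.998]); pts.append([*p,z])
        print(n,x,proj(c,pts).round().tolist())
im=cv2.imread('pics/w8.png'); g=cv2.cvtColor(im,cv2.COLOR_BGR2GRAY)
for r in(180,220,250): print(r,[int(v) for v in g[r,200:360:4]])
E
```

```text
time: 15.88
ee_pos: [0.4366, 0.292, 0.0903]
tcp_rot: [179.8, -0.1, 86.6]
wrist_force: [-4.3, -4.7, 15.1]
opening: 0.0112
grasp_force: 37.5
time: 16.88
ee_pos: [0.4359, 0.2919, 0.2026]
tcp_rot: [-180.0, 0.0, 86.6]
wrist_force: [0.3, 0.0, -0.7]
opening: 0.0236
grasp_force: 0.0
7 -78 [[319.0, 242.0], [319.0, 171.0], [319.0, 286.0]]
7 -26 [[406.0, 242.0], [403.0, 171.0], [395.0, 286.0]]
8 -78 [[231.0, 243.0], [234.0, 171.0], [241.0, 287.0]]
8 -26 [[319.0, 243.0], [319.0, 171.0], [319.0, 287.0]]
180 [149, 107, 114, 114, 79, 76, 81, 99, 98, 98, 97, 75, 71, 71, 73, 75, 64, 74, 75, 79, 81, 75, 78, 77, 78, 78, 67, 81, 96, 98, 96, 97, 91, 75, 112, 126, 104, 123, 119, 118]
220 [110, 107, 110, 120, 105, 98, 109, 111, 112, 109, 101, 81, 76, 68, 68, 69, 116, 79, 89, 119, 117, 120, 120, 118, 120, 82, 80, 108, 111, 114, 110, 107, 109, 92, 79, 118, 118, 119, 119, 122]
250 [107, 109, 108, 106, 118, 89, 97, 108, 107, 105, 106, 73, 73, 68, 67, 72, 97, 56, 60, 121, 119, 115, 121, 118, 116, 53, 55, 107, 104, 109, 106, 109, 108, 59, 55, 139, 176, 176, 175, 177]
```

Run:
```python
import cv2
for n in(7,8):
    g=cv2.cvtColor(cv2.imread(f'pics/w{n}.png'),cv2.COLOR_BGR2GRAY)
    for c in(314,319,324): print(n,c,'far',[int(v) for v in g[140:176:2,c]],'near',[int(v) for v in g[270:300:2,c]])
```

```text
7 314 far [175, 177, 176, 175, 173, 155, 122, 119, 105, 91, 98, 104, 108, 93, 92, 88, 95, 93] near [98, 99, 97, 93, 93, 89, 90, 89, 123, 160, 165, 162, 162, 163, 159]
7 319 far [174, 175, 177, 177, 177, 160, 125, 118, 104, 87, 96, 104, 107, 113, 108, 94, 94, 92] near [102, 100, 98, 97, 97, 94, 87, 88, 122, 161, 169, 170, 167, 164, 162]
7 324 far [176, 176, 175, 176, 176, 175, 167, 162, 134, 88, 97, 103, 108, 112, 116, 120, 115, 106] near [101, 101, 101, 99, 98, 95, 92, 89, 125, 162, 166, 164, 167, 167, 166]
8 314 far [175, 176, 175, 176, 173, 141, 117, 119, 119, 93, 95, 93, 94, 91, 88, 90, 91, 95] near [101, 100, 99, 99, 94, 94, 94, 93, 91, 120, 163, 167, 167, 168, 165]
8 319 far [177, 176, 176, 175, 173, 140, 118, 120, 117, 91, 91, 96, 104, 110, 106, 104, 94, 94] near [102, 99, 101, 98, 98, 94, 92, 89, 89, 121, 158, 161, 160, 161, 164]
8 324 far [177, 177, 176, 175, 176, 175, 176, 178, 163, 101, 88, 98, 103, 113, 115, 109, 95, 92] near [101, 97, 101, 99, 96, 97, 95, 94, 91, 121, 157, 164, 165, 164, 164]
```

Lid 2's rim matches lid 1's within a pixel or two, so it is seated. Next is lid 3.

```bash
python3 -m crank '[{"gripper":24,"travel":[-30,0,0],"twist":[0,0,0]},{"gripper":24,"travel":[-55,4,0],"twist":[0,0,0]},{"gripper":24,"travel":[-55,4,0],"twist":[0,0,0]},{"gripper":24,"travel":[-55,4,0],"twist":[0,0,0]},{"gripper":24,"travel":[-55,8,0],"twist":[0,0,0]},{"gripper":24,"travel":[-55,8,0],"twist":[0,0,0]},{"gripper":24,"travel":[-55,10,0],"twist":[0,0,0]},{"gripper":24,"travel":[-55,10,0],"twist":[0,0,0]},{"gripper":24,"travel":[-55,10,0],"twist":[0,0,0]},{"gripper":24,"travel":[-55,10,0],"twist":[0,0,0]},{"gripper":24,"travel":[-42,10,0],"twist":[0,0,0]},{"gripper":24,"travel":[0,0,0],"twist":[0,0,0]}]'; python3 -m crank '[{"gripper":24,"travel":[0,0,0],"twist":[0,0,0]},{"gripper":24,"travel":[0,0,0],"twist":[0,0,0]}]'
```

```text
time: 18.42
ee_pos: [0.4797, -0.2809, 0.2008]
tcp_rot: [-179.8, -0.1, 86.4]
wrist_force: [-0.4, 1.1, 0.1]
opening: 0.0243
grasp_force: 0.0
time: 18.68
ee_pos: [0.4803, -0.2777, 0.2031]
tcp_rot: [-180.0, -0.0, 86.7]
wrist_force: [0.2, -0.7, 0.3]
opening: 0.0241
grasp_force: 0.0
```

```bash
python3 -m crank '[{"gripper":24,"travel":[0,0,40],"twist":[0,0,0]},{"gripper":24,"travel":[0,0,40],"twist":[0,0,0]},{"gripper":24,"travel":[0,0,32],"twist":[0,0,0]},{"gripper":24,"travel":[0,0,20],"twist":[0,0,0]},{"gripper":24,"travel":[0,0,0],"twist":[0,0,0]},{"gripper":5,"travel":[0,0,0],"twist":[0,0,0]},{"gripper":5,"travel":[0,0,0],"twist":[0,0,0]},{"gripper":5,"travel":[0,0,0],"twist":[0,0,0]},{"gripper":5,"travel":[0,0,0],"twist":[0,0,0]}]'; python3 -m crank '[{"gripper":5,"travel":[0,0,-15],"twist":[0,0,0]},{"gripper":5,"travel":[0,0,-40],"twist":[0,0,0]},{"gripper":5,"travel":[0,0,-50],"twist":[0,0,0]},{"gripper":5,"travel":[30,-10,-50],"twist":[0,0,0]},{"gripper":5,"travel":[50,-10,-20],"twist":[0,0,0]},{"gripper":5,"travel":[50,-6,0],"twist":[0,0,0]},{"gripper":5,"travel":[50,0,0],"twist":[0,0,0]},{"gripper":5,"travel":[50,0,0],"twist":[0,0,0]},{"gripper":5,"travel":[50,0,0],"twist":[0,0,0]},{"gripper":5,"travel":[50,0,0],"twist":[0,0,0]},{"gripper":5,"travel":[50,0,0],"twist":[0,0,0]},{"gripper":5,"travel":[50,0,0],"twist":[0,0,0]}]';python3 -m crank '[{"gripper":5,"travel":[50,0,0],"twist":[0,0,0]},{"gripper":5,"travel":[50,0,0],"twist":[0,0,0]},{"gripper":5,"travel":[37,0,0],"twist":[0,0,0]},{"gripper":5,"travel":[0,0,20],"twist":[0,0,0]},{"gripper":5,"travel":[0,0,40],"twist":[0,0,0]},{"gripper":5,"travel":[0,0,20],"twist":[0,0,0]},{"gripper":5,"travel":[0,0,0],"twist":[0,0,0]},{"gripper":5,"travel":[0,0,0],"twist":[0,0,0]}]'
```

```text
time: 19.8
ee_pos: [0.4808, -0.279, 0.0721]
tcp_rot: [179.9, 0.0, 86.6]
wrist_force: [-0.4, 0.5, 4.7]
opening: 0.0114
grasp_force: 34.8
time: 21.3
ee_pos: [0.4795, 0.1536, 0.2473]
tcp_rot: [179.9, -0.0, 86.6]
wrist_force: [1.5, -0.2, 0.2]
opening: 0.0116
grasp_force: 34.4
time: 22.3
ee_pos: [0.4882, 0.289, 0.1679]
tcp_rot: [179.9, -0.1, 86.6]
wrist_force: [-0.3, -0.5, -0.5]
opening: 0.0111
grasp_force: 34.4
```

```bash
python3 -m crank '[{"gripper":5,"travel":[0,0,25],"twist":[0,0,0]},{"gripper":5,"travel":[0,0,25],"twist":[0,0,0]},{"gripper":5,"travel":[0,0,15],"twist":[0,0,0]},{"gripper":5,"travel":[0,0,10],"twist":[0,0,0]},{"gripper":5,"travel":[0,0,3],"twist":[0,0,0]},{"gripper":5,"travel":[0,0,0],"twist":[0,0,0]},{"gripper":5,"travel":[0,0,0],"twist":[0,0,0]}]'; python3 -m crank '[{"gripper":24,"travel":[0,0,0],"twist":[0,0,0]},{"gripper":24,"travel":[0,0,0],"twist":[0,0,0]},{"gripper":24,"travel":[0,0,0],"twist":[0,0,0]},{"gripper":24,"travel":[0,0,-30],"twist":[0,0,0]},{"gripper":24,"travel":[0,0,-40],"twist":[0,0,0]},{"gripper":24,"travel":[0,0,-47],"twist":[0,0,0]},{"gripper":24,"travel":[0,0,0],"twist":[0,0,0]},{"gripper":24,"travel":[0,0,0],"twist":[0,0,0]}]'; python3 snap.py w9
python3 - <<'E'
import cv2
g=cv2.cvtColor(cv2.imread(f'pics/w9.png'),cv2.COLOR_BGR2GRAY)
for r in(180,220,250): print(r,[int(v) for v in g[r,280:360:4]])
for c in(314,319,324): print(c,'far',[int(v) for v in g[140:176:2,c]],'near',[int(v) for v in g[270:300:2,c]])
E
```

```text
time: 23.18
ee_pos: [0.4883, 0.289, 0.0906]
tcp_rot: [179.9, -0.1, 86.6]
wrist_force: [-3.3, -2.6, 10.7]
opening: 0.0111
grasp_force: 36.1
time: 24.18
ee_pos: [0.4878, 0.2888, 0.2047]
tcp_rot: [-180.0, 0.0, 86.6]
wrist_force: [0.4, -0.1, -0.4]
opening: 0.0238
grasp_force: 0.0
180 [80, 81, 82, 75, 77, 81, 70, 77, 88, 97, 98, 96, 100, 83, 107, 125, 106, 124, 125, 125]
220 [121, 122, 121, 120, 120, 81, 81, 124, 108, 114, 117, 112, 112, 100, 77, 119, 124, 121, 121, 120]
250 [121, 122, 123, 121, 118, 57, 56, 120, 102, 109, 108, 109, 111, 81, 56, 164, 180, 179, 179, 178]
314 far [179, 179, 179, 179, 180, 163, 127, 122, 124, 115, 93, 91, 85, 91, 89, 87, 90, 90] near [101, 100, 99, 97, 96, 97, 92, 94, 106, 151, 167, 167, 168, 168, 170]
319 far [179, 179, 179, 180, 178, 164, 126, 124, 123, 104, 89, 101, 109, 111, 101, 97, 95, 97] near [104, 102, 102, 101, 100, 99, 96, 93, 95, 136, 167, 166, 165, 164, 168]
324 far [179, 179, 180, 180, 178, 178, 164, 127, 126, 105, 87, 101, 107, 110, 116, 117, 100, 94] near [103, 102, 99, 103, 99, 97, 95, 95, 97, 138, 168, 171, 169, 166, 172]
```

Lid 3 is seated. Lid 4 next, carried higher to clear the fixed bin.

```bash
python3 -m crank '[{"gripper":24,"travel":[-30,-10,-30],"twist":[0,0,0]},{"gripper":24,"travel":[-50,-10,-30],"twist":[0,0,0]},{"gripper":24,"travel":[-55,0,0],"twist":[0,0,0]},{"gripper":24,"travel":[-55,0,0],"twist":[0,0,0]},{"gripper":24,"travel":[-55,0,0],"twist":[0,0,0]},{"gripper":24,"travel":[-55,0,0],"twist":[0,0,0]},{"gripper":24,"travel":[-55,0,0],"twist":[0,0,0]},{"gripper":24,"travel":[-55,10,0],"twist":[0,0,0]},{"gripper":24,"travel":[-55,20,0],"twist":[0,0,0]},{"gripper":24,"travel":[-50,25,20],"twist":[0,0,0]},{"gripper":24,"travel":[-50,30,40],"twist":[0,0,0]},{"gripper":24,"travel":[-2,0,0],"twist":[0,0,0]}]'; python3 -m crank '[{"gripper":24,"travel":[0,0,0],"twist":[0,0,0]},{"gripper":24,"travel":[0,0,0],"twist":[0,0,0]}]'
```

```text
time: 25.72
ee_pos: [0.5153, -0.2769, 0.2037]
tcp_rot: [-179.5, -0.2, 86.5]
wrist_force: [0.6, 0.2, -0.5]
opening: 0.0238
grasp_force: 0.0
time: 25.98
ee_pos: [0.5162, -0.2742, 0.211]
tcp_rot: [179.9, 0.0, 86.7]
wrist_force: [0.8, 0.1, 0.4]
opening: 0.0239
grasp_force: 0.0
```

```bash
python3 -m crank '[{"gripper":24,"travel":[-6,4,0],"twist":[0,0,0]},{"gripper":24,"travel":[0,0,0],"twist":[0,0,0]},{"gripper":24,"travel":[0,0,40],"twist":[0,0,0]},{"gripper":24,"travel":[0,0,40],"twist":[0,0,0]},{"gripper":24,"travel":[0,0,40],"twist":[0,0,0]},{"gripper":24,"travel":[0,0,20],"twist":[0,0,0]},{"gripper":24,"travel":[0,0,0],"twist":[0,0,0]},{"gripper":5,"travel":[0,0,0],"twist":[0,0,0]},{"gripper":5,"travel":[0,0,0],"twist":[0,0,0]},{"gripper":5,"travel":[0,0,0],"twist":[0,0,0]},{"gripper":5,"travel":[0,0,0],"twist":[0,0,0]}]'; python3 -m crank '[{"gripper":5,"travel":[0,0,-15],"twist":[0,0,0]},{"gripper":5,"travel":[0,0,-40],"twist":[0,0,0]},{"gripper":5,"travel":[0,0,-50],"twist":[0,0,0]},{"gripper":5,"travel":[0,-20,-50],"twist":[0,0,0]},{"gripper":5,"travel":[30,-20,-40],"twist":[0,0,0]},{"gripper":5,"travel":[50,0,-10],"twist":[0,0,0]},{"gripper":5,"travel":[50,0,0],"twist":[0,0,0]},{"gripper":5,"travel":[50,0,0],"twist":[0,0,0]},{"gripper":5,"travel":[50,0,0],"twist":[0,0,0]},{"gripper":5,"travel":[50,0,0],"twist":[0,0,0]},{"gripper":5,"travel":[50,0,0],"twist":[0,0,0]},{"gripper":5,"travel":[50,0,0],"twist":[0,0,0]}]';python3 -m crank '[{"gripper":5,"travel":[50,0,0],"twist":[0,0,0]},{"gripper":5,"travel":[50,0,0],"twist":[0,0,0]},{"gripper":5,"travel":[50,10,0],"twist":[0,0,0]},{"gripper":5,"travel":[37,15,0],"twist":[0,0,0]},{"gripper":5,"travel":[0,0,0],"twist":[0,0,0]},{"gripper":5,"travel":[0,0,0],"twist":[0,0,0]}]'
```

```text
time: 27.35
ee_pos: [0.5202, -0.2815, 0.0708]
tcp_rot: [179.9, 0.0, 86.6]
wrist_force: [-0.7, 0.4, 4.2]
opening: 0.0109
grasp_force: 34.9
time: 28.85
ee_pos: [0.5019, 0.102, 0.276]
tcp_rot: [179.9, -0.0, 86.6]
wrist_force: [0.1, 0.0, -0.5]
opening: 0.0109
grasp_force: 34.4
time: 29.6
ee_pos: [0.538, 0.2853, 0.2754]
tcp_rot: [-180.0, 0.0, 86.6]
wrist_force: [-1.4, -0.6, -0.6]
opening: 0.0114
grasp_force: 34.4
```

```bash
python3 -m crank '[{"gripper":5,"travel":[0.5,2,30],"twist":[0,0,0]},{"gripper":5,"travel":[0,0,40],"twist":[0,0,0]},{"gripper":5,"travel":[0,0,37],"twist":[0,0,0]},{"gripper":5,"travel":[0,0,0],"twist":[0,0,0]},{"gripper":5,"travel":[0,0,25],"twist":[0,0,0]},{"gripper":5,"travel":[0,0,25],"twist":[0,0,0]},{"gripper":5,"travel":[0,0,15],"twist":[0,0,0]},{"gripper":5,"travel":[0,0,10],"twist":[0,0,0]},{"gripper":5,"travel":[0,0,3],"twist":[0,0,0]},{"gripper":5,"travel":[0,0,0],"twist":[0,0,0]},{"gripper":5,"travel":[0,0,0],"twist":[0,0,0]}]'; python3 -m crank '[{"gripper":24,"travel":[0,0,0],"twist":[0,0,0]},{"gripper":24,"travel":[0,0,0],"twist":[0,0,0]},{"gripper":24,"travel":[0,0,0],"twist":[0,0,0]},{"gripper":24,"travel":[0,0,-30],"twist":[0,0,0]},{"gripper":24,"travel":[0,0,-40],"twist":[0,0,0]},{"gripper":24,"travel":[0,0,-50],"twist":[0,0,0]},{"gripper":24,"travel":[0,0,-50],"twist":[0,0,0]},{"gripper":24,"travel":[0,0,0],"twist":[0,0,0]},{"gripper":24,"travel":[0,0,0],"twist":[0,0,0]}]'; python3 snap.py w10
python3 - <<'E'
from h import *
import pickle
c=pickle.load(open('pics/w10.pkl','rb')); g=cv2.cvtColor(cv2.imread(f'pics/w10.png'),cv2.COLOR_BGR2GRAY)
for x in(-78,-26,26,78):
    p=np.array([.462,.290])+x/1000*np.array([.998,-.061]); u=proj(c,[*p,.109])[0]; r=int(u[1]); print(x,u.round(),[int(v) for v in g[r,int(u[0])-24:int(u[0])+25:3]])
E
```

```text
time: 30.98
ee_pos: [0.5405, 0.2862, 0.0906]
tcp_rot: [180.0, -0.0, 86.6]
wrist_force: [0.8, -0.4, -0.5]
opening: 0.0108
grasp_force: 34.4
time: 32.1
ee_pos: [0.5403, 0.286, 0.2594]
tcp_rot: [-180.0, 0.0, 86.6]
wrist_force: [0.4, -0.6, -0.8]
opening: 0.0238
grasp_force: 0.0
-78 [103. 218.] [180, 183, 177, 176, 174, 171, 165, 175, 177, 176, 175, 114, 80, 93, 79, 103, 79]
-26 [174. 218.] [81, 82, 76, 85, 81, 88, 140, 120, 120, 118, 118, 84, 87, 77, 83, 74, 76]
26 [246. 218.] [86, 82, 84, 82, 80, 78, 86, 116, 118, 120, 117, 121, 93, 84, 78, 74, 79]
78 [318. 218.] [83, 82, 81, 84, 82, 86, 106, 119, 124, 123, 124, 116, 84, 81, 84, 84, 90]
```

All four lids sit at the expected pixels. Now I'll measure the panel, hooks and louvre from two wrist positions.

```bash
python3 -m crank '[{"gripper":24,"travel":[-40,0,-20],"twist":[0,0,0]},{"gripper":24,"travel":[-50,10,-20],"twist":[0,0,0]},{"gripper":24,"travel":[-50,20,0],"twist":[0,0,0]},{"gripper":24,"travel":[-53,20,0],"twist":[0,0,0]},{"gripper":24,"travel":[0,0,0],"twist":[0,0,0]},{"gripper":24,"travel":[0,0,0],"twist":[0,0,0]},{"gripper":24,"travel":[0,0,0],"twist":[0,0,0]}]'; python3 snap.py p1
python3 -m crank '[{"gripper":24,"travel":[-50,0,0],"twist":[0,0,0]},{"gripper":24,"travel":[-50,0,0],"twist":[0,0,0]},{"gripper":24,"travel":[0,0,0],"twist":[0,0,0]},{"gripper":24,"travel":[0,0,0],"twist":[0,0,0]},{"gripper":24,"travel":[0,0,0],"twist":[0,0,0]}]'; python3 snap.py p2
python3 -c "
import cv2,numpy as np
a=cv2.imread('pics/p1.png')[:300,240:];b=cv2.imread('pics/p2.png')[:300,240:]
cv2.imwrite('pics/p12.png',np.hstack([cv2.resize(np.vstack([a,b]),(800,1200),interpolation=3)[:600,:400*0+400] if 0 else cv2.resize(np.vstack([a,b]),(400,600),interpolation=3), cv2.resize(cv2.imread('pics/p2.png')[:480,320:640],(400,600),interpolation=2)]))"
```

```text
time: 33.02
ee_pos: [0.5784, 0.0915, 0.2994]
tcp_rot: [-180.0, 0.0, 86.7]
wrist_force: [0.4, 0.7, 0.3]
opening: 0.0239
grasp_force: 0.0
time: 33.7
ee_pos: [0.573, -0.0081, 0.2999]
tcp_rot: [-180.0, -0.0, 86.7]
wrist_force: [0.2, 0.4, 0.5]
opening: 0.0239
grasp_force: 0.0
```

View pics/p12.png

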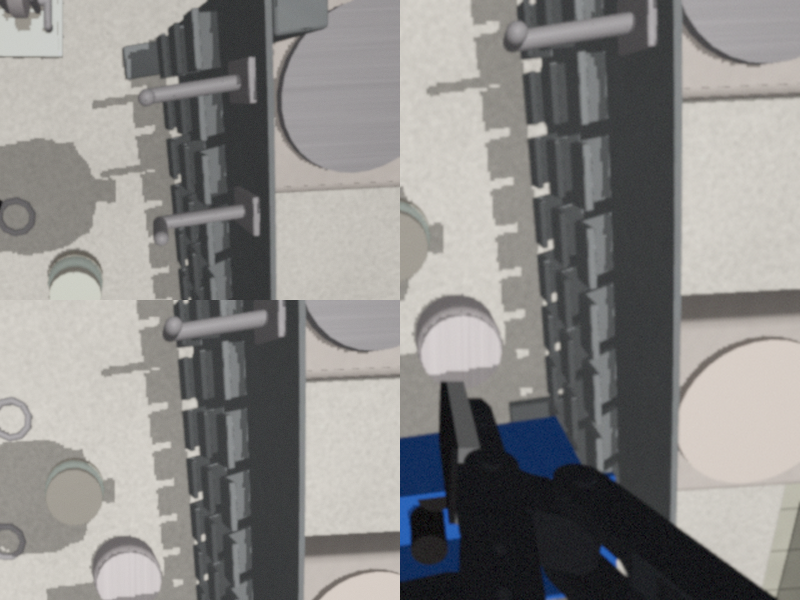

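The two panel views show hook tips in p1 at (387,97) and (401,231), and hook_a's tip in p2 at (412,28). The sheet's top edge strip is near column 507 to 511 in p1 and 536 to 542 in p2.

Run:
```python
from h import *
import pickle
np.set_printoptions(precision=4,suppress=True)
c1,c2=[pickle.load(open(f'pics/p{i}.pkl','rb')) for i in(1,2)]
print('hook a tip',tri([(c1,(401,231)),(c2,(412,28))]), plane(c1,(401,231),.238),plane(c2,(412,28),.238))
print('hook b tip',plane(c1,(387,97),.238))
for n,c,rows in(('p1',c1,range(50,300,50)),('p2',c2,range(50,340,50))):
    g=cv2.GaussianBlur(cv2.cvtColor(cv2.imread(f'pics/{n}.png'),cv2.COLOR_BGR2GRAY),(3,3),0).astype(int)
    for r in rows:
        seg=g[r,490:570]; k=np.where(seg>90)[0]
        # first bright-after-dark = front top edge
        x=490+k[k>2][0] if len(k) else None
        print(n,r,x,plane(c,(x,r),.235), seg[max(0,x-494):x-490+10][:14])
```

```text
hook a tip (array([0.6236, 0.1022, 0.2248]), [0.00012343200787546374, 0.00012343200787565134]) [0.6214 0.1064 0.238 ] [0.6208 0.1004 0.238 ]
hook b tip [0.6148 0.1715 0.238 ]
p1 50 506 [0.6697 0.1891 0.235 ] [ 54  55  61  78 101 117 124 126 128 133 141 153 167 177]
p1 100 493 [0.6651 0.1676 0.235 ] [130 149 154 149 138 123 101  76  60  54  52  52  52]
p1 150 508 [0.674  0.1439 0.235 ] [ 56  56  60  72  92 111 123 127 129 136 150 166 177 181]
p1 200 493 [0.6684 0.1192 0.235 ] [ 74  86 109 134 151 157 155 142 118  92  71  59  55]
p1 250 510 [0.6793 0.0917 0.235 ] [ 55  56  61  75  97 116 126 130 136 150 169 184 191 192]
p2 50 539 [0.6797 0.0889 0.235 ] [ 61  62  70  88 111 129 136 138 140 146 160 176 186 189]
p2 100 539 [0.6818 0.0669 0.235 ] [ 60  60  64  78 101 121 133 137 138 146 165 187 199 201]
p2 150 539 [0.6842 0.0434 0.235 ] [ 60  60  64  79 102 124 134 138 141 153 172 191 201 205]
p2 200 539 [0.6868 0.0182 0.235 ] [ 59  60  65  80 103 123 132 135 142 158 180 196 203 204]
p2 250 538 [ 0.6892 -0.0089  0.235 ] [ 60  60  61  70  92 116 131 135 135 131 121 111 102  98]
p2 300 538 [ 0.6924 -0.0384  0.235 ] [ 59  60  65  82 105 124 133 136 143 157 173 185 189 189]
```

The panel face line fits x = 0.6885 - 0.0998·y (yaw 5.7°). Hook_a's upright lies 54 mm from the face, as it should, so the panel origin is about (0.687,0.008). Going to the bin now.

```bash
python3 -m crank '[{"gripper":40,"travel":[-30,-25,0],"twist":[0,0,0]},{"gripper":40,"travel":[-45,-30,0],"twist":[0,0,0]},{"gripper":40,"travel":[-45,-30,0],"twist":[0,0,0]},{"gripper":40,"travel":[-45,-30,0],"twist":[0,0,0]},{"gripper":40,"travel":[-45,-30,20],"twist":[0,0,0]},{"gripper":40,"travel":[-35,-22,20],"twist":[0,0,0]},{"gripper":40,"travel":[-20,-20,30],"twist":[0,0,0]},{"gripper":40,"travel":[0,0,0],"twist":[0,0,0]},{"gripper":40,"travel":[0,0,0],"twist":[0,0,0]},{"gripper":40,"travel":[0,0,0],"twist":[0,0,0]}]'; python3 snap.py b1
python3 - <<'E'
from h import *
import pickle
np.set_printoptions(precision=4,suppress=True)
c=pickle.load(open('pics/b1.pkl','rb')); im=cv2.imread('pics/b1.png')
C=np.array([.4601,-.2771]);ux=np.array([.9983,-.059]);uy=np.array([.059,.9983])
cor=[np.r_[C+ux*a/1000+uy*b/1000,.06] for a,b in((-95,-52),(-95,52),(95,52),(95,-52))]
print('expected',proj(c,cor).round(1).tolist())
m=cv2.inRange(cv2.cvtColor(im,cv2.COLOR_BGR2HSV),(100,110,40),(125,255,255)); n,l,st,ce=cv2.connectedComponentsWithStats(m); k=1+np.argmax(st[1:,4]); print(st[k])
for s in st[1:]:
    if s[4]>400: print(s)
# left edge per row
for r in range(140,300,20):
    x=np.where(m[r])[0]; print(r,x[0] if len(x) else None,x[-1] if len(x) else None)
p2=pickle.load(open('pics/p2.pkl','rb'))
ox,oy=np.array([.9951,.0993]),np.array([-.0993,.9951]);O=np.array([.6872,.0081])
pt=[np.r_[O+ox*x+oy*-.12,.215] for x in(-.15,-.1,-.05)]; print('fixed bin edge in p2',proj(p2,pt).round())
im2=cv2.imread('pics/p2.png');m2=cv2.inRange(cv2.cvtColor(im2,cv2.COLOR_BGR2HSV),(100,110,40),(125,255,255))
for x in(300,350,400,430): k=np.where(m2[:,x])[0]; print(x,k[:1])
E
```

```text
time: 35.0
ee_pos: [0.3717, -0.2625, 0.231]
tcp_rot: [179.9, 0.0, 86.7]
wrist_force: [0.3, 0.1, -0.4]
opening: 0.0402
grasp_force: 0.0
expected [[311.0, 283.6], [310.4, 153.8], [566.1, 155.2], [542.8, 283.4]]
[  311   145   275   139 35499]
[  311   145   275   139 35499]
140 635 639
160 311 564
180 311 582
200 311 578
220 311 574
240 311 570
260 311 566
280 312 542
fixed bin edge in p2 [[294. 417.]
 [369. 407.]
 [444. 397.]]
300 [354]
350 [347]
400 [340]
430 [335]
```

The bin is exactly where expected: its left edge is at column 311 and predicted there too. Pinching the rim.

```bash
python3 -m crank '[{"gripper":40,"travel":[-9,-1,40],"twist":[0,0,0]},{"gripper":40,"travel":[0,0,50],"twist":[0,0,0]},{"gripper":40,"travel":[0,0,45],"twist":[0,0,0]},{"gripper":40,"travel":[0,0,40],"twist":[0,0,0]},{"gripper":40,"travel":[0,0,28],"twist":[0,0,0]},{"gripper":40,"travel":[0,0,0],"twist":[0,0,0]},{"gripper":40,"travel":[0,0,0],"twist":[0,0,0]}]' 100; python3 -m crank '[{"gripper":5,"travel":[0,0,0],"twist":[0,0,0]},{"gripper":5,"travel":[0,0,0],"twist":[0,0,0]},{"gripper":5,"travel":[0,0,0],"twist":[0,0,0]},{"gripper":5,"travel":[0,0,0],"twist":[0,0,0]},{"gripper":5,"travel":[0,0,0],"twist":[0,0,0]},{"gripper":5,"travel":[0,0,0],"twist":[0,0,0]}]' 100
python3 - <<'E'
from h import *
import pickle
p2=pickle.load(open('pics/p2.pkl','rb'))
ox,oy=np.array([.9951,.0993]),np.array([-.0993,.9951]);O=np.array([.6872,.0081])
for z in(.19,.16,.13): print(z,proj(p2,[np.r_[O+ox*x+oy*-.12,z] for x in(-.15,-.1,-.05)]).round().tolist())
E
```

```text
time: 35.92
ee_pos: [0.37, -0.2721, 0.0285]
tcp_rot: [179.9, 0.1, 86.7]
wrist_force: [-0.3, -0.6, 0.4]
opening: 0.0401
grasp_force: 0.0
time: 36.67
ee_pos: [0.3698, -0.2724, 0.0284]
tcp_rot: [179.9, 0.1, 86.6]
wrist_force: [-0.1, 1.6, 7.3]
opening: 0.0087
grasp_force: 98.5
0.19 [[296.0, 392.0], [365.0, 383.0], [435.0, 374.0]]
0.16 [[298.0, 367.0], [361.0, 359.0], [425.0, 350.0]]
0.13 [[300.0, 346.0], [358.0, 338.0], [416.0, 330.0]]
```

```bash
python3 -m crank '[{"gripper":5,"travel":[0,0,-20],"twist":[0,0,0]},{"gripper":5,"travel":[0,0,-40],"twist":[0,0,0]},{"gripper":5,"travel":[0,0,-50],"twist":[0,0,0]},{"gripper":5,"travel":[0,0,-50],"twist":[0,0,0]},{"gripper":5,"travel":[0,0,-50],"twist":[0,0,0]},{"gripper":5,"travel":[0,0,-40],"twist":[0,0,0]},{"gripper":5,"travel":[0,0,-20],"twist":[0,0,0]},{"gripper":5,"travel":[0,0,0],"twist":[0,0,0]},{"gripper":5,"travel":[0,0,0],"twist":[0,0,0]}]'; python3 -m crank '[{"gripper":5,"travel":[20,0,0],"twist":[0,0,0]},{"gripper":5,"travel":[35,0,0],"twist":[0,0,0]},{"gripper":5,"travel":[40,0,0],"twist":[0,0,0]},{"gripper":5,"travel":[40,10,0],"twist":[0,0,-0.03]},{"gripper":5,"travel":[40,15,0],"twist":[0,0,-0.04]},{"gripper":5,"travel":[40,20,0],"twist":[0,0,-0.04]},{"gripper":5,"travel":[25,20,0],"twist":[0,0,-0.04]},{"gripper":5,"travel":[0,15,0],"twist":[0,0,-0.008]},{"gripper":5,"travel":[0,0,0],"twist":[0,0,0]},{"gripper":5,"travel":[0,0,0],"twist":[0,0,0]},{"gripper":5,"travel":[0,0,0],"twist":[0,0,0]}]'
```

```text
time: 37.8
ee_pos: [0.3689, -0.2718, 0.2958]
tcp_rot: [-179.9, -0.0, 86.6]
wrist_force: [0.8, -0.4, -2.7]
opening: 0.0084
grasp_force: 97.9
time: 39.17
ee_pos: [0.4559, -0.0312, 0.2971]
tcp_rot: [180.0, 0.0, 95.6]
wrist_force: [-0.2, -0.0, -1.6]
opening: 0.0085
grasp_force: 97.9
```

```bash
python3 -m crank '[{"gripper":5,"travel":[-5,10,15],"twist":[0,0,0]},{"gripper":5,"travel":[-4,10.5,20],"twist":[0,0,0]},{"gripper":5,"travel":[0,0,20],"twist":[0,0,0]},{"gripper":5,"travel":[0,0,10],"twist":[0,0,0]},{"gripper":5,"travel":[0,0,0],"twist":[0,0,0]},{"gripper":5,"travel":[0,0,0],"twist":[0,0,0]},{"gripper":5,"travel":[0,0,0],"twist":[0,0,0]}]'; python3 snap.py b2
python3 - <<'E'
from h import *
o=bot.get_obs(); t=o['ee_pos']; y=np.radians(o['tcp_rot'][2]-90); ux=np.array([np.cos(y),np.sin(y)]); uy=np.array([-ux[1],ux[0]])
C=np.r_[t[:2]+ux*.09,t[2]+.0016]; print(C)
pts=[[110,45,10],[110,-45,10],[112,45,26],[112,-45,26],[-95,52,30],[-95,-52,30],[95,52,30],[95,52,-30],[-95,52,-30]]
W=[np.r_[C[:2]+ux*a/1000+uy*b/1000,C[2]+z/1000] for a,b,z in pts]
O=np.array([.6872,.0081]);ox,oy=np.array([.9951,.0993]),np.array([-.0993,.9951])
L=[np.r_[O+ox*-.02+oy*b,.195] for b in(-.11,-.025,.07)]
out=[]
for n in('side','scene'):
    c=bot.calibration(n); im=cv2.cvtColor(bot.camera(n),cv2.COLOR_RGB2BGR); cv2.imwrite(f'pics/{n}_b2.png',im)
    im=im.copy(); u=proj(c,W); print(n,u.round().tolist())
    big=cv2.resize(im,None,fx=3,fy=3,interpolation=2)
    for p in u: cv2.circle(big,tuple((p*3+1).astype(int)),3,(0,0,255),-1)
    for p in proj(c,L): cv2.circle(big,tuple((p*3+1).astype(int)),3,(0,255,0),-1)
    m=(u.mean(0)*3).astype(int); x0=max(m[0]-200,0);y0=max(m[1]-300,0); out.append(big[y0:y0+600,x0:x0+400]); print('off',x0,y0)
cv2.imwrite('pics/b2c.png',np.hstack(out))
E
```

```text
time: 40.05
ee_pos: [0.4779, -0.0375, 0.2327]
tcp_rot: [179.9, 0.0, 95.7]
wrist_force: [-0.6, -0.2, -1.3]
opening: 0.0085
grasp_force: 98.0
[ 0.56745903 -0.02862343  0.23416739]
side [[235.0, 201.0], [247.0, 185.0], [234.0, 195.0], [245.0, 179.0], [318.0, 202.0], [325.0, 182.0], [240.0, 196.0], [242.0, 217.0], [318.0, 224.0]]
off 601 294
scene [[416.0, 234.0], [395.0, 258.0], [417.0, 228.0], [396.0, 252.0], [334.0, 194.0], [306.0, 217.0], [411.0, 222.0], [409.0, 246.0], [333.0, 216.0]]
off 939 389
```

View pics/b2c.png

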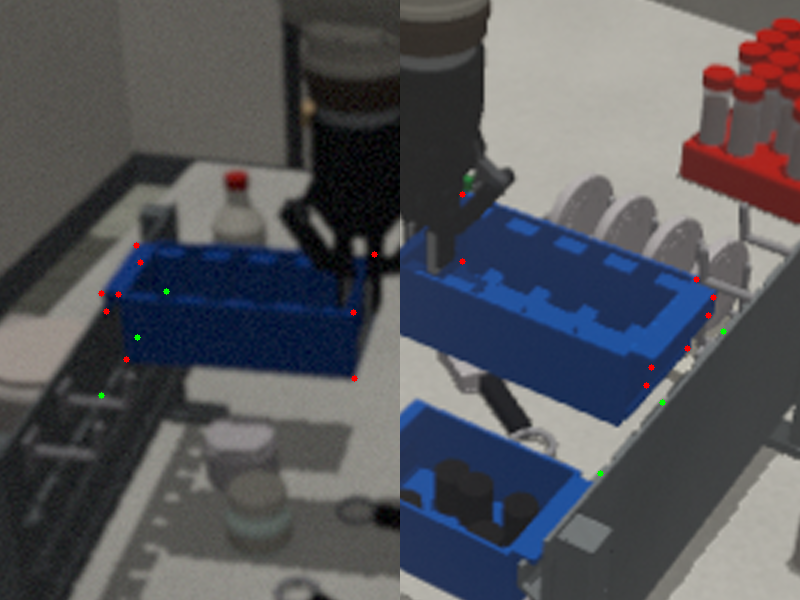

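The side view shows the predicted bin corners (red) on the real ones to about a pixel, so the bin is held level with its lip over the row. Lowering with force checks.

```bash
python3 -m crank '[{"gripper":5,"travel":[0,0,15],"twist":[0,0,0]},{"gripper":5,"travel":[0,0,15],"twist":[0,0,0]},{"gripper":5,"travel":[0,0,10],"twist":[0,0,0]},{"gripper":5,"travel":[0,0,0],"twist":[0,0,0]},{"gripper":5,"travel":[0,0,0],"twist":[0,0,0]}]'; python3 -m crank '[{"gripper":5,"travel":[0,0,5],"twist":[0,0,0]},{"gripper":5,"travel":[0,0,5],"twist":[0,0,0]},{"gripper":5,"travel":[0,0,0],"twist":[0,0,0]},{"gripper":5,"travel":[0,0,0],"twist":[0,0,0]}]'
```

```text
time: 40.83
ee_pos: [0.4777, -0.0375, 0.1922]
tcp_rot: [180.0, 0.0, 95.7]
wrist_force: [-0.4, -0.1, -1.8]
opening: 0.0084
grasp_force: 98.0
time: 41.32
ee_pos: [0.4777, -0.0375, 0.182]
tcp_rot: [180.0, 0.0, 95.7]
wrist_force: [-0.0, -0.3, -2.1]
opening: 0.0089
grasp_force: 97.9
```

```bash
python3 -m crank '[{"gripper":5,"travel":[0,0,5],"twist":[0,0,0]},{"gripper":5,"travel":[0,0,4],"twist":[0,0,0]},{"gripper":5,"travel":[0,0,0],"twist":[0,0,0]},{"gripper":5,"travel":[0,0,0],"twist":[0,0,0]}]';  python3 -m crank '[{"gripper":5,"travel":[0,0,3],"twist":[0,0,0]},{"gripper":5,"travel":[0,0,0],"twist":[0,0,0]},{"gripper":5,"travel":[0,0,0],"twist":[0,0,0]}]'
```

```text
time: 41.82
ee_pos: [0.4777, -0.0375, 0.173]
tcp_rot: [180.0, 0.0, 95.7]
wrist_force: [-0.3, -0.1, -1.0]
opening: 0.0084
grasp_force: 97.9
time: 42.2
ee_pos: [0.4777, -0.0375, 0.1699]
tcp_rot: [-180.0, -0.0, 95.7]
wrist_force: [-0.1, -0.1, -2.2]
opening: 0.0084
grasp_force: 97.9
```

```bash
python3 -m crank '[{"gripper":5,"travel":[0,0,2],"twist":[0,0,0]},{"gripper":5,"travel":[0,0,1],"twist":[0,0,0]},{"gripper":5,"travel":[0,0,0],"twist":[0,0,0]},{"gripper":5,"travel":[0,0,0],"twist":[0,0,0]}]'; python3 -m crank '[{"gripper":5,"travel":[0,0,8],"twist":[-0.04,0,0]},{"gripper":5,"travel":[0,0,8],"twist":[-0.04,0,0]},{"gripper":5,"travel":[0,0,0],"twist":[0,0,0]},{"gripper":5,"travel":[0,0,0],"twist":[0,0,0]}]'
```

```text
time: 42.7
ee_pos: [0.4778, -0.0375, 0.1671]
tcp_rot: [180.0, 0.0, 95.7]
wrist_force: [-0.1, 0.4, -0.7]
opening: 0.0086
grasp_force: 98.3
time: 43.2
ee_pos: [0.478, -0.0375, 0.1514]
tcp_rot: [175.4, 0.0, 95.7]
wrist_force: [-2.4, -0.5, -0.9]
opening: 0.0085
grasp_force: 98.4
```

```bash
python3 -m crank '[{"gripper":25,"travel":[0,0,0],"twist":[0,0,0]},{"gripper":30,"travel":[0,0,0],"twist":[0,0,0]},{"gripper":30,"travel":[0,0,0],"twist":[0,0,0]},{"gripper":30,"travel":[0,0,0],"twist":[0,0,0]},{"gripper":30,"travel":[0,0,-20],"twist":[0,0,0]},{"gripper":30,"travel":[0,0,-40],"twist":[0,0,0]},{"gripper":30,"travel":[0,0,-50],"twist":[0.04,0,0]},{"gripper":30,"travel":[0,-30,-40],"twist":[0.04,0,0]},{"gripper":30,"travel":[0,-50,0],"twist":[0,0,0]},{"gripper":30,"travel":[0,-50,0],"twist":[0,0,0]},{"gripper":30,"travel":[0,0,0],"twist":[0,0,0]},{"gripper":30,"travel":[0,0,0],"twist":[0,0,0]}]'
python3 - <<'E'
from h import *
import numpy as np
O=np.array([.6872,.0081]);ox,oy=np.array([.9951,.0993]),np.array([-.0993,.9951])
C=np.r_[O+ox*-.123+oy*-.0246,.159]; a=.1
pts=[[-95,52,30],[-95,-52,30],[95,52,30],[-95,52,-30],[95,52,-30]]
W=[]
for x,y,z in pts:
    xr=x*np.cos(a)-z*np.sin(a); zr=z*np.cos(a)+x*np.sin(a); W.append(np.r_[C[:2]+ox*xr/1000+oy*y/1000,C[2]+zr/1000])
out=[]
for n in('side','scene'):
    c=bot.calibration(n); im=cv2.cvtColor(bot.camera(n),cv2.COLOR_RGB2BGR); cv2.imwrite(f'pics/{n}_h.png',im)
    u=proj(c,W); s=3; big=cv2.resize(im,None,fx=s,fy=s,interpolation=2)
    for p in u: cv2.circle(big,tuple((p*s+1).astype(int)),3,(0,0,255),-1)
    m=(u.mean(0)*s).astype(int); x0=max(m[0]-200,0);y0=max(m[1]-200,0); out.append(big[y0:y0+600,x0:x0+400]); print('off',x0,y0)
cv2.imwrite('pics/hc.png',np.hstack(out))
E
```

```text
time: 44.7
ee_pos: [0.3387, -0.0514, 0.2995]
tcp_rot: [179.9, 0.0, 95.7]
wrist_force: [0.7, 0.0, -0.8]
opening: 0.0301
grasp_force: 0.0
off 669 493
off 871 541
```

View pics/hc.png

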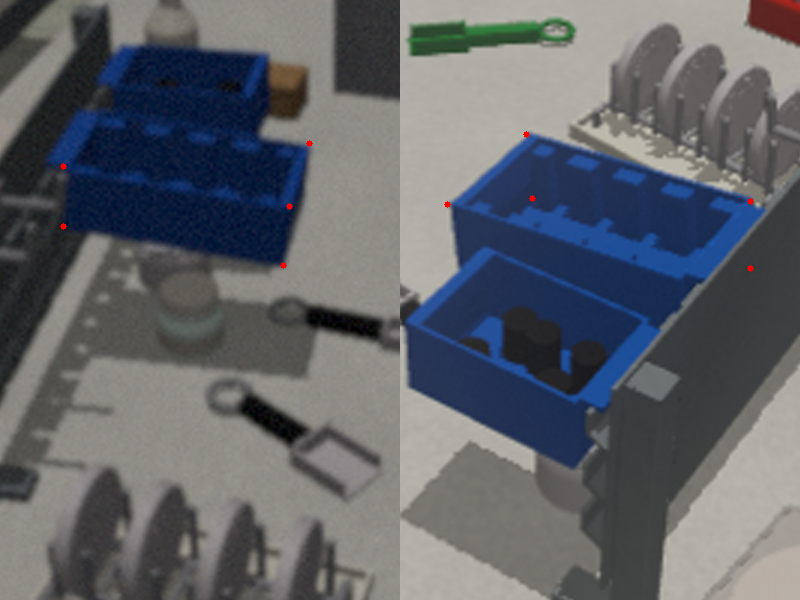

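The bin hangs as predicted, with red marks on its corners in both views. The scoops are seen in the side crop with eyes at (288,311) and (229,397). Now measure them from above.

```bash
cat > sc.py <<'E'
import sys
from h import *
np.set_printoptions(precision=4,suppress=True)
def handles(n):
    c=bot.calibration('wrist'); im=cv2.cvtColor(bot.camera('wrist'),cv2.COLOR_RGB2BGR); cv2.imwrite(f'pics/{n}.png',im)
    m=cv2.inRange(im,(0,0,0),(38,38,38)); m[310:]=0; m=cv2.morphologyEx(m,cv2.MORPH_OPEN,np.ones((5,5)))
    res=[]
    for k in cv2.findContours(m,0,2)[0]:
        a=cv2.contourArea(k)
        if a<300: continue
        P=cv2.boxPoints(cv2.minAreaRect(k)); W=np.array([plane(c,p,.014) for p in P])
        e=[np.linalg.norm(W[i]-W[i-1]) for i in range(4)]; L,S=max(e[0],e[1]),min(e[0],e[1])
        if not(.055<L<.095 and .010<S<.032): continue
        i=1 if e[1]>e[0] else 2; v=W[i]-W[i-1]; yaw=np.degrees(np.arctan2(v[1],v[0]))%180
        res.append(dict(px=P.mean(0).round(1),pos=W.mean(0)[:2],L=L,S=S,yaw=yaw)); print(n,res[-1])
    return c,res
if __name__=='__main__': handles(sys.argv[1])
E
python3 -m crank '[{"gripper":30,"travel":[5,25,0],"twist":[0,0,0]},{"gripper":30,"travel":[5,40,0],"twist":[0,0,0]},{"gripper":30,"travel":[11,39,0],"twist":[0,0,0]},{"gripper":30,"travel":[0,0,0],"twist":[0,0,0]},{"gripper":30,"travel":[0,0,0],"twist":[0,0,0]},{"gripper":30,"travel":[0,0,0],"twist":[0,0,0]}]'; python3 sc.py s1
python3 -m crank '[{"gripper":30,"travel":[40,0,0],"twist":[0,0,0]},{"gripper":30,"travel":[0,0,0],"twist":[0,0,0]},{"gripper":30,"travel":[0,0,0],"twist":[0,0,0]}]'; python3 sc.py s2
python3 - <<'E'
from h import *
c=bot.calibration('side')
for n,p in dict(Aeye=(299.3,296.7),Ah=(312.3,304.3),Beye=(319,268),Bh=(337,272)).items(): print(n,plane(c,p,.009 if 'h' in n else .006))
E
```

```text
time: 45.55
ee_pos: [0.4394, -0.0204, 0.2995]
tcp_rot: [180.0, 0.0, 95.7]
wrist_force: [0.0, -0.4, -0.3]
opening: 0.0299
grasp_force: 0.0
time: 45.98
ee_pos: [0.4356, 0.0193, 0.2997]
tcp_rot: [180.0, 0.0, 95.7]
wrist_force: [0.3, 0.0, 0.5]
opening: 0.0297
grasp_force: 0.0
s2 {'px': array([311.2, 256.8], dtype=float32), 'pos': array([ 0.4356, -0.0628]), 'L': np.float64(0.07325127717316292), 'S': np.float64(0.018378901711153053), 'yaw': np.float64(175.64684593685695)}
Aeye [0.50632466 0.06198051 0.006     ]
Ah [0.46463396 0.08471463 0.009     ]
Beye [ 0.48989566 -0.06979487  0.006     ]
Bh [ 0.43569037 -0.06110271  0.009     ]
```

Run:
```python
from h import *
c=bot.calibration('wrist')
for n in('s1','s2'):
    im=cv2.imread(f'pics/{n}.png')
    for t in(38,50,60):
        m=cv2.inRange(im,(0,0,0),(t,t,t)); m[310:]=0
        m=cv2.morphologyEx(m,cv2.MORPH_OPEN,np.ones((5,5)))
        for k in cv2.findContours(m,0,2)[0]:
            a=cv2.contourArea(k)
            if a>150: print(n,t,a,[np.round(x,1) for x in cv2.minAreaRect(k)])
im=cv2.imread('pics/s2.png'); print('pred A in s2',proj(c,[[.4646,.0847,.009],[.506,.062,.006]]), im[150:165:7,300:420:10].mean(2).round())
```

```text
s1 38 169.0 [array([338.5, 226. ]), array([16., 13.]), np.float64(90.0)]
s1 38 762.5 [array([302.6, 220.4]), array([51.6, 16.4]), np.float64(9.5)]
s1 50 1074.0 [array([311.3, 222. ]), array([69.9, 16.9]), np.float64(9.5)]
s1 50 1256.5 [array([350.3,  76.1]), array([77.1, 18.1]), np.float64(36.0)]
s1 60 1120.0 [array([311.3, 222. ]), array([70.2, 17.6]), np.float64(9.5)]
s1 60 1301.0 [array([350.5,  76. ]), array([77.8, 18.4]), np.float64(35.5)]
s1 60 5315.5 [array([614.,  86.]), array([172.,  50.]), np.float64(90.0)]
s2 38 894.5 [array([311.2, 256.8]), array([67.1, 15.9]), np.float64(9.5)]
s2 50 1004.5 [array([311.4, 256.8]), array([68. , 16.7]), np.float64(10.1)]
s2 50 1075.5 [array([349.8, 119.3]), array([73.9, 16.2]), np.float64(34.7)]
s2 60 1047.0 [array([311.2, 257. ]), array([68.2, 17.4]), np.float64(9.5)]
s2 60 420.5 [array([586.7, 200.6]), array([12.3, 41.6]), np.float64(11.9)]
s2 60 1132.5 [array([349.7, 119.3]), array([74.5, 16.8]), np.float64(35.0)]
s2 60 7977.0 [array([612.5, 113. ]), array([226.,  53.]), np.float64(90.0)]
pred A in s2 [[354.53546069 118.69541948]
 [391.9676053  145.84785871]] [[118. 121. 124. 185. 183. 186. 184. 186. 142. 187. 190. 118.]
 [125. 124. 123. 184. 187. 186. 183. 188. 146. 187. 184. 146.]
 [122. 125. 128. 182. 186. 187. 187. 183. 132. 142. 119. 163.]]
```

```bash
sed -i 's/(38,38,38)/(55,55,55)/' sc.py
python3 - <<'E'
from h import *
import pickle
c=bot.calibration('wrist'); print(bot.get_obs()['q'].round(1))
c1={k:v for k,v in c.items()}; T=np.array(c['camera_from_world']).copy(); d=np.array([.4394-.4356,-.0204-.0193,-.0002]); T[:3,3]-=T[:3,:3]@d; c1['camera_from_world']=T
print('A',tri([(c1,(350.4,76)),(c,(349.8,119.3))]),'B',tri([(c1,(311.3,222)),(c,(311.3,256.9))]))
p1=pickle.load(open('pics/p1.pkl','rb'));p2=pickle.load(open('pics/p2.pkl','rb'))
print('jar',plane(p1,(315,275),.06),plane(p2,(314,198),.06),'tin',plane(p2,(368,270),.05))
print('A',plane(c,(349.8,119.3),.014),'B',plane(c,(311.3,256.9),.014))
E
python3 -m crank '[{"gripper":40,"travel":[30,-5,0],"twist":[0,0,0]},{"gripper":40,"travel":[35,-5,0],"twist":[0,0,0]},{"gripper":40,"travel":[31,-5,0],"twist":[0,0,0]},{"gripper":40,"travel":[0,0,0],"twist":[0,0,0.18]},{"gripper":40,"travel":[0,0,0],"twist":[0,0,0.18]},{"gripper":40,"travel":[0,0,0],"twist":[0,0,0.18]},{"gripper":40,"travel":[0,0,0],"twist":[0,0,0.18]},{"gripper":40,"travel":[0,0,0],"twist":[0,0,0.18]},{"gripper":40,"travel":[0,0,0],"twist":[0,0,0.18]},{"gripper":40,"travel":[0,0,0],"twist":[0,0,0.18]},{"gripper":40,"travel":[0,0,0],"twist":[0,0,0.18]},{"gripper":40,"travel":[0,0,0],"twist":[0,0,0.18]}]';python3 -m crank '[{"gripper":40,"travel":[0,0,30],"twist":[0,0,0.18]},{"gripper":40,"travel":[0,0,40],"twist":[0,0,0.18]},{"gripper":40,"travel":[0,0,30],"twist":[0,0,0.18]},{"gripper":40,"travel":[0,0,0],"twist":[0,0,0]},{"gripper":40,"travel":[0,0,0],"twist":[0,0,0]},{"gripper":40,"travel":[0,0,0],"twist":[0,0,0]}]'; python3 sc.py s3
```

```text
[  2.5  -8.4   4.8 103.1  -0.   86.9]
A (array([0.45948166, 0.08378968, 0.013235  ]), [0.00021503278475068724, 0.00021503278475068683]) B (array([ 0.43565734, -0.06513165,  0.00842685]), [5.520465850570046e-05, 5.520465850570164e-05])
jar [0.56973433 0.0088029  0.06      ] [ 0.56822617 -0.01386668  0.06      ] tin [ 0.61760552 -0.09284433  0.05      ]
A [0.45963981 0.08383986 0.014     ] B [ 0.4355061  -0.06302476  0.014     ]
time: 47.52
ee_pos: [0.419, 0.0597, 0.2992]
tcp_rot: [-177.6, 0.1, 6.7]
wrist_force: [0.9, -0.0, -0.4]
opening: 0.0402
grasp_force: 0.0
time: 48.28
ee_pos: [0.3995, -0.0669, 0.2008]
tcp_rot: [-172.2, 2.4, -14.9]
wrist_force: [0.0, 0.2, -0.2]
opening: 0.0399
grasp_force: 0.0
s3 {'px': array([336.2, 154. ], dtype=float32), 'pos': array([ 0.4351, -0.0645]), 'L': np.float64(0.0755382070294643), 'S': np.float64(0.01787903946047175), 'yaw': np.float64(175.60170611770806)}
```

```bash
python3 -m crank '[{"gripper":40,"travel":[0,0,0],"twist":[0,0,0]},{"gripper":40,"travel":[0,0,0],"twist":[0,0,0]}]'
python3 - <<'E'
from workcell import bot
o=bot.get_obs();print(o['q'].round(2),o['tcp_rot'],o['time'])
E
```

```text
time: 48.58
ee_pos: [0.3991, -0.067, 0.2001]
tcp_rot: [-172.2, 2.5, -15.0]
wrist_force: [0.3, 0.6, 0.5]
opening: 0.04
grasp_force: 0.0
[-15.03 -13.13 -10.8   94.84   7.83 179.94] [-172.1652531     2.50123771  -14.97623688] 48.575
```

Run:
```python
from workcell import bot
from scipy.spatial.transform import Rotation as R
o=bot.get_obs(); a=R.from_euler('xyz',o['tcp_rot'],degrees=True); b=R.from_euler('xyz',[180,0,-15],degrees=True)
print((a.inv()*b).as_rotvec().round(4))
```

```text
[-0.1367  0.0436 -0.0026]
```

```bash
python3 -m crank '[{"gripper":40,"travel":[0,0,-20],"twist":[0,0,-0.18]},{"gripper":40,"travel":[0,0,0],"twist":[0,0,-0.18]},{"gripper":40,"travel":[0,0,0],"twist":[0,0,-0.18]},{"gripper":40,"travel":[0,0,0],"twist":[0,0,-0.18]},{"gripper":40,"travel":[0,0,0],"twist":[0,0,-0.18]},{"gripper":40,"travel":[0,0,0],"twist":[0,0,-0.18]},{"gripper":40,"travel":[0,0,0],"twist":[0,0,-0.18]},{"gripper":40,"travel":[0,0,0],"twist":[0,0,-0.18]},{"gripper":40,"travel":[0,0,0],"twist":[0,0,-0.18]},{"gripper":40,"travel":[0,0,0],"twist":[0,0,0]},{"gripper":40,"travel":[0,0,0],"twist":[0,0,0]},{"gripper":40,"travel":[0,0,0],"twist":[0,0,0]}]'
python3 - <<'E'
from workcell import bot
from scipy.spatial.transform import Rotation as R
o=bot.get_obs(); a=R.from_euler('xyz',o['tcp_rot'],degrees=True); b=R.from_euler('xyz',[180,0,o['tcp_rot'][2]],degrees=True)
print((a.inv()*b).as_rotvec().round(4),o['q'].round(1))
E
```

```text
time: 50.08
ee_pos: [0.399, -0.0702, 0.2197]
tcp_rot: [-177.8, -7.9, 77.3]
wrist_force: [0.4, 0.8, 0.1]
opening: 0.0399
grasp_force: 0.0
[-0.0379 -0.1386  0.0026] [-15.5 -12.6  -8.2  97.    7.8  86.9]
```

```bash
python3 -m crank '[{"gripper":40,"travel":[0,0,0],"twist":[-0.038,-0.139,0]},{"gripper":40,"travel":[0,0,0],"twist":[0,0,-0.17]},{"gripper":40,"travel":[0,0,0],"twist":[0,0,-0.17]},{"gripper":40,"travel":[0,0,0],"twist":[0,0,-0.17]},{"gripper":40,"travel":[0,0,0],"twist":[0,0,-0.17]},{"gripper":40,"travel":[0,0,0],"twist":[0,0,-0.17]},{"gripper":40,"travel":[0,0,0],"twist":[0,0,-0.17]},{"gripper":40,"travel":[0,0,0],"twist":[0,0,-0.17]},{"gripper":40,"travel":[0,0,0],"twist":[0,0,-0.17]},{"gripper":40,"travel":[0,0,0],"twist":[0,0,-0.17]},{"gripper":40,"travel":[0,0,0],"twist":[0,0,-0.17]},{"gripper":40,"travel":[0,0,0],"twist":[0,0,0]}]';python3 -m crank '[{"gripper":40,"travel":[0,0,0],"twist":[0,0,-0.016]},{"gripper":40,"travel":[0,0,0],"twist":[0,0,0]},{"gripper":40,"travel":[0,0,0],"twist":[0,0,0]}]'
python3 - <<'E'
from h import *
from scipy.spatial.transform import Rotation as R
o=bot.get_obs(); a=R.from_euler('xyz',o['tcp_rot'],degrees=True); b=R.from_euler('xyz',[180,0,175.6],degrees=True)
print((a.inv()*b).as_rotvec().round(4),o['q'].round(1)); print((b.inv().apply(np.array([.4135,-.0625,.004])-o['ee_pos'])*1000).round(1))
E
python3 sc.py s4
```

```text
time: 51.58
ee_pos: [0.399, -0.0703, 0.2197]
tcp_rot: [-180.0, 0.0, 174.9]
wrist_force: [-0.3, 0.3, 0.0]
opening: 0.0402
grasp_force: 0.0
time: 51.95
ee_pos: [0.399, -0.0703, 0.2196]
tcp_rot: [-180.0, 0.0, 175.8]
wrist_force: [-0.4, -1.1, -0.2]
opening: 0.0399
grasp_force: 0.0
[-0.0004  0.0005  0.0042] [-10.  -15.   -9.8  95.2  -0.   -5.8]
[-13.9   8.9 215.6]
s4 {'px': array([476.8, 283.5], dtype=float32), 'pos': array([0.4864, 0.0646]), 'L': np.float64(0.06554895149418218), 'S': np.float64(0.024052591828133834), 'yaw': np.float64(151.40188798647222)}
s4 {'px': array([331., 241.], dtype=float32), 'pos': array([ 0.4367, -0.0643]), 'L': np.float64(0.07195590589202164), 'S': np.float64(0.01720399433686445), 'yaw': np.float64(175.18204574363435)}
```

```bash
python3 -m crank '[{"gripper":40,"travel":[-15,9,30],"twist":[0,0,0]},{"gripper":40,"travel":[0,0,50],"twist":[0,0,0]},{"gripper":40,"travel":[0,0,50],"twist":[0,0,0]},{"gripper":40,"travel":[0,0,40],"twist":[0,0,0]},{"gripper":40,"travel":[0,0,25],"twist":[0,0,0]},{"gripper":40,"travel":[0,0,15],"twist":[0,0,0]},{"gripper":40,"travel":[0,0,0],"twist":[0,0,0]},{"gripper":40,"travel":[0,0,0],"twist":[0,0,0]}]' 60; python3 -m crank '[{"gripper":5,"travel":[0,0,0],"twist":[0,0,0]},{"gripper":5,"travel":[0,0,0],"twist":[0,0,0]},{"gripper":5,"travel":[0,0,0],"twist":[0,0,0]},{"gripper":5,"travel":[0,0,0],"twist":[0,0,0]},{"gripper":5,"travel":[0,0,0],"twist":[0,0,0]}]' 60
```

```text
time: 53.0
ee_pos: [0.4154, -0.0626, 0.0108]
tcp_rot: [-180.0, 0.1, 175.9]
wrist_force: [-0.1, 0.0, 0.3]
opening: 0.0401
grasp_force: 0.0
time: 53.62
ee_pos: [0.4155, -0.0626, 0.0109]
tcp_rot: [-180.0, 0.1, 175.9]
wrist_force: [-1.9, -0.4, 6.2]
opening: 0.016
grasp_force: 59.1
```

```bash
python3 -m crank '[{"gripper":30,"travel":[0,0,0],"twist":[0,0,0]},{"gripper":30,"travel":[0,0,0],"twist":[0,0,0]},{"gripper":30,"travel":[0,0,7],"twist":[0,0,0]},{"gripper":30,"travel":[0,0,0],"twist":[0,0,0]},{"gripper":30,"travel":[0,0,0],"twist":[0,0,0]},{"gripper":5,"travel":[0,0,0],"twist":[0,0,0]},{"gripper":5,"travel":[0,0,0],"twist":[0,0,0]},{"gripper":5,"travel":[0,0,0],"twist":[0,0,0]},{"gripper":5,"travel":[0,0,0],"twist":[0,0,0]}]' 60; python3 -m crank '[{"gripper":5,"travel":[0,0,-15],"twist":[0,0,0]},{"gripper":5,"travel":[0,0,-40],"twist":[0,0,0]},{"gripper":5,"travel":[0,0,-50],"twist":[0,0,0]},{"gripper":5,"travel":[0,0,-50],"twist":[0,0,0]},{"gripper":5,"travel":[0,0,-50],"twist":[0,0,0]},{"gripper":5,"travel":[0,0,-50],"twist":[0,0,0]},{"gripper":5,"travel":[0,0,-45],"twist":[0,0,0]},{"gripper":5,"travel":[0,0,0],"twist":[0,0,0]},{"gripper":5,"travel":[0,0,0],"twist":[0,0,0]}]';python3 - <<'E'
from h import *
o=bot.get_obs(); y=np.radians(o['tcp_rot'][2]-180); u=np.array([np.cos(y),np.sin(y)]); t=o['ee_pos']
E=np.r_[t[:2]+u*.0765,t[2]+.001]
out=[]
for n in('side','scene'):
    c=bot.calibration(n); im=cv2.cvtColor(bot.camera(n),cv2.COLOR_RGB2BGR); cv2.imwrite(f'pics/{n}_e.png',im); print(n,proj(c,E).round(1))
E
```

```text
time: 54.75
ee_pos: [0.4149, -0.0625, 0.0029]
tcp_rot: [-180.0, 0.1, 175.9]
wrist_force: [-0.6, 0.0, 3.1]
opening: 0.0164
grasp_force: 59.9
time: 55.88
ee_pos: [0.4145, -0.0623, 0.3022]
tcp_rot: [-180.0, 0.0, 175.9]
wrist_force: [0.1, -0.6, -0.4]
opening: 0.0163
grasp_force: 59.9
side [[317.6 171.2]]
scene [[317.4 198.4]]
```

```bash
python3 -m crank '[{"gripper":5,"travel":[-20,31,0],"twist":[0,0,0]},{"gripper":5,"travel":[-30,41,0],"twist":[0,0,0]},{"gripper":5,"travel":[-30,41,0],"twist":[0,0,0]},{"gripper":5,"travel":[-30,41,0],"twist":[0,0,0]},{"gripper":5,"travel":[-10,12,0],"twist":[0,0,-0.09]},{"gripper":5,"travel":[0,0,0],"twist":[0,0,-0.09]},{"gripper":5,"travel":[0,0,0],"twist":[0,0,0]},{"gripper":5,"travel":[0,0,0],"twist":[0,0,0]},{"gripper":5,"travel":[0,0,0],"twist":[0,0,0]}]'
cat > mk.py <<'E'
import sys
from h import *
from scipy.spatial.transform import Rotation as R
yawt=186.2; tgt=np.array([float(v) for v in sys.argv[2:5]]); c=bot.calibration('side')
o=bot.get_obs(); b=R.from_euler('xyz',o['tcp_rot'],degrees=True); d=R.from_euler('xyz',[180,0,yawt],degrees=True)
print('travel mm',(b.inv().apply(tgt-o['ee_pos'])*1000).round(1),'twist',(b.inv()*d).as_rotvec().round(3),'q',o['q'].round(1))
E
python3 mk.py x .5463 .0945 .269
python3 - <<'E'
# eye pixels: difference images, side & scene, mark the predicted eye and hook
from h import *
o=bot.get_obs(); y=np.radians(o['tcp_rot'][2]-180.5); u=np.array([np.cos(y),np.sin(y)]); t=o['ee_pos']; E=np.r_[t[:2]+u*.0767,t[2]+.006]
H=np.array([.6226,.1021,.238]); out=[]
for n in('side','scene'):
    c=bot.calibration(n); im=cv2.cvtColor(bot.camera(n),cv2.COLOR_RGB2BGR); p=proj(c,[E,H]); print(n,p.round(1).tolist())
    x,yy=p[0].astype(int); big=cv2.resize(im[yy-50:yy+50,x-33:x+33],None,fx=6,fy=6,interpolation=2)
    for q,col in zip(p,((0,0,255),(0,255,0))): cv2.circle(big,tuple(((q-[x-33,yy-50])*6+3).astype(int)),3,col,-1)
    out.append(big)
cv2.imwrite('pics/eye.png',np.hstack(out))
E
```

```text
time: 57.1
ee_pos: [0.5459, 0.0944, 0.3027]
tcp_rot: [-180.0, 0.0, -173.9]
wrist_force: [0.6, -0.2, 0.1]
opening: 0.0162
grasp_force: 59.9
travel mm [-0.4  0.1 33.7] twist [-0.001  0.001 -0.001] q [  9.8   7.9  21.3 103.4  -0.    3.7]
side [[239.0, 194.0], [242.1, 221.7]]
scene [[417.2, 184.3], [414.0, 212.0]]
```

View pics/eye.png

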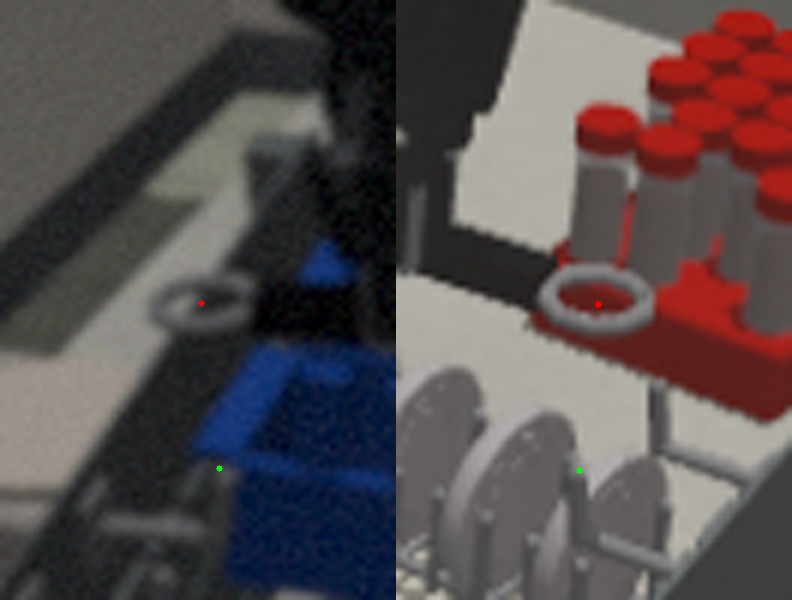

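The predicted eye (red) is at the ring's centre in both views, and the predicted tip (green) is on the hook tip. Lowering onto the hook.

```bash
python3 -m crank '[{"gripper":5,"travel":[0,0,15],"twist":[0,0,0]},{"gripper":5,"travel":[0,0,25],"twist":[0,0,0]},{"gripper":5,"travel":[0,0,20],"twist":[0,0,0]},{"gripper":5,"travel":[0,0,15],"twist":[0,0,0]},{"gripper":5,"travel":[0,0,10],"twist":[0,0,0]},{"gripper":5,"travel":[0,0,0],"twist":[0,0,0]},{"gripper":5,"travel":[0,0,0],"twist":[0,0,0]}]'
```

```text
time: 58.08
ee_pos: [0.5463, 0.0947, 0.2184]
tcp_rot: [-180.0, 0.1, -173.8]
wrist_force: [0.0, 1.1, -0.5]
opening: 0.0165
grasp_force: 59.9
```

```bash
python3 -m crank '[{"gripper":5,"travel":[0,0,5],"twist":[0,0,0]},{"gripper":5,"travel":[0,0,0],"twist":[0,0,0]},{"gripper":5,"travel":[0,0,0],"twist":[0,0,0]}]'; python3 -m crank '[{"gripper":40,"travel":[0,0,0],"twist":[0,0,0]},{"gripper":40,"travel":[0,0,0],"twist":[0,0,0]},{"gripper":40,"travel":[0,0,0],"twist":[0,0,0]},{"gripper":40,"travel":[0,0,0],"twist":[0,0,0]},{"gripper":40,"travel":[0,0,-20],"twist":[0,0,0]},{"gripper":40,"travel":[0,0,-40],"twist":[0,0,0]},{"gripper":40,"travel":[20,0,-30],"twist":[0,0,0]},{"gripper":40,"travel":[40,0,0],"twist":[0,0,0]},{"gripper":40,"travel":[40,0,0],"twist":[0,0,0]},{"gripper":40,"travel":[0,0,0],"twist":[0,0,0]},{"gripper":40,"travel":[0,0,0],"twist":[0,0,0]}]'
python3 - <<'E'
from h import *
O=np.array([.6872,.0081]);ox,oy=np.array([.9951,.0993]),np.array([-.0993,.9951])
pts={'eye':(-.04,.197),'handle':(-.04,.1415),'bowl':(-.04,.075)}
for n in('side',):
    c=bot.calibration(n); im=bot.camera(n); cv2.imwrite(f'pics/{n}_f.png',im[:,:,::-1]); old=cv2.imread('pics/side_h.png')[:,:,::-1]
    for k,(x,z) in pts.items():
        p=proj(c,np.r_[O+ox*x+oy*.1,z])[0]; a,b=p.round().astype(int); print(n,k,p.round(),im[b-3:b+4:3,a-12:a+13:3].mean(2).round().tolist(),'old',old[b,a-12:a+13:3].mean(1).round())
    d=np.abs(im.astype(int)-old.astype(int)).max(2)>30; d[:150]=0
    nn,l,st,ce=cv2.connectedComponentsWithStats(cv2.morphologyEx(d.astype(np.uint8),2,np.ones((3,3))))
    for s,cc in zip(st[1:],ce[1:]):
        if s[4]>25: print(s,cc.round())
E
python3 sc.py s5
```

```text
time: 58.45
ee_pos: [0.5462, 0.0946, 0.2127]
tcp_rot: [-180.0, 0.0, -173.8]
wrist_force: [-0.0, -0.6, 0.1]
opening: 0.0163
grasp_force: 59.9
time: 59.82
ee_pos: [0.447, 0.0839, 0.3028]
tcp_rot: [-180.0, 0.1, -173.8]
wrist_force: [0.1, -0.4, -0.3]
opening: 0.0401
grasp_force: 0.0
side eye [238. 236.] [[52.0, 55.0, 60.0, 60.0, 88.0, 53.0, 39.0, 25.0, 32.0], [31.0, 39.0, 51.0, 32.0, 78.0, 56.0, 30.0, 26.0, 30.0], [41.0, 65.0, 75.0, 47.0, 55.0, 65.0, 32.0, 29.0, 31.0]] old [29. 42. 46. 34. 29. 44. 40. 29. 32.]
side handle [240. 256.] [[31.0, 43.0, 39.0, 22.0, 0.0, 10.0, 61.0, 140.0, 141.0], [45.0, 40.0, 35.0, 27.0, 6.0, 10.0, 78.0, 142.0, 137.0], [46.0, 37.0, 36.0, 34.0, 11.0, 5.0, 71.0, 143.0, 111.0]] old [ 45.  42.  32.  37.  41.  43. 133. 142. 138.]
side bowl [243. 277.] [[42.0, 51.0, 134.0, 76.0, 73.0, 64.0, 72.0, 83.0, 84.0], [32.0, 99.0, 137.0, 78.0, 70.0, 65.0, 67.0, 83.0, 85.0], [60.0, 133.0, 138.0, 88.0, 64.0, 68.0, 79.0, 89.0, 83.0]] old [ 37. 104. 138. 140. 113.  81.  85.  86.  84.]
[306 150  24  59 956] [317. 174.]
[355 150  55  20 515] [382. 157.]
[571 155   5   8  26] [573. 159.]
[623 155  13   5  50] [629. 157.]
[617 160  23  19 172] [629. 168.]
[543 185  26  41 398] [556. 204.]
[625 189  15  36 231] [634. 208.]
[479 227  14  33 247] [485. 243.]
[524 240  11  15  86] [529. 248.]
[239 248  10  34 210] [243. 265.]
[477 255  37  45 817] [494. 275.]
[ 314  263  159   35 2392] [397. 283.]
[ 471  262   84   81 1966] [506. 310.]
[523 268  22  21 140] [531. 279.]
[ 526  270   58   80 1868] [559. 315.]
[283 287  23  16 182] [295. 294.]
[ 318  292  156   38 3552] [391. 312.]
[246 301   9   5  39] [250. 303.]
[310 303  14  15 128] [316. 309.]
[ 555  311   60   90 2727] [592. 360.]
[464 339  29  36 628] [478. 356.]
s5 {'px': array([298.4, 219.9], dtype=float32), 'pos': array([0.4905, 0.0642]), 'L': np.float64(0.0716007996647437), 'S': np.float64(0.017350246139653712), 'yaw': np.float64(151.6209707554645)}
```

Scoop B hangs on hook_a, seen as a vertical blob at columns 239 to 249 in the side view. Scoop A was knocked aside and now lies at (0.4905,0.0642), yaw 151.6°.

```bash
python3 -m crank '[{"gripper":40,"travel":[0,0,20],"twist":[0,0,0.15]},{"gripper":40,"travel":[0,0,30],"twist":[0,0,0.15]},{"gripper":40,"travel":[0,0,30],"twist":[0,0,0.15]},{"gripper":40,"travel":[0,0,0],"twist":[0,0,0.15]},{"gripper":40,"travel":[0,0,0],"twist":[0,0,0]},{"gripper":40,"travel":[0,0,0],"twist":[0,0,0]},{"gripper":40,"travel":[0,0,0],"twist":[0,0,0]}]'; python3 sc.py s6; sed -i 's/yawt=186.2/yawt=float(sys.argv[1])/' mk.py; python3 mk.py 151.6 .4729 .0737 .003
```

```text
time: 60.8
ee_pos: [0.447, 0.0838, 0.2228]
tcp_rot: [180.0, 0.1, 152.0]
wrist_force: [0.6, -0.7, -0.3]
opening: 0.04
grasp_force: 0.0
s6 {'px': array([325., 251.], dtype=float32), 'pos': array([0.4914, 0.0648]), 'L': np.float64(0.0716937436230588), 'S': np.float64(0.015471002104695987), 'yaw': np.float64(152.5958966587516)}
travel mm [-27.4   3.2 219.9] twist [0.    0.001 0.006] q [10.6 -8.2 -3.8 94.4 -0.  38.7]
```

```bash
python3 -m crank '[{"gripper":40,"travel":[-28,3,20],"twist":[0,0,0]},{"gripper":40,"travel":[0,0,45],"twist":[0,0,0]},{"gripper":40,"travel":[0,0,45],"twist":[0,0,0]},{"gripper":40,"travel":[0,0,45],"twist":[0,0,0]},{"gripper":40,"travel":[0,0,40],"twist":[0,0,0]},{"gripper":40,"travel":[0,0,20],"twist":[0,0,0]},{"gripper":40,"travel":[0,0,0],"twist":[0,0,0]},{"gripper":40,"travel":[0,0,0],"twist":[0,0,0]}]' 60
```

```text
time: 61.85
ee_pos: [0.4736, 0.0732, 0.0088]
tcp_rot: [180.0, 0.1, 151.9]
wrist_force: [0.7, 0.3, 0.1]
opening: 0.04
grasp_force: 0.0
```

```bash
python3 -m crank '[{"gripper":40,"travel":[0,0,6],"twist":[0,0,0]},{"gripper":40,"travel":[0,0,0],"twist":[0,0,0]},{"gripper":5,"travel":[0,0,0],"twist":[0,0,0]},{"gripper":5,"travel":[0,0,0],"twist":[0,0,0]},{"gripper":5,"travel":[0,0,0],"twist":[0,0,0]},{"gripper":5,"travel":[0,0,0],"twist":[0,0,0]},{"gripper":5,"travel":[0,0,0],"twist":[0,0,0]}]' 60; python3 -m crank '[{"gripper":5,"travel":[0,0,-15],"twist":[0,0,0]},{"gripper":5,"travel":[0,0,-40],"twist":[0,0,0]},{"gripper":5,"travel":[0,0,-50],"twist":[0,0,0]},{"gripper":5,"travel":[0,0,-50],"twist":[0,0,0]},{"gripper":5,"travel":[0,0,-50],"twist":[0,0,0]},{"gripper":5,"travel":[0,0,-50],"twist":[0,0,0]},{"gripper":5,"travel":[0,0,-45],"twist":[0,0,0]},{"gripper":5,"travel":[0,0,0],"twist":[0,0,-0.15]},{"gripper":5,"travel":[0,0,0],"twist":[0,0,-0.15]},{"gripper":5,"travel":[0,0,0],"twist":[0,0,-0.15]},{"gripper":5,"travel":[0,0,0],"twist":[0,0,-0.14]},{"gripper":5,"travel":[0,0,0],"twist":[0,0,0]}]'
python3 - <<'E'
import numpy as np
O=np.array([.6872,.0081]);ox,oy=np.array([.9951,.0993]),np.array([-.0993,.9951])
g=np.array([.4735,.0734]);h=np.array([.491,.0646]); print('offset',np.linalg.norm(h-g))
print('tgt',O+ox*(-.055-.0555-np.linalg.norm(h-g))+oy*.17)
E
```

```text
time: 62.72
ee_pos: [0.4733, 0.0732, 0.0021]
tcp_rot: [180.0, 0.1, 151.9]
wrist_force: [-0.9, 0.7, 5.4]
opening: 0.0164
grasp_force: 59.5
time: 64.22
ee_pos: [0.4725, 0.0732, 0.3021]
tcp_rot: [-180.0, 0.0, -174.4]
wrist_force: [-0.4, 0.2, 0.0]
opening: 0.0165
grasp_force: 60.1
offset 0.019588006534611953
tgt [0.54086842 0.16434926]
```

```bash
python3 -m crank '[{"gripper":5,"travel":[-20,25,0],"twist":[0,0,0]},{"gripper":5,"travel":[-30,35,0],"twist":[0,0,0]},{"gripper":5,"travel":[-25,22,0],"twist":[0,0,0]},{"gripper":5,"travel":[0,0,0],"twist":[0,0,0]},{"gripper":5,"travel":[0,0,0],"twist":[0,0,0]},{"gripper":5,"travel":[0,0,0],"twist":[0,0,0]}]'; python3 mk.py 185.7 .5409 .1643 .302
```

```text
time: 64.97
ee_pos: [0.5389, 0.1616, 0.3023]
tcp_rot: [-180.0, 0.1, -174.4]
wrist_force: [-0.2, -0.7, -1.4]
opening: 0.0163
grasp_force: 60.1
travel mm [-2.2  2.5  0.3] twist [-0.     0.001 -0.002] q [ 16.7   9.1  22.6 103.5  -0.   11.2]
```

```bash
python3 -m crank '[{"gripper":5,"travel":[-2,2.5,0],"twist":[0,0,0]},{"gripper":5,"travel":[0,0,0],"twist":[0,0,0]},{"gripper":5,"travel":[0,0,0],"twist":[0,0,0]}]'
python3 - <<'E'
from h import *
o=bot.get_obs(); y=np.radians(o['tcp_rot'][2]-180); u=np.array([np.cos(y),np.sin(y)]);v=np.array([-u[1],u[0]]); t=o['ee_pos']; E=np.r_[t[:2]+u*.0751,t[2]+.0069]
c=bot.calibration('scene'); im=bot.camera('scene'); old=cv2.imread('pics/scene_e.png')[:,:,::-1]
g=im.astype(int).mean(2); d=np.abs(im.astype(int)-old.astype(int)).max(2)
a=np.linspace(0,2*np.pi,16,endpoint=False)
for dx,dy in((0,0),(6,0),(-6,0),(0,6),(0,-6)):
    e=E[:2]+u*dx/1000+v*dy/1000
    f=lambda r:[d[tuple(proj(c,np.r_[e+u*r*np.cos(q)+v*r*np.sin(q),E[2]])[0].round().astype(int)[::-1])] for q in a]
    F=np.array(f(.018));G=np.array(f(.008)); print(dx,dy,'ring diff',F.tolist(),'inside',int(G.mean()))
E
```

```text
time: 65.35
ee_pos: [0.541, 0.1648, 0.3017]
tcp_rot: [-180.0, 0.0, -174.4]
wrist_force: [1.1, 0.9, -1.2]
opening: 0.0165
grasp_force: 60.1
0 0 ring diff [14, 25, 54, 46, 34, 26, 35, 25, 51, 56, 50, 14, 10, 8, 6, 40] inside 10
6 0 ring diff [3, 2, 4, 26, 39, 22, 6, 10, 4, 6, 50, 10, 8, 6, 18, 3] inside 23
-6 0 ring diff [41, 22, 20, 34, 26, 35, 51, 32, 41, 40, 50, 11, 22, 18, 28, 51] inside 10
0 6 ring diff [13, 4, 26, 6, 32, 31, 35, 43, 37, 8, 40, 43, 45, 44, 46, 31] inside 5
0 -6 ring diff [36, 14, 48, 9, 8, 7, 10, 8, 71, 67, 11, 5, 8, 6, 6, 21] inside 24
```

```bash
python3 -m crank '[{"gripper":5,"travel":[-1,0,15],"twist":[0,0,0]},{"gripper":5,"travel":[0,0,25],"twist":[0,0,0]},{"gripper":5,"travel":[0,0,20],"twist":[0,0,0]},{"gripper":5,"travel":[0,0,15],"twist":[0,0,0]},{"gripper":5,"travel":[0,0,8],"twist":[0,0,0]},{"gripper":5,"travel":[0,0,0],"twist":[0,0,0]},{"gripper":5,"travel":[0,0,0],"twist":[0,0,0]}]'; python3 -m crank '[{"gripper":5,"travel":[0,0,5],"twist":[0,0,0]},{"gripper":5,"travel":[0,0,0],"twist":[0,0,0]},{"gripper":5,"travel":[0,0,0],"twist":[0,0,0]}]'
```

```text
time: 66.28
ee_pos: [0.5424, 0.1651, 0.2194]
tcp_rot: [-180.0, 0.1, -174.3]
wrist_force: [0.4, 0.7, -1.1]
opening: 0.0166
grasp_force: 60.1
time: 66.65
ee_pos: [0.5421, 0.165, 0.2137]
tcp_rot: [-180.0, 0.0, -174.3]
wrist_force: [0.2, -0.2, -0.7]
opening: 0.0162
grasp_force: 60.1
```

```bash
python3 -m crank '[{"gripper":40,"travel":[0,0,0],"twist":[0,0,0]},{"gripper":40,"travel":[0,0,0],"twist":[0,0,0]},{"gripper":40,"travel":[0,0,0],"twist":[0,0,0]},{"gripper":40,"travel":[0,0,0],"twist":[0,0,0]},{"gripper":40,"travel":[0,0,-20],"twist":[0,0,0]},{"gripper":40,"travel":[0,0,-40],"twist":[0,0,0]},{"gripper":40,"travel":[20,0,-40],"twist":[0,0,0]},{"gripper":40,"travel":[40,0,0],"twist":[0,0,0]},{"gripper":40,"travel":[40,0,0],"twist":[0,0,0]},{"gripper":40,"travel":[40,0,0],"twist":[0,0,0]},{"gripper":40,"travel":[0,0,0],"twist":[0,0,0]},{"gripper":40,"travel":[0,0,0],"twist":[0,0,0]}]'
python3 -m crank '[{"gripper":40,"travel":[0,0,0],"twist":[0,0,0]},{"gripper":40,"travel":[0,0,0],"twist":[0,0,0]},{"gripper":40,"travel":[0,0,0],"twist":[0,0,0]},{"gripper":40,"travel":[0,0,0],"twist":[0,0,0]},{"gripper":40,"travel":[0,0,0],"twist":[0,0,0]},{"gripper":40,"travel":[0,0,0],"twist":[0,0,0]},{"gripper":40,"travel":[0,0,0],"twist":[0,0,0]},{"gripper":40,"travel":[0,0,0],"twist":[0,0,0]}]'
python3 - <<'E'
from h import *
O=np.array([.6872,.0081]);ox,oy=np.array([.9951,.0993]),np.array([-.0993,.9951])
c=bot.calibration('side'); im=cv2.cvtColor(bot.camera('side'),cv2.COLOR_RGB2BGR); cv2.imwrite('pics/side_g.png',im); old=cv2.imread('pics/side_h.png')
for y in(.1,.17): print(y,'eye,handle,bowl',proj(c,[np.r_[O+ox*-.045+oy*y,z] for z in(.197,.1415,.075)]).round().tolist())
d=(np.abs(im.astype(int)-old.astype(int)).max(2)>25).astype(np.uint8)
m=cv2.inRange(im,(0,0,0),(20,20,20))&(d*255)
for name,M in(('diff',d),('dark',m)):
    M=M.copy(); M[:225]=0;M[320:]=0;M[:,:190]=0;M[:,280:]=0
    for k in cv2.findContours(cv2.morphologyEx(M,2,np.ones((2,2))),0,2)[0]:
        if cv2.contourArea(k)>25: print(name,cv2.boundingRect(k),[np.round(v,1) for v in cv2.minAreaRect(k)])
# unchanged: rack lids + bin, jar, tin
for nm,(x0,y0,x1,y1) in dict(rack=(225,320,350,410),bin=(235,190,330,245),jar=(270,245,300,285)).items(): print(nm,int((d[y0:y1,x0:x1]).sum()))
E
```

```text
time: 68.15
ee_pos: [0.4031, 0.1514, 0.3137]
tcp_rot: [-180.0, 0.1, -174.3]
wrist_force: [0.2, -0.1, -0.9]
opening: 0.0401
grasp_force: 0.0
time: 69.15
ee_pos: [0.4027, 0.1513, 0.3136]
tcp_rot: [-180.0, 0.0, -174.3]
wrist_force: [-0.2, -0.4, 0.9]
opening: 0.0401
grasp_force: 0.0
0.1 eye,handle,bowl [[240.0, 236.0], [242.0, 256.0], [245.0, 277.0]]
0.17 eye,handle,bowl [[230.0, 253.0], [233.0, 273.0], [236.0, 296.0]]
diff (243, 301, 14, 19) [array([248.8, 310.4]), array([12.9, 18.1]), np.float64(7.1)]
diff (254, 272, 27, 15) [array([267.4, 279. ]), array([26.5, 12.5]), np.float64(6.0)]
diff (232, 245, 19, 44) [array([241.2, 266.6]), array([17.9, 42. ]), np.float64(26.6)]
diff (249, 229, 32, 18) [array([264.9, 238.4]), array([33. , 14.3]), np.float64(14.0)]
dark (232, 262, 10, 23) [array([236.4, 273.5]), array([22.6,  6.4]), np.float64(77.0)]
dark (240, 245, 8, 24) [array([243.3, 256.6]), array([23. ,  6.7]), np.float64(86.2)]
rack 627
bin 2489
jar 175
```

Run:
```python
from h import *
for n in('side_h','side_g'):
    im=cv2.imread(f'pics/{n}.png'); m=cv2.inRange(cv2.cvtColor(im,cv2.COLOR_BGR2HSV),(100,110,25),(125,255,255))
    m[:160]=0; k,l,st,ce=cv2.connectedComponentsWithStats(m)
    for s,c in zip(st[1:],ce[1:]):
        if s[4]>300: print(n,s,c.round(1))
a,b=[cv2.cvtColor(cv2.imread(f'pics/{n}.png'),6).astype(np.float32) for n in('side_h','side_g')]
for nm,(x0,y0,x1,y1) in dict(rackL=(225,320,290,410),rackR=(290,320,350,410),jar=(270,245,300,285)).items():
    print(nm,cv2.phaseCorrelate(a[y0:y1,x0:x1].copy(),b[y0:y1,x0:x1].copy()))
sc=cv2.cvtColor(bot.camera('scene'),4); h=cv2.imread('pics/scene_h.png')
for n,im in(('h',h),('now',sc)):
    m=cv2.inRange(cv2.cvtColor(im,cv2.COLOR_BGR2HSV),(100,110,25),(125,255,255)); m[:180]=0; m[:,:280]=0;m[340:]=0;m[:,480:]=0; k,l,st,ce=cv2.connectedComponentsWithStats(m); i=1+np.argmax(st[1:,4]); print(n,st[i],ce[i].round(1))
```

```text
side_h [ 238  179   88   73 4497] [283.1 215.9]
side_h [602 213  38  79 940] [620.1 251.7]
side_g [ 247  179   83   75 3810] [287.1 213.9]
side_g [ 603  200   37   92 1065] [621.6 247.4]
rackL ((-0.007684947561500621, -0.006750585665749043), 0.9383666292384819)
rackR ((-0.07184440419916172, 0.047996779524723365), 0.7202475378248426)
jar ((-0.11498356812090726, 0.09783631081888089), 0.5624359170595805)
h [ 292  225  120  111 6813] [344.9 273.9]
now [ 293  232  104  104 5977] [344.7 278.1]
```

Run:
```python
from h import *
for n in('side_h','side_e','side_f','side_g'):
    im=cv2.imread(f'pics/{n}.png'); m=cv2.inRange(cv2.cvtColor(im,cv2.COLOR_BGR2HSV),(100,110,25),(125,255,255)); m[:185]=0;m[270:]=0;m[:,400:]=0;m[:,:220]=0
    m=cv2.morphologyEx(m,2,np.ones((3,3)))
    p=np.argwhere(m)[:,::-1].astype(float)
    f=lambda w:p[np.argmax(p@np.array(w))].tolist()
    rows={r:(int(np.where(m[r])[0].min()),int(np.where(m[r])[0].max())) for r in range(200,252,6) if m[r].any()}
    print(n,'BR',f((1,1)),'R',f((1,-.3)),'BL',f((-1,1)),'L',f((-1,0)),rows)
im=cv2.imread('pics/side_g.png'); 
print(im[195:255:6,238:262:3].mean(2).round().astype(int).tolist()); print(cv2.imread('pics/side_h.png')[195:255:6,238:262:3].mean(2).round().astype(int).tolist())
O=np.array([.6872,.0081]);ox,oy=np.array([.9951,.0993]),np.array([-.0993,.9951]); c=bot.calibration('side'); a=.1
for dx,dy in((0,0),(-.01,0),(0,-.01),(0,-.02)):
    C=np.r_[O+ox*(-.123+dx)+oy*(-.0246+dy),.159]; W=[]
    for x,y,z in([-95,52,30],[-95,52,-30],[95,52,-30],[110,45,26]):
        W.append(np.r_[C[:2]+ox*(x*np.cos(a)-z*np.sin(a))/1000+oy*y/1000,C[2]+(z*np.cos(a)+x*np.sin(a))/1000])
    print(dx,dy,'TR BR BL lip',proj(c,W).round(1).tolist())
```

```text
side_h BR [316.0, 251.0] R [324.0, 213.0] BL [244.0, 239.0] L [238.0, 216.0] {200: (256, 311), 206: (245, 308), 212: (241, 317), 218: (238, 324), 224: (246, 323), 230: (245, 322), 236: (244, 320), 242: (261, 318), 248: (291, 317)}
side_e BR [316.0, 252.0] R [324.0, 214.0] BL [244.0, 241.0] L [237.0, 217.0] {200: (260, 311), 206: (245, 308), 212: (240, 312), 218: (237, 324), 224: (246, 323), 230: (245, 322), 236: (244, 320), 242: (260, 318), 248: (289, 317)}
side_f BR [316.0, 251.0] R [324.0, 214.0] BL [244.0, 241.0] L [238.0, 216.0] {200: (260, 311), 206: (244, 308), 212: (241, 312), 218: (238, 324), 224: (246, 323), 230: (245, 322), 236: (244, 320), 242: (259, 318), 248: (288, 317)}
side_g BR [322.0, 247.0] R [328.0, 230.0] BL [247.0, 220.0] L [247.0, 218.0] {200: (250, 311), 206: (253, 308), 212: (250, 306), 218: (247, 309), 224: (254, 319), 230: (266, 328), 236: (275, 326), 242: (286, 324), 248: (295, 321)}
[[63, 27, 31, 30, 29, 44, 49, 46], [32, 29, 25, 31, 38, 33, 26, 26], [31, 32, 30, 50, 47, 34, 43, 47], [31, 31, 61, 34, 40, 37, 28, 35], [27, 49, 28, 30, 23, 26, 31, 18], [53, 
[... 153 characters left out ...]
142, 130, 82]]
[[61, 27, 31, 33, 28, 33, 60, 38], [32, 32, 37, 32, 52, 60, 49, 45], [32, 33, 40, 57, 59, 51, 24, 36], [32, 48, 65, 57, 42, 17, 24, 32], [36, 47, 53, 42, 37, 37, 38, 30], [58, 46, 45, 36, 29, 32, 30, 28], [79, 64, 43, 32, 24, 31, 28, 32], [34, 47, 35, 25, 31, 36, 37, 29], [43, 33, 32, 43, 42, 121, 117, 94], [36, 32, 41, 42, 132, 141, 129, 83]]
0 0 TR BR BL lip [[319.2, 232.7], [317.0, 252.5], [243.9, 239.6], [238.9, 218.6]]
-0.01 0 TR BR BL lip [[323.3, 233.0], [321.0, 252.9], [247.7, 239.9], [242.7, 218.9]]
0 -0.01 TR BR BL lip [[319.9, 230.5], [317.7, 250.3], [245.1, 237.5], [240.2, 216.6]]
0 -0.02 TR BR BL lip [[320.6, 228.4], [318.4, 248.1], [246.3, 235.4], [241.4, 214.6]]
```

The bin's outline changed while scoop A was being picked up, so it was bumped. I'll measure it numerically from above.

```bash
python3 -m crank '[{"gripper":24,"travel":[0,-15,-30],"twist":[0,0,0]},{"gripper":24,"travel":[0,-30,-36],"twist":[0,0,0]},{"gripper":24,"travel":[-20,-35,0],"twist":[0,0,0]},{"gripper":24,"travel":[-30,-35,0],"twist":[0,0,0]},{"gripper":24,"travel":[-35,-40,0],"twist":[0,0,0]},{"gripper":24,"travel":[-33,-39,0],"twist":[0,0,0]},{"gripper":24,"travel":[0,0,0],"twist":[0,0,0]},{"gripper":24,"travel":[0,0,0],"twist":[0,0,0]},{"gripper":24,"travel":[0,0,0],"twist":[0,0,0]}]'; python3 snap.py f1
python3 - <<'E'
from h import *
import pickle
c=pickle.load(open('pics/f1.pkl','rb')); im=cv2.imread('pics/f1.png')
m=cv2.inRange(cv2.cvtColor(im,cv2.COLOR_BGR2HSV),(100,110,25),(125,255,255))
k,l,st,ce=cv2.connectedComponentsWithStats(m)
for s in st[1:]:
    if s[4]>200: print(s)
for r in range(0,480,16):
    x=np.where(m[r])[0]
    if len(x):
        seg=np.split(x,np.where(np.diff(x)>3)[0]+1); print(r,[(int(s[0]),int(s[-1])) for s in seg if len(s)>4])
O=np.array([.6872,.0081]);ox,oy=np.array([.9951,.0993]),np.array([-.0993,.9951]);a=.1
C=np.r_[O+ox*-.123+oy*-.0246,.159]
W=[np.r_[C[:2]+ox*(x*np.cos(a)-z*np.sin(a))/1000+oy*y/1000,C[2]+(z*np.cos(a)+x*np.sin(a))/1000] for x,y,z in([-95,-52,30],[-95,52,30],[95,52,30],[95,-52,30],[112,-45,28],[112,45,28])]
print('if hung: FL FR BR BL lipL lipR',proj(c,W).round().tolist())
E
```

```text
time: 70.38
ee_pos: [0.5386, -0.0294, 0.3805]
tcp_rot: [-180.0, 0.1, -174.3]
wrist_force: [-0.6, 1.2, 0.6]
opening: 0.024
grasp_force: 0.0
[  236    98   138   253 24247]
[   87   185   138   174 17091]
112 [(273, 330)]
128 [(260, 340)]
144 [(247, 342)]
160 [(236, 345)]
176 [(237, 348)]
192 [(105, 214), (238, 351)]
208 [(88, 215), (239, 353)]
224 [(91, 123), (159, 186), (194, 216), (241, 356)]
240 [(93, 127), (145, 171), (196, 218), (242, 359)]
256 [(96, 174), (197, 219), (244, 362)]
272 [(99, 154), (165, 178), (193, 220), (245, 365)]
288 [(102, 138), (168, 181), (200, 221), (246, 368)]
304 [(105, 178), (199, 224), (246, 372)]
320 [(108, 220), (247, 255), (287, 352)]
336 [(111, 213), (287, 331)]
352 [(119, 207)]
384 []
400 []
416 []
464 []
if hung: FL FR BR BL lipL lipR [[252.0, 116.0], [385.0, 116.0], [378.0, 340.0], [260.0, 340.0], [269.0, 356.0], [369.0, 356.0]]
```

```bash
python3 -m crank '[{"gripper":24,"travel":[0,-30,0],"twist":[0,0,0]},{"gripper":24,"travel":[20,-30,0],"twist":[0,0,0]},{"gripper":24,"travel":[0,0,0],"twist":[0,0,0]},{"gripper":24,"travel":[0,0,0],"twist":[0,0,0]},{"gripper":24,"travel":[0,0,0],"twist":[0,0,0]}]'; python3 snap.py f2
python3 - <<'E'
from h import *
import pickle
cv2.imwrite('pics/scene_i.png',cv2.cvtColor(bot.camera('scene'),4)); 
def poly(n,sel):
    im=cv2.imread(f'pics/{n}.png'); m=cv2.inRange(cv2.cvtColor(im,cv2.COLOR_BGR2HSV),(100,110,25),(125,255,255)); m=cv2.morphologyEx(m,3,np.ones((5,5)))
    for k in cv2.findContours(m,0,2)[0]:
        if cv2.contourArea(k)>3000: print(n,cv2.approxPolyDP(cv2.convexHull(k),4,True)[:,0].tolist(),'| raw',cv2.approxPolyDP(k,4,True)[:,0].tolist())
for n in('f1','f2','side_g','scene_i'): poly(n,0)
# brightness profile of bin in f1: rim/inner structure
h=cv2.cvtColor(cv2.imread('pics/f1.png'),cv2.COLOR_BGR2HSV)
for r in range(100,330,16): print(r,h[r,230:380:6,2].tolist())
E
```

```text
time: 71.05
ee_pos: [0.5254, -0.091, 0.3799]
tcp_rot: [-180.0, 0.0, -174.3]
wrist_force: [0.5, 0.6, -1.1]
opening: 0.0238
grasp_force: 0.0
f1 [[212, 185], [224, 312], [207, 357], [119, 357], [111, 338], [87, 200], [119, 186]] | raw [[212, 185], [119, 186], [87, 200], [111, 338], [119, 357], [207, 357], [206, 346], [224, 312]]
f1 [[284, 98], [337, 115], [373, 310], [329, 340], [290, 350], [247, 321], [236, 156]] | raw [[284, 98], [236, 156], [247, 321], [263, 319], [269, 304], [282, 304], [290, 350], [329, 340], [331, 330], [352, 323], [356, 305], [369, 304], [373, 310], [337, 115]]
f2 [[279, 206], [281, 304], [218, 382], [186, 372], [163, 224], [184, 207]] | raw [[279, 206], [184, 207], [163, 224], [186, 372], [217, 377], [218, 382], [236, 362], [248, 326], [242, 314], [250, 296], [240, 287], [241, 258], [251, 242], [268, 248], [261, 293], [270, 304], [281, 304]]
f2 [[353, 121], [399, 136], [446, 334], [350, 372], [322, 375], [313, 348], [294, 175]] | raw [[353, 121], [294, 175], [313, 348], [322, 375], [353, 371], [352, 307], [370, 304], [374, 317], [391, 325], [399, 349], [446, 334
[... 1644 characters left out ...]
58, 148, 141, 157, 158, 159, 157, 156, 159, 157, 159, 158, 197, 214, 214]
260 [157, 160, 162, 156, 143, 119, 119, 121, 121, 120, 119, 119, 144, 155, 157, 160, 159, 157, 157, 158, 159, 159, 159, 153, 151]
276 [154, 151, 153, 158, 145, 157, 158, 158, 158, 155, 121, 120, 126, 158, 157, 159, 156, 159, 159, 157, 158, 159, 156, 148, 155]
292 [215, 215, 211, 158, 157, 158, 146, 153, 116, 118, 118, 118, 141, 151, 160, 159, 158, 157, 157, 157, 157, 157, 158, 159, 211]
308 [85, 80, 91, 152, 147, 152, 157, 88, 90, 24, 123, 122, 117, 127, 158, 158, 158, 158, 159, 158, 153, 35, 90, 90, 100]
324 [95, 98, 98, 72, 18, 34, 88, 87, 80, 17, 145, 144, 145, 156, 118, 144, 152, 152, 162, 165, 131, 26, 89, 91, 90]
```

Run:
```python
from h import *
import pickle
np.set_printoptions(precision=4,suppress=True)
c1,c2=[pickle.load(open(f'pics/{n}.pkl','rb')) for n in('f1','f2')]
O=np.array([.6872,.0081]);ox,oy=np.array([.9951,.0993]),np.array([-.0993,.9951])
V={}
for nm,a,b in(('P1',(284,98),(353,121)),('P2',(337,115),(399,136)),('P3',(373,310),(446,334)),('P5',(247,321),(313,348)),('P6',(236,156),(294,175))):
    x,e=tri([(c1,a),(c2,b)]); V[nm]=x; d=x[:2]-O; print(nm,'world',x,'res',np.round(e,4),'panel',d@ox,d@oy)
k=list(V)
for i in range(5):
    for j in range(i): print(k[j],k[i],round(float(np.linalg.norm(V[k[i]]-V[k[j]])),4),end='; ')
print()
s=bot.calibration('side');sc=bot.calibration('scene')
for n,x in V.items(): print(n,'side',proj(s,x).round(),'scene',proj(sc,x).round())
```

```text
P1 world [ 0.4598 -0.0696  0.1397] res [0.0001 0.0001] panel -0.23402853059118522 -0.05469628696700376
P2 world [ 0.4704 -0.021   0.1061] res [0.0001 0.0001] panel -0.21862572933440425 -0.007467676361823399
P3 world [0.6109 0.0184 0.2267] res [0.0009 0.0009] panel -0.07488601773136438 0.01784453537577974
P5 world [ 0.6492 -0.0845  0.1992] res [0.0033 0.0033] panel -0.04696433834971672 -0.08837696299594834
P6 world [ 0.5223 -0.1196  0.0815] res [0.0001 0.0001] panel -0.17674516532430043 -0.11066320191181091
P1 P2 0.06; P1 P3 0.1954; P2 P3 0.1894; P1 P5 0.1992; P2 P5 0.2114; P3 P5 0.1132; P1 P6 0.099; P2 P6 0.114; P3 P6 0.219; P5 P6 0.1766; 
P1 side [[330. 229.]] scene [[307. 255.]]
P2 side [[321. 249.]] scene [[324. 258.]]
P3 side [[261. 209.]] scene [[388. 232.]]
P5 side [[263. 198.]] scene [[373. 274.]]
P6 side [[312. 235.]] scene [[314. 298.]]
```

Triangulation shows the bin dislodged. It is pitched about 40° and rolled about 55°, hanging by one lip end, with its front rim near (0.500,-0.077,0.104). Edge lengths of 60, 189 and 99 mm confirm the corners. I'll re-grasp the rim with a tilted tool.

```bash
cat > go.py <<'E'
import sys
from h import *
from scipy.spatial.transform import Rotation as R
# go.py x y z  [zx zy zz yx yy yz] : remaining travel (tool axes NOW) and rotvec (tool axes now)
a=[float(v) for v in sys.argv[1:]]; o=bot.get_obs(); b=R.from_euler('xyz',o['tcp_rot'],degrees=True)
z=np.array(a[3:6]);z/=np.linalg.norm(z); y=np.array(a[6:9]); y-=z*(y@z); y/=np.linalg.norm(y); d=R.from_matrix(np.c_[np.cross(y,z),y,z])
print('travel now-axes',(b.inv().apply(np.array(a[:3])-o['ee_pos'])*1000).round(1),'travel target-axes',(d.inv().apply(np.array(a[:3])-o['ee_pos'])*1000).round(1),'twist',(b.inv()*d).as_rotvec().round(3),'ang',round((b.inv()*d).magnitude(),3),'q',o['q'].round(1),'target rpy',d.as_euler('xyz',degrees=True).round(1))
E
python3 go.py .44 -.13 .30 .472 .437 -.767 .742 .208 .637
```

```text
travel now-axes [ 88.9 -30.2  79.7] travel target-axes [ -14.4 -122.3    3.8] twist [-0.717 -0.207  1.228] ang 1.437 q [ -9.8   9.4  32.3 112.8  -0.  -15.5] target rpy [141.9 -13.1 116.7]
```

```bash
python3 -m crank '[{"gripper":34,"travel":[45,-15,0],"twist":[0,0,0]},{"gripper":34,"travel":[44,-15,40],"twist":[0,0,0]},{"gripper":34,"travel":[0,0,0],"twist":[0,0,0]},{"gripper":34,"travel":[0,0,0],"twist":[-0.0797,-0.023,0.1364]},{"gripper":34,"travel":[0,0,0],"twist":[-0.0797,-0.023,0.1364]},{"gripper":34,"travel":[0,0,0],"twist":[-0.0797,-0.023,0.1364]},{"gripper":34,"travel":[0,0,0],"twist":[-0.0797,-0.023,0.1364]},{"gripper":34,"travel":[0,0,0],"twist":[-0.0797,-0.023,0.1364]},{"gripper":34,"travel":[0,0,0],"twist":[-0.0797,-0.023,0.1364]},{"gripper":34,"travel":[0,0,0],"twist":[-0.0797,-0.023,0.1364]},{"gripper":34,"travel":[0,0,0],"twist":[-0.0797,-0.023,0.1364]},{"gripper":34,"travel":[0,0,0],"twist":[-0.0797,-0.023,0.1364]}]'; python3 -m crank '[{"gripper":34,"travel":[0,0,0],"twist":[0,0,0]},{"gripper":34,"travel":[0,0,0],"twist":[0,0,0]}]'; python3 go.py .4575 -.114 .1685 .472 .437 -.767 .742 .208 .637
```

```text
time: 72.65
ee_pos: [0.4407, -0.1307, 0.3412]
tcp_rot: [141.7, -13.1, 116.5]
wrist_force: [0.8, 0.5, 0.5]
opening: 0.0344
grasp_force: 0.0
time: 72.9
ee_pos: [0.4402, -0.1305, 0.3406]
tcp_rot: [141.9, -12.9, 116.9]
wrist_force: [0.8, 0.4, 0.1]
opening: 0.0343
grasp_force: 0.0
travel now-axes [-31.7 -86.5 147.4] travel target-axes [-32.1 -86.5 147.3] twist [-0.001  0.001  0.004] ang 0.004 q [-39.8 -16.4  -4.8  95.4  39.5  30. ] target rpy [141.9 -13.1 116.7]
```

```bash
python3 -m crank '[{"gripper":34,"travel":[-8,-22,35],"twist":[0,0,0]},{"gripper":34,"travel":[-8,-22,35],"twist":[0,0,0]},{"gripper":34,"travel":[-8,-22,35],"twist":[0,0,0]},{"gripper":34,"travel":[-8,-20.5,22],"twist":[0,0,0]},{"gripper":34,"travel":[0,0,0],"twist":[0,0,0]},{"gripper":34,"travel":[0,0,0],"twist":[0,0,0]},{"gripper":34,"travel":[0,0,0],"twist":[0,0,0]}]'; python3 snap.py f3
python3 - <<'E'
from h import *
import pickle
c=pickle.load(open('pics/f3.pkl','rb')); o=bot.get_obs(); print(o['ee_pos'].round(4),o['tcp_rot'].round(1))
V=dict(P1=[.4598,-.0696,.1397],P2=[.4704,-.021,.1061],P6=[.5223,-.1196,.0815]); 
for k,v in V.items(): print(k,proj(c,v).round())
x=np.array([.742,.208,.637]);y=np.array([-.632,.53,.564]);z=np.array([-.18,-.81,.56])
P1=np.array(V['P1'])
print('inner rim edge',proj(c,[P1+x*.01-y*.015,P1+x*.01-y*.09]).round().tolist(),'outer',proj(c,[P1-y*.015,P1-y*.09]).round().tolist())
im=cv2.imread('pics/f3.png'); h=cv2.cvtColor(im,cv2.COLOR_BGR2HSV); m=cv2.morphologyEx(cv2.inRange(h,(100,110,25),(125,255,255)),3,np.ones((5,5)))
for k in cv2.findContours(m,0,2)[0]:
    if cv2.contourArea(k)>1500: print(cv2.approxPolyDP(k,4,True)[:,0].tolist())
for r in range(150,330,15): print(r,h[r,200:480:8,2].tolist())
E
```

```text
time: 73.78
ee_pos: [0.4481, -0.123, 0.1849]
tcp_rot: [141.8, -12.9, 116.7]
wrist_force: [0.2, 0.1, -0.1]
opening: 0.0342
grasp_force: 0.0
[ 0.448  -0.123   0.1846] [141.8 -13.  116.7]
P1 [[306. 203.]]
P2 [[307. 134.]]
P6 [[311. 306.]]
inner rim edge [[326.0, 224.0], [327.0, 303.0]] outer [[307.0, 224.0], [312.0, 302.0]]
[[413, 342], [420, 362], [440, 381], [460, 385], [471, 373], [524, 372], [529, 380], [527, 400], [583, 444], [592, 369], [582, 362], [500, 343]]
[[308, 132], [307, 307], [573, 313], [581, 307], [605, 307], [639, 277], [639, 160], [621, 138]]
150 [214, 213, 211, 212, 216, 215, 214, 217, 217, 216, 215, 218, 216, 211, 158, 157, 161, 160, 158, 158, 157, 158, 157, 158, 158, 157, 155, 157, 159, 159, 157, 159, 159, 157, 159]
165 [213, 216, 150, 151, 150, 148, 152, 151, 150, 151, 152, 156, 159, 172, 167, 161, 159, 158, 158, 155, 156, 157, 159, 157, 156, 158, 158, 158, 158, 154, 158, 156, 157, 155, 160]
180 [213, 146, 153, 152, 149, 151, 156, 156, 156, 152, 153, 152, 150, 144, 164, 157, 158, 157, 158, 158, 159, 158, 159, 155, 157, 158, 157, 158, 160, 158, 156, 157, 157, 158, 
[... 913 characters left out ...]
209, 216, 213, 167, 149, 150, 151, 149, 142, 142, 148, 147, 129, 146, 155, 157, 157, 147, 120, 119, 101, 159, 160, 158, 150, 121, 122, 88, 158, 158, 157, 153, 119, 119]
285 [214, 213, 217, 214, 211, 213, 150, 148, 144, 151, 148, 151, 146, 138, 146, 146, 157, 158, 143, 119, 123, 101, 160, 161, 159, 157, 119, 118, 94, 157, 160, 159, 156, 121, 121]
300 [215, 215, 213, 214, 215, 210, 212, 207, 209, 212, 211, 212, 212, 205, 147, 158, 150, 149, 155, 158, 158, 148, 146, 147, 144, 152, 158, 156, 146, 145, 146, 145, 144, 158, 158]
315 [213, 208, 212, 216, 214, 218, 210, 112, 108, 36, 149, 146, 152, 148, 152, 116, 118, 122, 164, 203, 215, 22, 111, 111, 212, 211, 215, 212, 216, 212, 75, 74, 76, 77, 91]
```

The rim strip is vertical at columns 307 to 327 and the gripper centre is at 320; predictions match within a pixel. Going in.

```bash
python3 go.py .500 -.0747 .0995 .472 .437 -.767 .742 .208 .637
```

```text
travel now-axes [  0.2  -0.5 110.8] travel target-axes [  0.   -0.3 110.8] twist [0.001 0.002 0.001] ang 0.002 q [-38.3 -19.5 -24.6  77.3  39.4  32.2] target rpy [141.9 -13.1 116.7]
```

```bash
python3 -m crank '[{"gripper":34,"travel":[0,0,30],"twist":[0,0,0]},{"gripper":34,"travel":[0,0,30],"twist":[0,0,0]},{"gripper":34,"travel":[0,0,20],"twist":[0,0,0]},{"gripper":34,"travel":[0,0,0],"twist":[0,0,0]},{"gripper":34,"travel":[0,0,0],"twist":[0,0,0]}]' 100; python3 -m crank '[{"gripper":34,"travel":[0,0,15],"twist":[0,0,0]},{"gripper":34,"travel":[0,0,15],"twist":[0,0,0]},{"gripper":34,"travel":[0,0,0],"twist":[0,0,0]},{"gripper":34,"travel":[0,0,0],"twist":[0,0,0]}]';  python3 go.py .500 -.0747 .0995 .472 .437 -.767 .742 .208 .637
```

```text
time: 74.45
ee_pos: [0.4854, -0.0881, 0.123]
tcp_rot: [141.8, -13.0, 116.7]
wrist_force: [-0.5, -0.4, 0.0]
opening: 0.0341
grasp_force: 0.0
time: 74.95
ee_pos: [0.4995, -0.0752, 0.0999]
tcp_rot: [141.8, -13.0, 116.7]
wrist_force: [-0.1, -0.7, 0.4]
opening: 0.0338
grasp_force: 0.0
travel now-axes [0.1 0.3 0.8] travel target-axes [0.1 0.3 0.8] twist [ 0.001  0.001 -0.   ] ang 0.002 q [-28.7 -18.3 -33.5  59.7  37.5  44.3] target rpy [141.9 -13.1 116.7]
```

```bash
python3 -m crank '[{"gripper":5,"travel":[0,0,0],"twist":[0,0,0]},{"gripper":5,"travel":[0,0,0],"twist":[0,0,0]},{"gripper":5,"travel":[0,0,0],"twist":[0,0,0]},{"gripper":5,"travel":[0,0,0],"twist":[0,0,0]},{"gripper":5,"travel":[0,0,0],"twist":[0,0,0]}]' 100;  python3 - <<'E'
from h import *
from scipy.spatial.transform import Rotation as R
o=bot.get_obs(); b=R.from_euler('xyz',o['tcp_rot'],degrees=True)
for n,v in(('up',[0,0,1]),('-x',[-1,0,0])): print(n,b.inv().apply(v).round(3))
E
```

```text
time: 75.58
ee_pos: [0.4976, -0.0751, 0.0974]
tcp_rot: [142.1, -13.2, 116.5]
wrist_force: [-11.4, -4.7, -2.5]
opening: 0.0081
grasp_force: 97.7
up [ 0.228  0.598 -0.768]
-x [ 0.435 -0.769 -0.469]
```

```bash
python3 -m crank '[{"gripper":5,"travel":[3,9,-11.5],"twist":[0,0,0]},{"gripper":5,"travel":[3,9,-11.5],"twist":[0,0,0]},{"gripper":5,"travel":[0,0,0],"twist":[0,0,0]},{"gripper":5,"travel":[0,0,0],"twist":[0,0,0]}]'
```

```text
time: 76.08
ee_pos: [0.4914, -0.0749, 0.1186]
tcp_rot: [143.2, -13.9, 116.0]
wrist_force: [-34.2, -6.3, -21.0]
opening: 0.008
grasp_force: 117.6
```

```bash
python3 -m crank '[{"gripper":5,"travel":[4.3,-7.7,-4.7],"twist":[0,0,0]},{"gripper":5,"travel":[0,0,0],"twist":[0,0,0]},{"gripper":5,"travel":[0,0,0],"twist":[0,0,0]}]'
```

```text
time: 76.45
ee_pos: [0.4872, -0.0756, 0.126]
tcp_rot: [142.2, -13.3, 116.5]
wrist_force: [-13.8, -3.7, -7.1]
opening: 0.0082
grasp_force: 102.3
```

```bash
python3 -m crank '[{"gripper":5,"travel":[4.9,1.4,-10.5],"twist":[0,0,0]},{"gripper":5,"travel":[0,0,0],"twist":[0,0,0]},{"gripper":5,"travel":[0,0,0],"twist":[0,0,0]}]';python3 -m crank '[{"gripper":5,"travel":[4.9,1.4,-10.5],"twist":[0,0,0]},{"gripper":5,"travel":[0,0,0],"twist":[0,0,0]},{"gripper":5,"travel":[0,0,0],"twist":[0,0,0]}]'
```

```text
time: 76.82
ee_pos: [0.4839, -0.0756, 0.1391]
tcp_rot: [141.8, -13.0, 116.7]
wrist_force: [-0.3, -0.2, -1.0]
opening: 0.0084
grasp_force: 101.2
time: 77.2
ee_pos: [0.4777, -0.0755, 0.1488]
tcp_rot: [141.8, -13.1, 116.7]
wrist_force: [0.4, 0.5, -2.5]
opening: 0.0081
grasp_force: 101.2
```

The bin is free in the grip. Lifting clear, then levelling it.

```bash
python3 -m crank '[{"gripper":5,"travel":[13,6.5,-30],"twist":[0,0,0]},{"gripper":5,"travel":[13,6.5,-30],"twist":[0,0,0]},{"gripper":5,"travel":[13,6.5,-30],"twist":[0,0,0]},{"gripper":5,"travel":[13,6.5,-30],"twist":[0,0,0]},{"gripper":5,"travel":[13,6.5,-30],"twist":[0,0,0]},{"gripper":5,"travel":[0,0,0],"twist":[0,0,0]},{"gripper":5,"travel":[0,0,0],"twist":[0,0,0]}]'
cat > lev.py <<'E'
import sys
from h import *
from scipy.spatial.transform import Rotation as R
x=np.array([.742,.208,.637]);z=np.array([-.18,-.81,.56]); x/=np.linalg.norm(x); z-=x*(x@z); z/=np.linalg.norm(z)
B=R.from_matrix(np.c_[x,np.cross(z,x),z]); T=R.from_euler('xyz',[141.9,-13.1,116.7],degrees=True); BT=T.inv()*B
yaw=float(sys.argv[1]); o=bot.get_obs(); b=R.from_euler('xyz',o['tcp_rot'],degrees=True)
d=R.from_euler('z',yaw,degrees=True)*BT.inv(); print('target rpy',d.as_euler('xyz',degrees=True).round(1),'twist',(b.inv()*d).as_rotvec().round(4),'bin z now',(b*BT).apply([0,0,1]).round(3),'bin x',(b*BT).apply([1,0,0]).round(3),'q',o['q'].round(1),o['ee_pos'].round(4))
if len(sys.argv)>2: 
    t=np.array([float(v) for v in sys.argv[2:5]]); print('travel now',(b.inv().apply(t-o['ee_pos'])*1000).round(1)); print('down in tool',b.inv().apply([0,0,-1]).round(3))
E
python3 lev.py -3.4
```

```text
time: 78.08
ee_pos: [0.4034, -0.077, 0.2966]
tcp_rot: [141.9, -13.1, 116.7]
wrist_force: [0.5, -0.6, -2.1]
opening: 0.0081
grasp_force: 101.4
target rpy [-177.3   30.    86.6] twist [ 0.741  -0.8826  0.291 ] bin z now [-0.221 -0.822  0.525] bin x [0.742 0.208 0.637] q [-36.8 -27.  -17.3  91.1  39.2  34.1] [ 0.4034 -0.077   0.2966]
```

```bash
python3 -m crank '[{"gripper":5,"travel":[0,0,-10],"twist":[0.0926,-0.1103,0.0364]},{"gripper":5,"travel":[0,0,0],"twist":[0.0926,-0.1103,0.0364]},{"gripper":5,"travel":[0,0,0],"twist":[0.0926,-0.1103,0.0364]},{"gripper":5,"travel":[0,0,0],"twist":[0.0926,-0.1103,0.0364]},{"gripper":5,"travel":[0,0,0],"twist":[0.0926,-0.1103,0.0364]},{"gripper":5,"travel":[0,0,0],"twist":[0.0926,-0.1103,0.0364]},{"gripper":5,"travel":[0,0,0],"twist":[0.0926,-0.1103,0.0364]},{"gripper":5,"travel":[0,0,0],"twist":[0.0926,-0.1103,0.0364]},{"gripper":5,"travel":[0,0,0],"twist":[0,0,0]},{"gripper":5,"travel":[0,0,0],"twist":[0,0,0]}]'; python3 lev.py -3.4 .3703 -.2718 .10
```

```text
time: 79.32
ee_pos: [0.3986, -0.0809, 0.3047]
tcp_rot: [-177.3, 29.8, 86.6]
wrist_force: [-0.8, 0.3, -2.0]
opening: 0.0083
grasp_force: 101.3
target rpy [-177.3   30.    86.6] twist [ 0.0015 -0.0022  0.0011] bin z now [-0.001 -0.002  1.   ] bin x [ 0.998 -0.058  0.001] q [  8.1  -8.    1.1 108.6 -28.5 104.6] [ 0.3986 -0.0809  0.3047]
travel now [-64.9  -4.3 273.7]
down in tool [0.497 0.04  0.867]
```

```bash
python3 -m crank '[{"gripper":5,"travel":[-33.3,-2.5,19.2],"twist":[0,0,0]},{"gripper":5,"travel":[-33.3,-2.5,19.2],"twist":[0,0,0]},{"gripper":5,"travel":[-33.3,-2.5,19.2],"twist":[0,0,0]},{"gripper":5,"travel":[-33.3,-2.5,19.2],"twist":[0,0,0]},{"gripper":5,"travel":[-33.3,-2.5,19.2],"twist":[0,0,0]},{"gripper":5,"travel":[0,0,0],"twist":[0,0,0]},{"gripper":5,"travel":[22,1.8,38],"twist":[0,0,0]},{"gripper":5,"travel":[22,1.8,38],"twist":[0,0,0]},{"gripper":5,"travel":[22,1.8,38],"twist":[0,0,0]},{"gripper":5,"travel":[22,1.8,38],"twist":[0,0,0]},{"gripper":5,"travel":[0,0,0],"twist":[0,0,0]},{"gripper":5,"travel":[0,0,0],"twist":[0,0,0]}]'; python3 lev.py -3.4 .3703 -.2718 .045
```

```text
time: 80.82
ee_pos: [0.3708, -0.2716, 0.1326]
tcp_rot: [-177.6, 30.0, 86.4]
wrist_force: [0.1, -0.4, -2.1]
opening: 0.0081
grasp_force: 101.5
target rpy [-177.3   30.    86.6] twist [ 0.0038  0.0006 -0.0019] bin z now [-0.004  0.001  1.   ] bin x [ 0.998 -0.059  0.004] q [-18.4 -16.6 -25.   75.9 -29.6  74.3] [ 0.3708 -0.2716  0.1326]
travel now [43.6  2.8 75.9]
down in tool [0.5   0.037 0.865]
```

```bash
python3 -m crank '[{"gripper":5,"travel":[15,1,26],"twist":[0,0,0]},{"gripper":5,"travel":[15,1,26],"twist":[0,0,0]},{"gripper":5,"travel":[13,1,23],"twist":[0,0,0]},{"gripper":5,"travel":[0,0,0],"twist":[0,0,0]},{"gripper":5,"travel":[0,0,0],"twist":[0,0,0]}]'; python3 -m crank '[{"gripper":5,"travel":[2.5,0,4.3],"twist":[0,0,0]},{"gripper":5,"travel":[0,0,0],"twist":[0,0,0]},{"gripper":5,"travel":[0,0,0],"twist":[0,0,0]}]'
```

```text
time: 81.45
ee_pos: [0.371, -0.2723, 0.0464]
tcp_rot: [-177.6, 30.0, 86.4]
wrist_force: [0.3, -1.1, 0.2]
opening: 0.008
grasp_force: 102.3
time: 81.82
ee_pos: [0.3706, -0.2722, 0.0408]
tcp_rot: [-177.6, 30.1, 86.4]
wrist_force: [-3.6, 2.4, 6.7]
opening: 0.0083
grasp_force: 104.3
```

```bash
python3 -m crank '[{"gripper":5,"travel":[0.8,0,1.3],"twist":[0,0,0]},{"gripper":5,"travel":[0,0,0],"twist":[0,0,0]},{"gripper":36,"travel":[0,0,0],"twist":[0,0,0]},{"gripper":36,"travel":[0,0,0],"twist":[0,0,0]},{"gripper":36,"travel":[0,0,0],"twist":[0,0,0]},{"gripper":36,"travel":[0,0,0],"twist":[0,0,0]},{"gripper":36,"travel":[0,0,-30],"twist":[0,0,0]},{"gripper":36,"travel":[0,0,-50],"twist":[0,0,0]},{"gripper":36,"travel":[0,0,-50],"twist":[0,0,0]},{"gripper":36,"travel":[0,0,-50],"twist":[0,0,0]},{"gripper":36,"travel":[0,0,0],"twist":[0,0,0]}]'; python3 go.py .3717 -.2425 .231 0 0 -1 .998 -.059 0
```

```text
time: 83.2
ee_pos: [0.3848, -0.1815, 0.196]
tcp_rot: [-177.6, 30.0, 86.5]
wrist_force: [-0.4, 0.5, -1.1]
opening: 0.0359
grasp_force: 0.0
travel now-axes [-70.9  -9.4   0.9] travel target-axes [-61.6  -9.5 -35. ] twist [-0.041  0.523 -0.013] ang 0.525 q [ -5.7 -15.  -16.6  89.8 -30.   88.8] target rpy [180.    0.   86.6]
```

```bash
python3 -m crank '[{"gripper":36,"travel":[0,0,0],"twist":[-0.01,0.131,-0.003]},{"gripper":36,"travel":[0,0,0],"twist":[-0.01,0.131,-0.003]},{"gripper":36,"travel":[0,0,0],"twist":[-0.01,0.131,-0.003]},{"gripper":36,"travel":[0,0,0],"twist":[-0.011,0.13,-0.003]},{"gripper":36,"travel":[-30,-5,-17],"twist":[0,0,0]},{"gripper":36,"travel":[-31,-4.5,-18],"twist":[0,0,0]},{"gripper":36,"travel":[0,0,0],"twist":[0,0,0]},{"gripper":36,"travel":[0,0,0],"twist":[0,0,0]},{"gripper":36,"travel":[0,0,0],"twist":[0,0,0]}]'; python3 snap.py b3
cat > binp.py <<'E'
import sys,pickle
from h import *
n=sys.argv[1]; c=pickle.load(open(f'pics/{n}.pkl','rb')); im=cv2.imread(f'pics/{n}.png')
C=np.array([.4601,-.2771]);ux=np.array([.9983,-.059]);uy=np.array([.059,.9983])
print('expected',proj(c,[np.r_[C+ux*a/1000+uy*b/1000,.06] for a,b in((-95,-52),(-95,52),(95,52),(95,-52))]).round(1).tolist())
m=cv2.inRange(cv2.cvtColor(im,cv2.COLOR_BGR2HSV),(100,110,25),(125,255,255)); m[310:,240:400]=0
for k in cv2.findContours(cv2.morphologyEx(m,3,np.ones((5,5))),0,2)[0]:
    if cv2.contourArea(k)>1500:
        q=cv2.approxPolyDP(k,4,True)[:,0]; print(q.tolist(),[plane(c,p.astype(float),.06)[:2].round(4).tolist() for p in q])
E
python3 binp.py b3; python3 go.py .3703 -.2718 .0285 0 0 -1 .998 -.059 0
```

```text
time: 84.32
ee_pos: [0.37, -0.2421, 0.2272]
tcp_rot: [-179.7, -0.1, 86.5]
wrist_force: [-0.3, 0.1, -0.4]
opening: 0.036
grasp_force: 0.0
expected [[316.3, 308.5], [315.7, 182.5], [570.1, 182.9], [546.7, 308.0]]
[[321, 175], [317, 309], [386, 306], [400, 314], [543, 317], [547, 309], [566, 309], [589, 205], [535, 182]] [[0.3726, -0.2143], [0.3627, -0.3239], [0.4192, -0.3245], [0.4307, -0.3326], [0.5497, -0.3429], [0.5522, -0.3356], [0.5682, -0.3366], [0.5748, -0.2487], [0.5314, -0.2287]]
travel now-axes [-29.8   3.  198.9] travel target-axes [-29.7   2.  198.9] twist [-0.005 -0.001 -0.002] ang 0.005 q [-33.1  -9.5  -4.4  95.4  -0.1  60.4] target rpy [180.    0.   86.6]
```

The bin sits flat on the bench near its old place, with yaw about -5.5° and rim middle about (0.3727,-0.2721). Re-gripping it straight.

```bash
python3 -m crank '[{"gripper":40,"travel":[-15,2,20],"twist":[0,0,0.036]},{"gripper":40,"travel":[-15,2,30],"twist":[-0.004,0,0]},{"gripper":40,"travel":[0,0,45],"twist":[0,0,0]},{"gripper":40,"travel":[0,0,45],"twist":[0,0,0]},{"gripper":40,"travel":[0,0,35],"twist":[0,0,0]},{"gripper":40,"travel":[0,0,20],"twist":[0,0,0]},{"gripper":40,"travel":[0,0,0],"twist":[0,0,0]},{"gripper":40,"travel":[0,0,0],"twist":[0,0,0]}]' 100; python3 go.py .3727 -.2721 .0285 0 0 -1 .9954 -.0958 0
```

```text
time: 85.38
ee_pos: [0.3719, -0.2729, 0.0339]
tcp_rot: [180.0, 0.0, 84.4]
wrist_force: [-0.1, 0.2, -0.2]
opening: 0.0401
grasp_force: 0.0
travel now-axes [0.9 0.7 5.4] travel target-axes [0.9 0.7 5.4] twist [ 0.001  0.    -0.001] ang 0.002 q [-36.3  -6.3 -23.   73.3   0.   59.3] target rpy [180.    0.   84.5]
```

```bash
python3 -m crank '[{"gripper":40,"travel":[0.5,0.5,5.4],"twist":[0,0,0]},{"gripper":40,"travel":[0,0,0],"twist":[0,0,0]},{"gripper":5,"travel":[0,0,0],"twist":[0,0,0]},{"gripper":5,"travel":[0,0,0],"twist":[0,0,0]},{"gripper":5,"travel":[0,0,0],"twist":[0,0,0]},{"gripper":5,"travel":[0,0,0],"twist":[0,0,0]},{"gripper":5,"travel":[0,0,0],"twist":[0,0,0]},{"gripper":5,"travel":[0,0,0],"twist":[0,0,0]}]' 100; python3 -m crank '[{"gripper":5,"travel":[0,0,-20],"twist":[0,0,0]},{"gripper":5,"travel":[0,0,-40],"twist":[0,0,0]},{"gripper":5,"travel":[0,0,-50],"twist":[0,0,0]},{"gripper":5,"travel":[0,0,-50],"twist":[0,0,0]},{"gripper":5,"travel":[0,0,-50],"twist":[0,0,0]},{"gripper":5,"travel":[0,0,-40],"twist":[0,0,0]},{"gripper":5,"travel":[0,0,-20],"twist":[0,0,0]},{"gripper":5,"travel":[0,0,0],"twist":[0,0,0]},{"gripper":5,"travel":[0,0,0],"twist":[0,0,0]}]'
```

```text
time: 86.38
ee_pos: [0.3721, -0.2727, 0.028]
tcp_rot: [180.0, 0.0, 84.4]
wrist_force: [-1.1, 1.4, 5.8]
opening: 0.0088
grasp_force: 98.2
time: 87.5
ee_pos: [0.3718, -0.2724, 0.2961]
tcp_rot: [-179.9, -0.1, 84.4]
wrist_force: [1.4, -0.3, -1.8]
opening: 0.0089
grasp_force: 97.9
```

```bash
python3 -m crank '[{"gripper":5,"travel":[20,0,0],"twist":[0,0,0]},{"gripper":5,"travel":[35,0,0],"twist":[0,0,0]},{"gripper":5,"travel":[40,0,0],"twist":[0,0,0]},{"gripper":5,"travel":[40,10,0],"twist":[0,0,-0.05]},{"gripper":5,"travel":[40,15,0],"twist":[0,0,-0.05]},{"gripper":5,"travel":[40,20,0],"twist":[0,0,-0.05]},{"gripper":5,"travel":[20,20,0],"twist":[0,0,-0.047]},{"gripper":5,"travel":[0,10,0],"twist":[0,0,0]},{"gripper":5,"travel":[0,0,0],"twist":[0,0,0]},{"gripper":5,"travel":[0,0,0],"twist":[0,0,0]},{"gripper":5,"travel":[0,0,0],"twist":[0,0,0]}]'; python3 go.py .4775 -.0377 .2325 0 0 -1 .9951 .0993 0
```

```text
time: 88.88
ee_pos: [0.4604, -0.0386, 0.2977]
tcp_rot: [180.0, -0.0, 95.6]
wrist_force: [-0.5, -0.3, -2.7]
opening: 0.0086
grasp_force: 97.9
travel now-axes [-0.8 17.1 65.2] travel target-axes [-0.8 17.1 65.2] twist [ 0.    -0.    -0.002] ang 0.002 q [ -4.8  -5.    7.6 102.6   0.   79.6] target rpy [180.    0.   95.7]
```

```bash
python3 -m crank '[{"gripper":5,"travel":[-0.8,8,15],"twist":[0,0,0]},{"gripper":5,"travel":[0,9,20],"twist":[0,0,0]},{"gripper":5,"travel":[0,0,20],"twist":[0,0,0]},{"gripper":5,"travel":[0,0,10],"twist":[0,0,0]},{"gripper":5,"travel":[0,0,0],"twist":[0,0,0]},{"gripper":5,"travel":[0,0,0],"twist":[0,0,0]},{"gripper":5,"travel":[0,0,0],"twist":[0,0,0]}]'
python3 - <<'E'
from h import *
o=bot.get_obs(); t=o['ee_pos']; y=np.radians(o['tcp_rot'][2]-90); ux=np.array([np.cos(y),np.sin(y)]); uy=np.array([-ux[1],ux[0]]); print(t.round(4))
C=np.r_[t[:2]+ux*.09,t[2]+.0016]; c=bot.calibration('side'); im=cv2.cvtColor(bot.camera('side'),4); old=cv2.imread('pics/side_b2.png')
print('pred',proj(c,[np.r_[C[:2]+ux*a/1000+uy*b/1000,C[2]+z/1000] for a,b,z in([110,45,10],[-95,52,30],[95,52,-30],[-95,52,-30])]).round(1).tolist())
for nm,i in(('before',old),('now',im)):
    m=cv2.inRange(cv2.cvtColor(i,cv2.COLOR_BGR2HSV),(100,110,20),(125,255,255)); m[:170]=0;m[240:]=0;m[:,:220]=0;m[:,340:]=0; m=cv2.morphologyEx(m,2,np.ones((3,3)))
    print(nm,[(r,int(np.where(m[r])[0].min()),int(np.where(m[r])[0].max())) for r in range(192,226,4) if m[r].any()], [(x,int(np.where(m[:,x])[0].max())) for x in(250,270,290,310)])
E
```

```text
time: 89.75
ee_pos: [0.4781, -0.037, 0.2334]
tcp_rot: [179.9, 0.0, 95.7]
wrist_force: [0.5, -0.8, -2.4]
opening: 0.0086
grasp_force: 98.0
[ 0.4781 -0.037   0.2334]
pred [[235.3, 201.2], [317.7, 201.7], [242.0, 217.3], [317.9, 223.7]]
before [(192, 237, 321), (196, 236, 320), (200, 240, 320), (204, 240, 320), (208, 241, 319), (212, 241, 318), (216, 242, 318), (220, 284, 318)] [(250, 219), (270, 219), (290, 220), (310, 222)]
now [(192, 236, 320), (196, 236, 320), (200, 240, 320), (204, 241, 320), (208, 241, 319), (212, 242, 318), (216, 242, 319), (220, 300, 318)] [(250, 218), (270, 217), (290, 219), (310, 221)]
```

The outline matches the earlier good approach within a pixel. Lowering the same way.

```bash
python3 -m crank '[{"gripper":5,"travel":[0,0,15],"twist":[0,0,0]},{"gripper":5,"travel":[0,0,15],"twist":[0,0,0]},{"gripper":5,"travel":[0,0,10],"twist":[0,0,0]},{"gripper":5,"travel":[0,0,0],"twist":[0,0,0]},{"gripper":5,"travel":[0,0,5],"twist":[0,0,0]},{"gripper":5,"travel":[0,0,5],"twist":[0,0,0]},{"gripper":5,"travel":[0,0,0],"twist":[0,0,0]},{"gripper":5,"travel":[0,0,0],"twist":[0,0,0]}]'; python3 -m crank '[{"gripper":5,"travel":[0,0,5],"twist":[0,0,0]},{"gripper":5,"travel":[0,0,5],"twist":[0,0,0]},{"gripper":5,"travel":[0,0,0],"twist":[0,0,0]},{"gripper":5,"travel":[0,0,0],"twist":[0,0,0]}]'
```

```text
time: 90.8
ee_pos: [0.4779, -0.037, 0.1828]
tcp_rot: [180.0, -0.0, 95.7]
wrist_force: [0.1, -0.3, -1.8]
opening: 0.0084
grasp_force: 97.8
time: 91.3
ee_pos: [0.4778, -0.037, 0.1726]
tcp_rot: [-180.0, -0.0, 95.7]
wrist_force: [-0.5, -0.1, -1.7]
opening: 0.0085
grasp_force: 97.8
```

```bash
python3 -m crank '[{"gripper":5,"travel":[0,0,3],"twist":[0,0,0]},{"gripper":5,"travel":[0,0,2.5],"twist":[0,0,0]},{"gripper":5,"travel":[0,0,0],"twist":[0,0,0]},{"gripper":5,"travel":[0,0,0],"twist":[0,0,0]}]'
```

```text
time: 91.8
ee_pos: [0.4779, -0.037, 0.1672]
tcp_rot: [180.0, -0.0, 95.7]
wrist_force: [0.5, -0.6, -1.5]
opening: 0.0083
grasp_force: 98.0
```

Same as before: now tip forward, release and withdraw straight up, well clear of everything.

```bash
python3 -m crank '[{"gripper":5,"travel":[0,0,8],"twist":[-0.04,0,0]},{"gripper":5,"travel":[0,0,8],"twist":[-0.04,0,0]},{"gripper":5,"travel":[0,0,0],"twist":[0,0,0]},{"gripper":5,"travel":[0,0,0],"twist":[0,0,0]}]'; python3 -m crank '[{"gripper":25,"travel":[0,0,0],"twist":[0,0,0]},{"gripper":30,"travel":[0,0,0],"twist":[0,0,0]},{"gripper":30,"travel":[0,0,0],"twist":[0,0,0]},{"gripper":30,"travel":[0,0,0],"twist":[0,0,0]},{"gripper":30,"travel":[0,0,-20],"twist":[0,0,0]},{"gripper":30,"travel":[0,0,-40],"twist":[0,0,0]},{"gripper":30,"travel":[0,0,-50],"twist":[0.04,0,0]},{"gripper":30,"travel":[0,-30,-40],"twist":[0.04,0,0]},{"gripper":30,"travel":[0,-50,0],"twist":[0,0,0]},{"gripper":30,"travel":[0,-50,0],"twist":[0,0,0]},{"gripper":30,"travel":[0,0,0],"twist":[0,0,0]},{"gripper":30,"travel":[0,0,0],"twist":[0,0,0]}]'; python3 -m crank '[{"gripper":30,"travel":[0,0,0],"twist":[0,0,0]},{"gripper":30,"travel":[0,0,0],"twist":[0,0,0]},{"gripper":30,"travel":[0,0,0],"twist":[0,0,0]},{"gripper":30,"travel":[0,0,0],"twist":[0,0,0]}]'
python3 - <<'E'
from h import *
im=cv2.cvtColor(bot.camera('side'),4); cv2.imwrite('pics/side_z.png',im); sc=cv2.cvtColor(bot.camera('scene'),4); cv2.imwrite('pics/scene_z.png',sc)
H=cv2.imread('pics/side_h.png')
for nm,i in(('h',H),('now',im)):
    m=cv2.inRange(cv2.cvtColor(i,cv2.COLOR_BGR2HSV),(100,110,25),(125,255,255)); m[:185]=0;m[270:]=0;m[:,:220]=0;m[:,400:]=0; m=cv2.morphologyEx(m,2,np.ones((3,3)))
    print(nm,{r:(int(np.where(m[r])[0].min()),int(np.where(m[r])[0].max())) for r in range(200,252,6) if m[r].any()})
for nm,i in(('h',cv2.imread('pics/scene_h.png')),('now',sc)):
    m=cv2.inRange(cv2.cvtColor(i,cv2.COLOR_BGR2HSV),(100,110,25),(125,255,255)); m[:180]=0; m[:,:280]=0;m[340:]=0;m[:,480:]=0; k,l,st,ce=cv2.connectedComponentsWithStats(m); j=1+np.argmax(st[1:,4]); print(nm,st[j],ce[j].round(1))
a,b=[cv2.cvtColor(x,6).astype(np.float32) for x in(H,im)]
for nm,(x0,y0,x1,y1) in dict(rackL=(225,320,290,410),rackR=(290,320,350,410),jar=(272,248,302,284),tin=(262,236,290,256)).items():
    print(nm,np.round(cv2.phaseCorrelate(a[y0:y1,x0:x1].copy(),b[y0:y1,x0:x1].copy())[0],2))
d=(np.abs(im.astype(int)-H.astype(int)).max(2)>25).astype(np.uint8)*255
M=cv2.inRange(im,(0,0,0),(20,20,20))&d; M[:225]=0;M[320:]=0;M[:,:190]=0;M[:,280:]=0
for k in cv2.findContours(cv2.morphologyEx(M,2,np.ones((2,2))),0,2)[0]:
    if cv2.contourArea(k)>25: print('dark',cv2.boundingRect(k),[np.round(v,1) for v in cv2.minAreaRect(k)])
E
```

```text
time: 92.3
ee_pos: [0.4781, -0.037, 0.1515]
tcp_rot: [175.4, -0.0, 95.7]
wrist_force: [-3.3, -0.9, 0.1]
opening: 0.0085
grasp_force: 98.4
time: 93.8
ee_pos: [0.3388, -0.0509, 0.2997]
tcp_rot: [179.9, 0.0, 95.7]
wrist_force: [-0.4, -1.2, -0.8]
opening: 0.0302
grasp_force: 0.0
time: 94.3
ee_pos: [0.3386, -0.0508, 0.2994]
tcp_rot: [-180.0, -0.0, 95.7]
wrist_force: [0.0, -0.2, 0.1]
opening: 0.0296
grasp_force: 0.0
h {200: (256, 311), 206: (245, 308), 212: (241, 317), 218: (238, 324), 224: (246, 323), 230: (245, 322), 236: (244, 320), 242: (261, 318), 248: (291, 317)}
now {200: (248, 311), 206: (244, 308), 212: (241, 322), 218: (239, 324), 224: (246, 323), 230: (245, 322), 236: (245, 320), 242: (264, 318), 248: (298, 317)}
h [ 292  225  120  111 6813] [344.9 273.9]
now [ 293  226  118  110 6745] [344.6 274.3]
rackL [-0.01  0.02]
rackR [-0.03  0.08]
jar [ 0.12 -0.41]
tin [ 0.27 -0.47]
dark (229, 266, 10, 21) [array([233.5, 275.9]), array([21. ,  6.6]), np.float64(80.5)]
dark (240, 246, 8, 23) [array([243.3, 257.1]), array([22.2,  6.7]), np.float64(86.2)]
```

The bin again hangs with its earlier good outline, and rack, jar and tin are unmoved. I'll check scoop heights with a tilted wrist view from two places.

```bash
python3 -m crank '[{"gripper":30,"travel":[45,0,0],"twist":[0,0,-0.17]},{"gripper":30,"travel":[0,0,0],"twist":[0,0,-0.17]},{"gripper":30,"travel":[0,0,0],"twist":[0,0,-0.17]},{"gripper":30,"travel":[0,0,0],"twist":[0,0,-0.17]},{"gripper":30,"travel":[0,0,0],"twist":[0,0,-0.17]},{"gripper":30,"travel":[0,0,0],"twist":[0,0,-0.17]},{"gripper":30,"travel":[0,0,0],"twist":[0,0,-0.17]},{"gripper":30,"travel":[0,0,0],"twist":[0,0,-0.17]},{"gripper":30,"travel":[0,0,0],"twist":[0,0,-0.17]},{"gripper":30,"travel":[0,0,0],"twist":[0,0,0]},{"gripper":30,"travel":[0,0,0],"twist":[0,0,0]}]'; python3 go.py .36 .08 .30 .57 .06 -.82 -.1 .995 0
```

```text
time: 95.78
ee_pos: [0.334, -0.0061, 0.2996]
tcp_rot: [180.0, 0.0, -176.9]
wrist_force: [-0.2, -0.7, -0.4]
opening: 0.0299
grasp_force: 0.0
travel now-axes [-30.6  84.5  -0.4] travel target-axes [-28.5  83.   19.6] twist [-0.016 -0.61  -0.045] ang 0.612 q [ -1.  -21.6  -5.5 106.1   0.   -4.2] target rpy [ 179.8   35.  -174.3]
```

```bash
python3 -m crank '[{"gripper":30,"travel":[-15,28,0],"twist":[0,0,0]},{"gripper":30,"travel":[-15,28,0],"twist":[0,0,0]},{"gripper":30,"travel":[0,28,0],"twist":[0,0,0]},{"gripper":30,"travel":[0,0,0],"twist":[-0.004,-0.15,-0.011]},{"gripper":30,"travel":[0,0,0],"twist":[-0.004,-0.15,-0.011]},{"gripper":30,"travel":[0,0,0],"twist":[-0.004,-0.15,-0.011]},{"gripper":30,"travel":[0,0,0],"twist":[-0.004,-0.15,-0.011]},{"gripper":30,"travel":[0,0,0],"twist":[0,0,0]},{"gripper":30,"travel":[0,0,0],"twist":[0,0,0]},{"gripper":30,"travel":[0,0,0],"twist":[0,0,0]}]'; python3 snap.py g1;  python3 -m crank '[{"gripper":30,"travel":[0,-60,0],"twist":[0,0,0]},{"gripper":30,"travel":[0,0,0],"twist":[0,0,0]},{"gripper":30,"travel":[0,0,0],"twist":[0,0,0]},{"gripper":30,"travel":[0,0,0],"twist":[0,0,0]}]'; python3 snap.py g2
python3 - <<'E'
from h import *
import pickle
O=np.array([.6872,.0081]);ox,oy=np.array([.9951,.0993]),np.array([-.0993,.9951])
for n in('g1','g2'):
    c=pickle.load(open(f'pics/{n}.pkl','rb')); im=cv2.imread(f'pics/{n}.png')
    for y in(.1,.17): print(n,y,'tip,bend,eye,hTop,hMid,hBot',proj(c,[np.r_[O+ox*x+oy*y,z] for x,z in((-.056,.238),(-.052,.208),(-.045,.197),(-.045,.179),(-.045,.1415),(-.045,.104))]).round().tolist())
    m=cv2.inRange(im,(0,0,0),(30,30,30)); m=cv2.morphologyEx(m,2,np.ones((3,3)))
    for k in cv2.findContours(m,0,2)[0]:
        r=cv2.minAreaRect(k)
        if 150<cv2.contourArea(k)<6000 and max(r[1])/max(1,min(r[1]))>1.8: print(n,cv2.contourArea(k),[np.round(v,1) for v in r])
E
```

```text
time: 97.02
ee_pos: [0.3741, 0.0853, 0.3086]
tcp_rot: [-180.0, 33.3, -174.2]
wrist_force: [0.1, 0.0, -0.2]
opening: 0.0301
grasp_force: 0.0
time: 97.58
ee_pos: [0.3819, 0.0427, 0.3085]
tcp_rot: [-179.9, 32.9, -174.0]
wrist_force: [-0.8, -0.5, -0.3]
opening: 0.0303
grasp_force: 0.0
g1 0.1 tip,bend,eye,hTop,hMid,hBot [[312.0, 377.0], [313.0, 349.0], [313.0, 342.0], [313.0, 326.0], [313.0, 295.0], [314.0, 267.0]]
g1 0.17 tip,bend,eye,hTop,hMid,hBot [[386.0, 377.0], [383.0, 349.0], [381.0, 342.0], [379.0, 326.0], [376.0, 295.0], [374.0, 267.0]]
g1 178.5 [array([378.5, 472.5]), array([13., 37.]), np.float64(90.0)]
g1 195.0 [array([290., 472.]), array([14., 34.]), np.float64(90.0)]
g1 460.5 [array([582. , 470.5]), array([17., 62.]), np.float64(90.0)]
g1 186.5 [array([229. , 412.2]), array([32.1, 14.5]), np.float64(4.6)]
g1 610.5 [array([367.2, 350.8]), array([80.3, 13.5]), np.float64(86.6)]
g1 592.5 [array([272.4, 349.8]), array([12.8, 86.3]), np.float64(4.4)]
g1 479.0 [array([374.1, 289.5]), array([43.4, 15.4]), np.float64(81.9)]
g1 720.5 [array([312.5, 295. ]), array([56., 15.]), np.float64(90.0)]
g2 0.1 tip,bend,eye,hTop,hMid,hBot [[357.0, 378.0], [356.0, 350.0], [355.0, 343.0], [354.0, 327.0], [352.0, 296.0], [351.0, 268.0]]
g2 0.17 tip,bend,eye,hTop,hMid,hBot [[432.0, 378.0], [426.0, 350.0], [423.0, 343.0], [420.0, 327.0], [415.0, 296.0], [411.0, 268.0]]
g2 576.5 [array([271.5, 353. ]), array([82., 13.]), np.float64(90.0)]
g2 716.5 [array([414.1, 296.8]), array([57.9, 14.7]), np.float64(79.9)]
g2 1304.5 [array([358.4, 329.5]), array([126.6,  20.6]), np.float64(77.5)]
```

Both handles sit within a pixel or so of where hanging scoops must be: (312.5,295) against (313,295), and (414,297) against (415,296). Handing in.

```bash
python3 -c "
from workcell import bot
print(bot.job_done())"
```

```text
the job is handed in; nothing more can be done
None
```

I handed the job in at about 98 s; no verdict came back, but last camera checks showed all four lids in the rack, both scoops on the hooks, the bin in the free bay (hung a second time after I knocked it loose while fetching a scoop), and the jar and tin unmoved.

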